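Set out boards and heat sinks on the kitting stand

TASK

Set out the next job on the kitting stand: draw every circuit board up out of the slotted rack and stand it on the sloped ledge, one per bay, square behind the lip, leaning on the sloped back with its components facing out, and lift every heat sink out of the bin onto the narrow shelf, well centred over its depth. When all of them are in place, press the ready button fully down to call the operator. Set the boards down gently, never drop one or let it fall over, and leave the pliers, solder spool and brush where they lie.

Things in the scene. Friction and masses are not known exactly. Their poses are not given: they have to be found in the camera images.
- card1: green circuit board 80 wide x 110 tall x 3 mm, 0.12 kg, upright in a rack slot; may be absent. Black grip strip 60 x 12 thick x 16 mm tall along the top edge, centred on the board, 94 to 110 mm above the bottom edge. Origin: middle of bottom edge. z up the board, y along its width, x out of the component side (parts up to 12 mm proud, 17 to 85 mm above the bottom edge); bare back.
- card2: green circuit board 80 wide x 110 tall x 3 mm, 0.12 kg, upright in a rack slot; may be absent. Black grip strip 60 x 12 thick x 16 mm tall along the top edge, centred on the board, 94 to 110 mm above the bottom edge. Origin: middle of bottom edge. z up the board, y along its width, x out of the component side (parts up to 12 mm proud, 17 to 85 mm above the bottom edge); bare back.
- card3: green circuit board 80 wide x 110 tall x 3 mm, 0.12 kg, upright in a rack slot; may be absent. Black grip strip 60 x 12 thick x 16 mm tall along the top edge, centred on the board, 94 to 110 mm above the bottom edge. Origin: middle of bottom edge. z up the board, y along its width, x out of the component side (parts up to 12 mm proud, 17 to 85 mm above the bottom edge); bare back.
- sink1: finned bare aluminium heat sink, a block 46 x 46 mm, 60 mm tall (grip across either pair of sides), 0.15 kg, starts standing in the bin; may be absent. Origin: its centre, 30 mm above its foot; z is its long axis, x and y square to its sides.
- sink2: finned bare aluminium heat sink, a block 46 x 46 mm, 60 mm tall (grip across either pair of sides), 0.15 kg, starts standing in the bin; may be absent. Origin: its centre, 30 mm above its foot; z is its long axis, x and y square to its sides.
- sink3: finned bare aluminium heat sink, a block 46 x 46 mm, 60 mm tall (grip across either pair of sides), 0.15 kg, starts standing in the bin; may be absent. Origin: its centre, 30 mm above its foot; z is its long axis, x and y square to its sides.
- sink4: finned bare aluminium heat sink, a block 46 x 46 mm, 60 mm tall (grip across either pair of sides), 0.15 kg, starts standing in the bin; may be absent. Origin: its centre, 30 mm above its foot; z is its long axis, x and y square to its sides.
- rack: black slotted rack, fixed, 210 (x) x 94 (y) x 75 mm high. Three slots at x = -60, 0, +60 mm from its origin (middle of the underside). A board stands upright in a slot on the 8 mm floor, side edges in guides 6 mm wide, open at the top, component side towards the rack's x. A board must be drawn straight up 70 mm to clear the guides.
- stand: aluminium kitting stand, fixed, 90 (x) x 576 (y) mm. On its -y side a board ledge with three bays side by side, on its +y side a narrow flat shelf. Origin: on the bench, 190 mm short of the shelf's middle and below bay 3; x points to the operator's side, away from the robot. Seats and shelf keep the stand's axes.
- bin: open black parts bin, fixed, 190 (x) x 210 (y) x 42 mm high outside, walls and floor 4 mm thick; it holds the heat sinks. Origin: middle of the underside.
- shelf (a point): middle of the top of the narrow shelf, 75 mm above the bench; the shelf is 40 mm deep (x) and 235 mm long (y), 5 mm thick, with no rim and open in front, behind and above. Same axes as the stand.
- ready (a joint): travel of the spring-loaded ready button: 0 up, 0.006 m fully down, which takes about 5 N; it springs back.
- ready_top (a point): middle of the top of the round white ready button (36 mm across, on a grey housing on the bench), pressed straight down.
- pliers: bystander: pliers about 150 mm long, lying on the bench.
- spool: bystander: yellow solder wire spool, 60 mm across, 40 mm high, standing on the bench.
- brush: bystander: cleaning brush, about 150 mm long, lying on the bench beside the stand.
- seat1 (a point): bay 1 of the ledge (-y end): mid-bay point in the corner where ledge meets sloped back, 85 mm above the bench; stand's axes. The back leans 25 deg (0.436 rad) from vertical, top towards the stand's -x, 65 mm long up the slope; the ledge is square to it, 14 mm deep, with a 6 mm high front lip. Bays 105 mm apart, parted by ribs 3 mm thick, 20 mm tall.
- seat2 (a point): bay 2 of the ledge (middle): mid-bay point in the corner where ledge meets sloped back, 85 mm above the bench; stand's axes. The back leans 25 deg (0.436 rad) from vertical, top towards the stand's -x, 65 mm long up the slope; the ledge is square to it, 14 mm deep, with a 6 mm high front lip. Bays 105 mm apart, parted by ribs 3 mm thick, 20 mm tall.
- seat3 (a point): bay 3 of the ledge (next to the shelf): mid-bay point in the corner where ledge meets sloped back, 85 mm above the bench; stand's axes. The back leans 25 deg (0.436 rad) from vertical, top towards the stand's -x, 65 mm long up the slope; the ledge is square to it, 14 mm deep, with a 6 mm high front lip. Bays 105 mm apart, parted by ribs 3 mm thick, 20 mm tall.
There are look-alikes about, which are no part of the job. What is shaped like the sink2 but pink is not meant. Leave any orange look-alike of the sink1 alone.

How it is judged:
By the outcome, as a careful person would: the job done as asked, in the order asked, and still so for the second after the job is handed in, with the robot touching nothing.
Of card1, card2, card3 only 2 to 3 are there at a start; the rules pass over those that are not, and their reading is None.
Of sink1, sink2, sink3, sink4 only 3 to 4 are there at a start; the rules pass over those that are not, and their reading is None.
At some moment in a run one of sink1, sink2, sink3, sink4 may be knocked a few centimetres aside while the robot is not near it.
It also fails if it takes over 208 s, if anything falls off the work surface, if the arm or the gripper's body presses on something with over 40 N, if the wrist force passes 120 N, or if a joint passes its speed limit or range.

ROBOT

A 7-joint arm with a two-finger parallel gripper is mounted at the origin on the work surface. World frame = base frame: x ahead of the robot, y to its left, z up, the work surface at z = 0. Lengths are in mm, angles in rad, forces in N, time in s.
With the tool pointing down it reaches from about 350 to 900 mm from the base axis. Payload 8.1 kg.
Tool frame: the origin (TCP) lies at the very end of the fingers, on their centre line; the grasp point (between the pads) lies 19 mm behind it; z points along the fingers, x is the direction in which the jaws open and shut, and the axes are right-handed (so a half turn about z gives the same grasp; the last joint's range is limited). The gripper opens to 92 mm and grips with 3 to 60 N. Pads are 19 mm wide; open, the fingers measure 130 mm over their backs; the gripper's body (75 mm by 190 mm) begins 47 mm behind the grasp point.
Start: joints at [1.129, 0.434, 0.025, 1.573, -0.012, 1.134, -0.075], TCP at [207.699, -589.493, 226.742] pointing down, gripper open.
Joint ranges: [-2.62, 2.62], [-0.44, 2.09], [-1.27, 1.32], [0.08, 2.57], [-1.32, 4.46], [0.12, 2], [-2.74, 2.74]. Speed limits (rad/s): [2.22, 2.22, 3.01, 3.01, 3.14, 3.14, 3.14].

INTERFACE

Orientations are given as [roll, pitch, yaw] about the fixed x, y, z axes, in that order (R = Rz(yaw) Ry(pitch) Rx(roll)).
In Python, from workcell import r gives the robot as it stands.
- The arm moves only by the shell command python3 -m pendant 'ROWS' [FORCE]. ROWS is JSON, a list of rows, each a list of 7 numbers: the gripper command: -1 is fully open, 1 is shut, values between are in proportion, then the shift along the tool's x, y, z in units of 0.15 m (1.0 is 0.15 m), then the turn, a rotation vector about the tool's x, y, z in units of 2 pi rad (1.0 is 2 pi rad). In form: [[jaw, x, y, z, rx, ry, rz], ...]. A call has exactly 5 rows; each row is the pose to reach, as a shift and turn from the pose measured when the call began, along the tool's axes at that moment, turning the shorter way round; what a row does not reach only later rows make up. A row lasts 1/10 s, in which the tool goes at most 50 mm and 8.59 degrees, less where a joint would pass 70% of its speed; a pose out of reach is approached as far as the arm can. A call with a number of a shift or a turn outside -1 to 1 is refused whole. A call with a gripper value outside its range is refused whole. The fingers move at their own pace and stop on an object; FORCE is the grip in N (left out, the last holds). Time passes only in rows, so rows that repeat a pose let the fingers close, or fill a call up. It gives the time, the measured TCP pose, the force and the opening at its end, in the units of the state.
- r.sense(): the state, without advancing time (a new reading comes with each control period).
- r.read_camera(name): name is "scene" or "top" or "wrist"; returns the picture (384x512x3 uint8, red, green, blue); there is no depth.
- r.camera_info(name): a dict with "fx", "fy", "cx", "cy" (pixels), "xyz" and "rotation" of the camera in the world. Camera axes: x right, y down, z forward; pixel columns grow to the right and rows downward; lengths in mm; the calibration is good to about 2 mm. A picture is of the moment at which its call begins: read the wrist's pose just before it. camera_info takes no time and is no camera call; for the wrist camera it gives the pose at the moment of the call.
- r.finish_job(): hands the job in, once; it reports no verdict.
Trained networks look in the newest picture that a camera, given by its name, has taken for a name from the list of things; names that differ only in an ending like _2 or _b are one class to them, and where a whole thing is asked for, a point or a joint stands for the part that bears it (a point fixed in the world has none). Each returns a list of dicts, best first, with "score" (0 to 1); they miss things now and then, are a little off and sometimes report something else, mostly with a low value. They report only what shows in the picture. A call takes as long as a camera call. They do not tell look-alikes from the thing itself.
- r.look_for(name, camera): "location" ([column, row] in pixels, amid what is visible of it).
The state is a dict: "time": time; "qpos": joint angles; "qd": joint speeds; "tau": joint torques, N m; "eef_pos": TCP position; "tool_rot": TCP orientation; "force": force on the tool from outside, world axes, zero at the start; "wrist_torque": the same for the moment, N m; "grip_width": finger opening in mm.
Only numpy, scipy, OpenCV 4.12 (cv2) and the standard library are available. Lean on these libraries where they do the work, as an engineer would, in place of code of your own. Each camera call takes 0.05 s, during which the arm holds its last target.

## Working session

There is one attempt and no reset: what is moved stays moved. The work goes in short steps, Python scripts to look and compute and a shell command to move; the robot and the scene stay as the last step left them, time stands still between calls to the robot, and variables do not carry over. Pictures are saved under pics/ and viewed, and the job is handed in when it is done.

```bash
ls; mkdir -p pics; python3 - <<'E'
from workcell import r
import cv2
for c in ["scene","top","wrist"]:
    i=r.camera_info(c); im=r.read_camera(c); print(c,i)
    cv2.imwrite(f"pics/a_{c}.png",cv2.resize(im[:,:,::-1],(800,600),interpolation=cv2.INTER_CUBIC))
print(r.sense())
E
```

```text
pics
scene {'fx': 413.11770918962554, 'fy': 413.11770918962554, 'cx': 255.16169288383372, 'cy': 190.12815073202762, 'xyz': array([1216.36431278,  580.03429015,  702.1074608 ]), 'rotation': array([-2.14166738e+00, -1.57224907e-03,  2.27592296e+00])}
top {'fx': 358.4197756858737, 'fy': 358.4197756858737, 'cx': 257.44417399098853, 'cy': 190.5708540434989, 'xyz': array([ 322.75901367,  -45.57006815, 1068.61974479]), 'rotation': array([-2.97124455,  0.0032753 , -1.57249776])}
wrist {'fx': 314.8773556540804, 'fy': 314.8773556540804, 'cx': 257.90268312515553, 'cy': 194.4454933121168, 'xyz': array([ 277.77775727, -563.45311805,  384.47073392]), 'rotation': array([ 2.86016961e+00,  2.81192964e-04, -1.23214747e+00])}
{'time': 0.15, 'qpos': array([ 1.12941503,  0.43507436,  0.0249649 ,  1.57386705, -0.01166999,
        1.13399747, -0.07511118]), 'qd': array([ 0.0004473 , -0.0013304 ,  0.00024922, -0.00522074,  0.00098961,
       -0.00127447, -0.00058111]), 'tau': array([ 1.98894835e-03, -6.68248558e+01,  9.85863358e-01, -3.14689100e+01,
       -6.04984188e-02,  3.92915471e-02,  1.33148387e-04]), 'eef_pos': array([ 207.56782945, -589.12134077,  226.12615831]), 'tool_rot': array([ 3.14154945e+00,  1.20134726e-03, -1.23211595e+00]), 'force': array([-0.74154352,  0.10275623,  0.81446767]), 'wrist_torque': array([ 0.0070728 ,  0.00952965, -0.01260301]), 'grip_width': 91.89093973524594}
```

View pics/a_top.png

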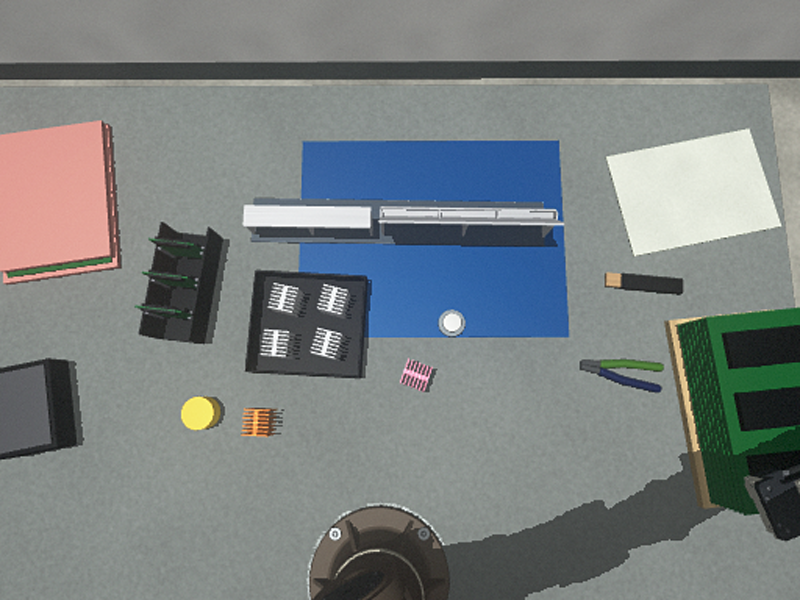

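View pics/a_scene.png

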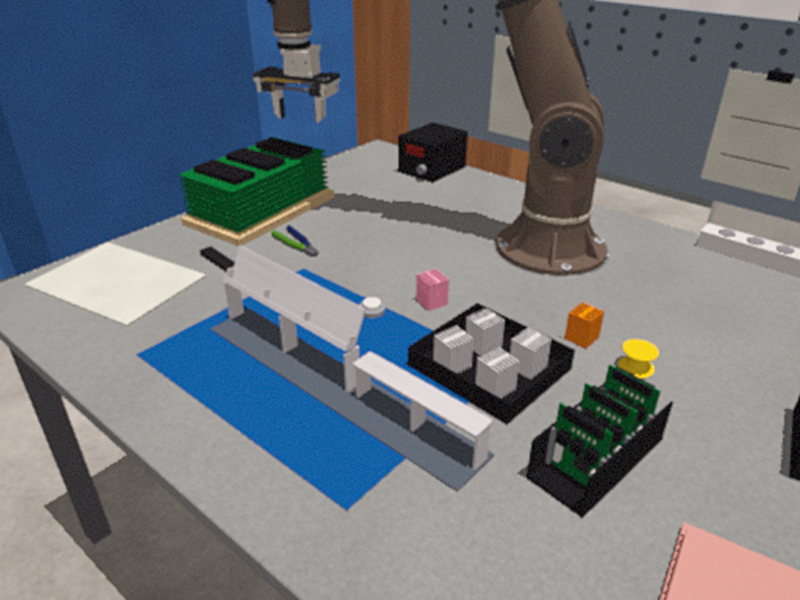

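View pics/a_wrist.png

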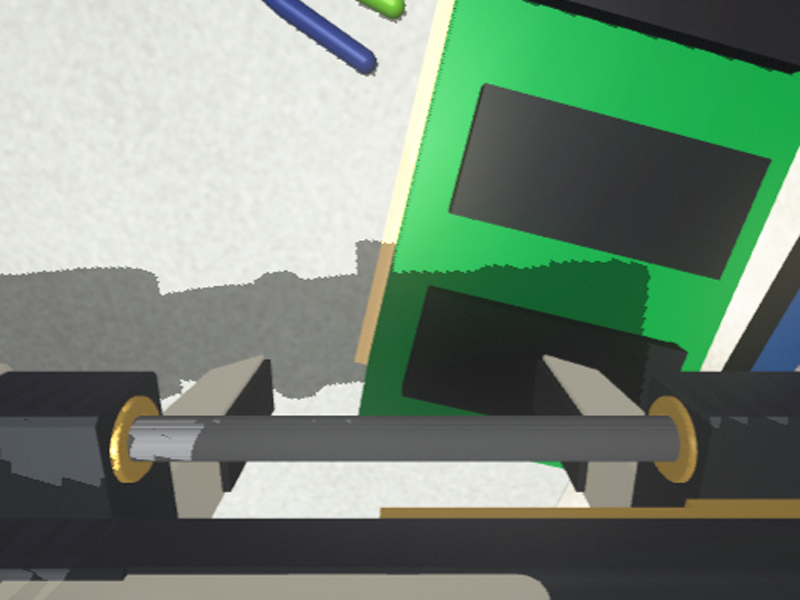

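```bash
cat > h.py <<'E'
from workcell import r
import numpy as np, cv2
from scipy.spatial.transform import Rotation as R
def rot(a): return R.from_euler('xyz',a)
def ray(info,uv):
    d=np.array([(uv[0]-info['cx'])/info['fx'],(uv[1]-info['cy'])/info['fy'],1.0])
    return rot(info['rotation']).apply(d)
def onz(info,uv,z):
    d=ray(info,uv); o=np.array(info['xyz']); return o+d*(z-o[2])/d[2]
def proj(info,p):
    c=rot(info['rotation']).inv().apply(np.atleast_2d(p)-np.array(info['xyz']))
    return np.c_[c[:,0]/c[:,2]*info['fx']+info['cx'],c[:,1]/c[:,2]*info['fy']+info['cy']]
def delta(pos,rpy):
    """print shift and turn (units of moves) from present pose to target"""
    s=r.sense(); q=rot(s['tool_rot'])
    sh=q.inv().apply(np.array(pos)-s['eef_pos'])/150
    tv=(q.inv()*rot(rpy)).as_rotvec()/(2*np.pi)
    print('t',round(s['time'],2),'pos',s['eef_pos'].round(1),'rpy',s['tool_rot'].round(3),'w',round(s['grip_width'],1),'F',s['force'].round(1))
    print('shift',sh.round(4),'turn',tv.round(4),'| mm',round(np.linalg.norm(sh)*150,1),'deg',round(np.linalg.norm(tv)*360,1))
def shot(cam,name,crop=None,W=800):
    info=r.camera_info(cam); im=r.read_camera(cam)
    o=im
    if crop: o=im[crop[1]:crop[3],crop[0]:crop[2]]
    k=min(800/o.shape[1],600/o.shape[0])
    o=cv2.resize(o,None,fx=k,fy=k,interpolation=cv2.INTER_CUBIC)
    cv2.imwrite(f'pics/{name}.png',o[:,:,::-1]); np.save(f'pics/{name}.npy',im)
    return info,im,k
E
python3 - <<'E'
from h import *
info,im,k=shot('top','b_top',(150,100,400,280))
Z={'card1':102,'sink1':64,'rack':40,'bin':20,'shelf':75,'ready_top':30,'seat1':100,'spool':40,'pliers':5,'brush':10,'stand':70}
for n,z in Z.items():
    for d in r.look_for(n,'top'): print(n,round(d['score'],2),np.round(d['location'],1),onz(info,d['location'],z).round(0)[:2])
E
```

```text
card1 0.79 [114.3 156.7] [586. 356.]
card1 0.53 [110.3 175.1] [533. 363.]
card1 0.5 [108.1 200.5] [462. 365.]
sink1 0.89 [214.3 194.6] [484.  80.]
sink1 0.82 [184.8 192.3] [491. 164.]
sink1 0.66 [207.9 218.7] [416.  97.]
sink1 0.63 [167.8 271.7] [271. 203.]
sink1 0.58 [262.6 238.7] [360. -57.]
sink1 0.55 [178.2 221.5] [408. 180.]
rack 0.76 [120.8 185.1] [517. 357.]
bin 0.82 [198.8 206.8] [455. 130.]
shelf 0.77 [254.3 142.2] [635. -34.]
ready_top 0.63 [126.4 265.7] [286. 330.]
seat1 0.87 [256.2 143.5] [623. -39.]
spool 0.69 [125.  266.1] [285. 330.]
spool 0.41 [255.6 139.2] [655. -37.]
pliers 0.61 [396.  237.4] [ 365. -450.]
pliers 0.29 [118.7 184.9] [524. 377.]
brush 0.92 [415.8 182.1] [ 530. -518.]
brush 0.21 [396.1 236.5] [ 367. -448.]
stand 0.79 [255.1 141.1] [640. -36.]
```

View pics/b_top.png

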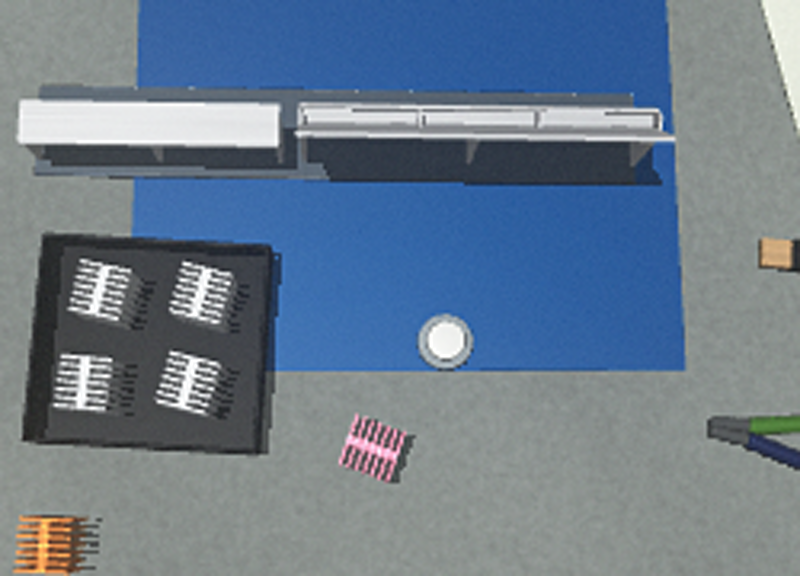

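```bash
python3 - <<'E'
from h import *
delta([520,-60,330],[np.pi,0,0])
info=r.camera_info('top')
for n,z,pts in [('shelf',75,[(18,100),(280,104),(280,147),(18,143)]),('button',30,[(446,340)]),('sinktops',64,[(100,291),(202,292),(83,381),(190,382)]),('bin',42,[(43,234),(273,245),(268,453),(23,440)]),('backtop',144,[(300,133),(672,138)])]:
    for p in pts: print(n,onz(info,(150+p[0]/3.2,100+p[1]/3.2),z).round(1))
E
```

```text
t 0.75 pos [ 207.7 -589.5  226.8] rpy [-3.142 -0.    -1.232] w 91.7 F [-0.7  0.7 -0.3]
shift [-2.6376 -3.1366 -0.6884] turn [ 0.     -0.     -0.1961] | mm 623.3 deg 70.6
shelf [668.8 252.2  75. ]
shelf [664.3  14.8  75. ]
shelf [624.   14.5  75. ]
shelf [628.4 250.3  75. ]
button [ 454.8 -135.6   30. ]
sinktops [495.  174.2  64. ]
sinktops [493.9  83.5  64. ]
sinktops [414.9 186.4  64. ]
sinktops [413.9  92.5  64. ]
bin [551.9 233.2  42. ]
bin [541.1  22.2  42. ]
bin [352.7  25.   42. ]
bin [364.5 242.9  42. ]
backtop [615.2  -6.3 144. ]
backtop [ 610.  -317.5  144. ]
```

```bash
python3 -m pendant '[[-1,-0.2,-0.2,-0.3,0,0,-0.02],[-1,-0.5,-0.5,-0.6,0,0,-0.04],[-1,-0.8,-0.9,-0.7,0,0,-0.07],[-1,-1,-1,-0.7,0,0,-0.1],[-1,-1,-1,-0.7,0,0,-0.1]]' && python3 -c "
from h import *
delta([520,-60,330],[np.pi,0,0])"
```

```text
time: 1.25
eef_pos: [300.4, -396.0, 332.8]
tool_rot: [3.141, -0.001, -0.597]
force: [1.7, 0.4, -0.2]
grip_width: 92.1
t 1.25 pos [ 300.4 -396.   332.8] rpy [ 3.141e+00 -1.000e-03 -5.970e-01] w 92.1 F [ 1.7  0.4 -0.2]
shift [-0.0482 -2.6753  0.0179] turn [ 0.0001 -0.0002 -0.095 ] | mm 401.4 deg 34.2
```

```bash
python3 -m pendant '[[-1,0,-0.33,0,0,0,-0.02],[-1,0,-0.66,0,0,0,-0.04],[-1,0,-1,0,0,0,-0.07],[-1,0,-1,0,0,0,-0.095],[-1,0,-1,0,0,0,-0.095]]' && python3 -c "
from h import *
delta([520,-60,330],[np.pi,0,0])"
```

```text
time: 1.75
eef_pos: [385.9, -270.0, 333.1]
tool_rot: [3.14, -0.002, 0.01]
force: [-0.1, -0.8, 0.2]
grip_width: 92.0
t 1.75 pos [ 385.9 -270.   333.1] rpy [ 3.14e+00 -2.00e-03  1.00e-02] w 92.0 F [-0.1 -0.8  0.2]
shift [ 0.9081 -1.3911  0.0204] turn [ 0.0002 -0.0003  0.0016] | mm 249.2 deg 0.6
```

```bash
python3 -m pendant '[[-1,0.3,0,0,0,0,0],[-1,0.6,0,0,0,0,0],[-1,0.9,0,0,0,0,0],[-1,1,0,0,0,0,0],[-1,1,0,0,0,0,0]]' && python3 -c "
from h import *
info,im,k=shot('wrist','w1'); print(info); delta([520,-60,330],[np.pi,0,0])"
```

```text
time: 2.25
eef_pos: [537.8, -267.5, 332.3]
tool_rot: [-3.141, -0.001, 0.012]
force: [0.2, -0.8, -0.3]
grip_width: 91.6
{'fx': 314.8773556540804, 'fy': 314.8773556540804, 'cx': 257.90268312515553, 'cy': 194.4454933121168, 'xyz': array([ 536.38044275, -191.87403523,  490.74377922]), 'rotation': array([ 2.85997731e+00, -1.12306369e-03,  1.22000868e-02])}
t 2.3 pos [ 536.3 -268.1  332.6] rpy [ 3.141e+00 -1.000e-03  1.100e-02] w 92.0 F [-1.2  0.2  0.5]
shift [-0.0932 -1.3886  0.0167] turn [ 0.0001 -0.0001  0.0018] | mm 208.8 deg 0.6
```

View pics/w1.png

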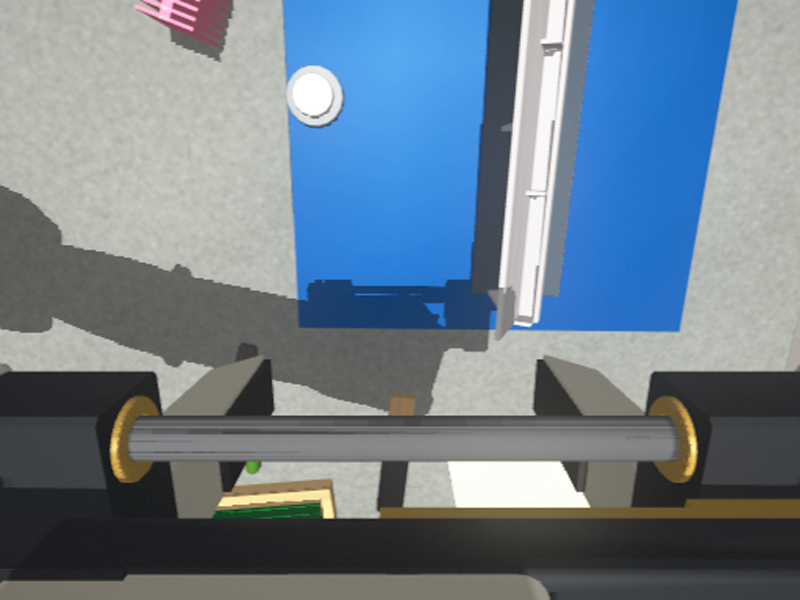

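```bash
python3 -m pendant '[[-1,0.3,-0.1,0.2,0,0,-0.002],[-1,0.6,-0.2,0.2,0,0,-0.002],[-1,0.8,-0.3,0.2,0,0,-0.002],[-1,0.8,-0.3,0.2,0,0,-0.002],[-1,0.8,-0.3,0.2,0,0,-0.002]]' && python3 -c "
from h import *
info,im,k=shot('wrist','w2'); print(info); delta([520,-60,330],[np.pi,0,0])"
```

```text
time: 2.8
eef_pos: [655.2, -221.7, 302.6]
tool_rot: [3.141, 0.0, 0.024]
force: [-1.0, -0.4, -0.4]
grip_width: 91.9
{'fx': 314.8773556540804, 'fy': 314.8773556540804, 'cx': 257.90268312515553, 'cy': 194.4454933121168, 'xyz': array([ 653.11551235, -145.95518002,  460.99960624]), 'rotation': array([2.85900263e+00, 2.28969346e-04, 2.42007806e-02])}
t 2.85 pos [ 654.7 -222.8  303. ] rpy [ 3.14  -0.     0.023] w 92.1 F [0.1 0.2 0.4]
shift [-0.8728 -1.1052 -0.1817] turn [ 0.0002 -0.      0.0036] | mm 213.0 deg 1.3
```

View pics/w2.png

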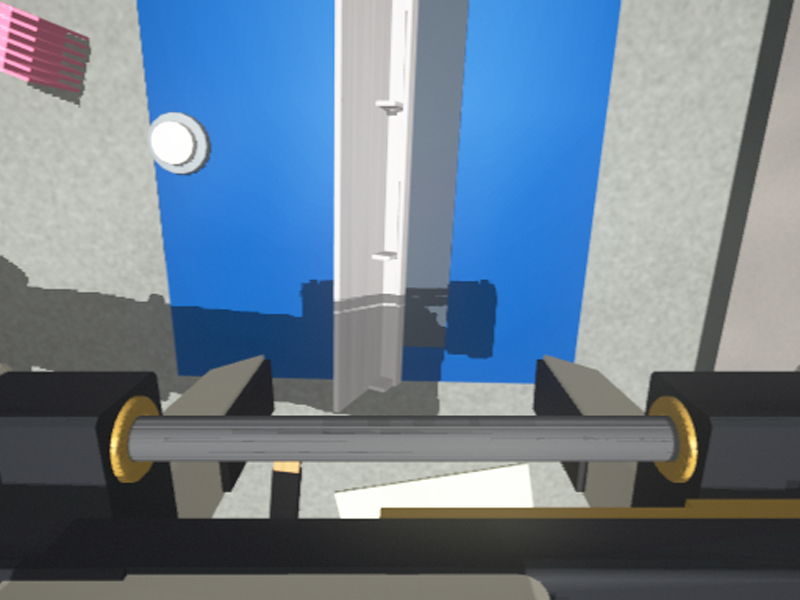

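```bash
cat >> h.py <<'E'
ST=dict(x=642.9,y=-57.0,yaw=-0.0186,sx=0.0)
def stw(p,S=None):
    S=S or ST
    p=np.atleast_2d(np.array(p,float)); c,s=np.cos(S['yaw']),np.sin(S['yaw'])
    return np.c_[S['x']+c*p[:,0]-s*p[:,1],S['y']+s*p[:,0]+c*p[:,1],p[:,2]]
S25,C25=np.sin(np.radians(25)),np.cos(np.radians(25))
def led(sx,y,a,b): # a along ledge out, b up back
    return [sx+a*C25-b*S25,y,85+a*S25+b*C25]
E
python3 - <<'E'
from h import *
from scipy.optimize import least_squares
info={'fx': 314.8773556540804, 'fy': 314.8773556540804, 'cx': 257.90268312515553, 'cy': 194.4454933121168, 'xyz': np.array([ 653.11551235, -145.95518002,  460.99960624]), 'rotation': np.array([2.85900263e+00, 2.28969346e-04, 2.42007806e-02])}
im=np.load('pics/w2.npy')
c=im[40:260,200:285]; cv2.imwrite('pics/w2c.png',cv2.resize(c[:,:,::-1],None,fx=2.7,fy=2.7,interpolation=cv2.INTER_CUBIC))
tinfo=r.camera_info('top')
for sx in (0,-10,10):
    P=[led(sx,y,14,20) for y in(-52.5,-157.5,-262.5)]+[led(sx,y,0,65) for y in (-52.5,-262.5)]+[led(sx,y,14,6) for y in (-52.5,-262.5)]
    print(sx,(proj(info,stw(P))*1.5625).round(0).tolist())
E
```

```text
0 [[394.0, 104.0], [389.0, 259.0], [384.0, 391.0], [340.0, 95.0], [338.0, 411.0], [403.0, 106.0], [392.0, 384.0]]
-10 [[379.0, 103.0], [375.0, 258.0], [371.0, 390.0], [323.0, 94.0], [324.0, 410.0], [388.0, 106.0], [379.0, 384.0]]
10 [[409.0, 105.0], [402.0, 260.0], [397.0, 391.0], [357.0, 96.0], [352.0, 411.0], [417.0, 107.0], [404.0, 384.0]]
```

View pics/w2c.png

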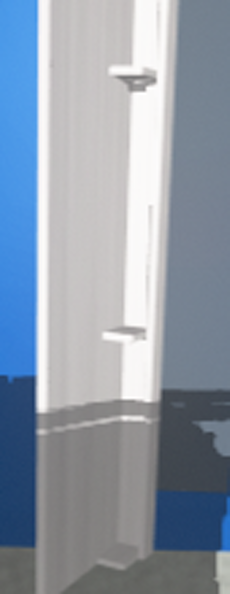

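```bash
python3 - <<'E'
from h import *
info={'fx': 314.8773556540804, 'fy': 314.8773556540804, 'cx': 257.90268312515553, 'cy': 194.4454933121168, 'xyz': np.array([ 653.11551235, -145.95518002,  460.99960624]), 'rotation': np.array([2.85900263e+00, 2.28969346e-04, 2.42007806e-02])}
for sx in (0,3):
    P=[led(sx,y,0,0) for y in(-60,-140,-200)]+[led(sx,y,0,65) for y in (-60,-140,-200)]+[led(sx,y,14,6) for y in (-60,-140,-200)]+[led(sx,y,17,6) for y in (-60,-140,-200)]
    q=proj(info,stw(P)); print(sx,((q-[200,40])*2.7).round(0).tolist())
tinfo=r.camera_info('top')
P=[led(0,y,a,b) for y in (-52.5,-262.5) for a,b in ((0,65),(14,6),(17,6),(14,20))]
print(((proj(tinfo,stw(P))-[150,100])*3.2).round(0).tolist())
E
```

```text
0 [[131.0, 97.0], [125.0, 290.0], [120.0, 420.0], [47.0, 79.0], [46.0, 308.0], [45.0, 459.0], [155.0, 96.0], [147.0, 294.0], [142.0, 428.0], [162.0, 96.0], [154.0, 295.0], [148.0, 429.0]]
3 [[138.0, 97.0], [131.0, 290.0], [127.0, 420.0], [56.0, 80.0], [54.0, 308.0], [52.0, 460.0], [163.0, 96.0], [154.0, 295.0], [149.0, 428.0], [170.0, 96.0], [161.0, 295.0], [155.0, 429.0]]
[[423.0, 134.0], [419.0, 109.0], [419.0, 106.0], [420.0, 111.0], [674.0, 137.0], [657.0, 113.0], [658.0, 109.0], [661.0, 114.0]]
```

```bash
python3 -m pendant '[[-1,-0.2,-0.25,-0.2,0,0,0.002],[-1,-0.4,-0.5,-0.2,0,0,0.003],[-1,-0.6,-0.75,-0.2,0,0,0.0036],[-1,-0.8,-1,-0.2,0,0,0.0036],[-1,-0.9,-1,-0.2,0,0,0.0036]]' >/dev/null&& python3 -m pendant '[[-1,-0.1,-0.3,0,0,0,0],[-1,-0.2,-0.6,0,0,0,0],[-1,-0.3,-0.9,0,0,0,0],[-1,-0.4,-1,0,0,0,0],[-1,-0.45,-1,0,0,0,0]]'&& python3 -c "
from h import *
delta([450,130,320],[np.pi,0,0])"
```

```text
time: 3.85
eef_pos: [442.4, 79.4, 334.6]
tool_rot: [3.139, -0.003, 0.008]
force: [-0.2, -0.4, 0.9]
grip_width: 91.7
t 3.85 pos [442.4  79.4 334.6] rpy [ 3.139e+00 -3.000e-03  8.000e-03] w 91.7 F [-0.2 -0.4  0.9]
shift [ 0.053  -0.3371  0.0969] turn [ 0.0004 -0.0005  0.0012] | mm 53.2 deg 0.5
```

```bash
python3 -m pendant '[[-1,0.05,-0.33,0.1,0,0,0.0012],[-1,0.05,-0.33,0.1,0,0,0.0012],[-1,0.05,-0.33,0.1,0,0,0.0012],[-1,0.05,-0.33,0.1,0,0,0.0012],[-1,0.05,-0.33,0.1,0,0,0.0012]]'&& python3 -c "
from h import *
info,im,k=shot('wrist','w3'); print(info)
for d in r.look_for('sink1','wrist'): print(round(d['score'],2),(np.array(d['location'])*k).round(0),onz(info,d['location'],64).round(1))"
```

```text
time: 4.35
eef_pos: [449.9, 127.0, 319.7]
tool_rot: [3.138, -0.003, -0.003]
force: [-0.2, -0.3, -0.0]
grip_width: 91.6
{'fx': 314.8773556540804, 'fy': 314.8773556540804, 'cx': 257.90268312515553, 'cy': 194.4454933121168, 'xyz': array([449.28977487, 203.18100467, 477.94782399]), 'rotation': array([ 2.85653307, -0.00330988, -0.00294542])}
0.89 [355. 179.] [411.7 188.5  64. ]
0.87 [315. 410.] [367.3 -21.5  64. ]
0.71 [449. 293.] [490.8  91.9  64. ]
0.71 [194. 143.] [284.  216.5  64. ]
0.67 [460. 195.] [497.8 175.   64. ]
0.63 [369. 279.] [420.8 104.4  64. ]
0.48 [550.   5.] [560.1 313.7  64. ]
```

View pics/w3.png

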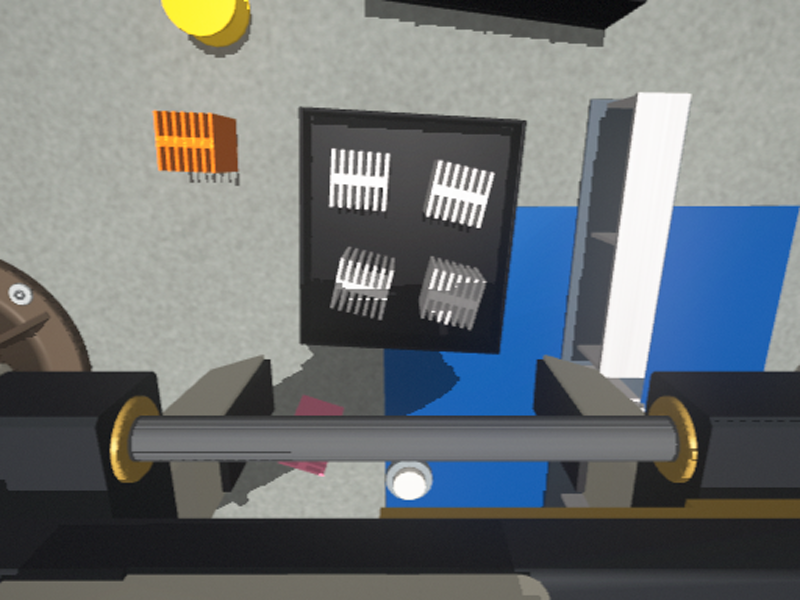

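```bash
python3 - <<'E'
import numpy as np,cv2
im=np.load('pics/w3.npy'); c=im[70:230,190:340,::-1]
c=np.clip(c.astype(float)*1.6,0,255).astype('uint8')
cv2.imwrite('pics/w3c.png',cv2.resize(c,None,fx=3.75,fy=3.75,interpolation=cv2.INTER_CUBIC))
E
```

```text
(no output)
```

View pics/w3c.png

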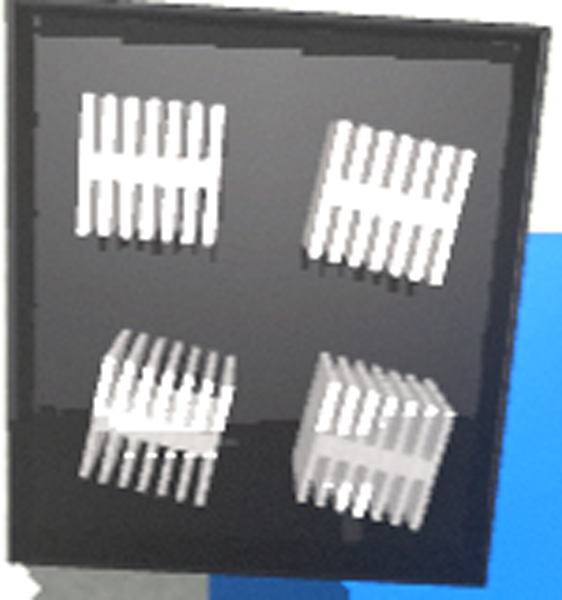

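```bash
python3 - <<'E'
from h import *
info={'fx': 314.8773556540804, 'fy': 314.8773556540804, 'cx': 257.90268312515553, 'cy': 194.4454933121168, 'xyz': np.array([449.28977487, 203.18100467, 477.94782399]), 'rotation': np.array([ 2.85653307, -0.00330988, -0.00294542])}
Q=dict(A=[(82,95),(226,104),(214,246),(77,237)],B=[(337,121),(475,151),(441,284),(309,258)],C=[(106,357),(236,384),(205,505),(82,477)],D=[(325,380),(455,412),(420,528),(298,500)],bin=[(15,3),(550,28),(487,585),(12,562)],orange=None)
for n,q in Q.items():
    if not q: continue
    z=42 if n=='bin' else 64
    p=np.array([onz(info,(190+u/3.75,70+v/3.75),z)[:2] for u,v in q])
    e=[p[1]-p[0],p[2]-p[1],p[2]-p[3],p[3]-p[0]]
    d=p[1]-p[0]+p[2]-p[3]
    print(n,p.mean(0).round(1),'len',[round(np.hypot(*x),1) for x in e],'yaw',np.degrees(np.arctan2(d[1],d[0])).round(1),p.round(0).tolist())
E
```

```text
A [414.9 186.6] len [np.float64(48.2), np.float64(47.2), np.float64(47.4), np.float64(46.9)] yaw -3.7 [[393.0, 212.0], [441.0, 209.0], [436.0, 162.0], [389.0, 165.0]]
B [497.2 175.4] len [np.float64(48.0), np.float64(45.9), np.float64(47.1), np.float64(46.5)] yaw -11.6 [[478.0, 203.0], [525.0, 193.0], [516.0, 148.0], [469.0, 157.0]]
C [415.1  95.2] len [np.float64(47.2), np.float64(47.0), np.float64(46.2), np.float64(45.7)] yaw -13.0 [[398.0, 123.0], [444.0, 113.0], [432.0, 67.0], [387.0, 78.0]]
D [494.   85.8] len [np.float64(48.5), np.float64(45.6), np.float64(46.7), np.float64(46.0)] yaw -14.0 [[476.0, 114.0], [523.0, 102.0], [512.0, 58.0], [466.0, 69.0]]
bin [454.7 134.7] len [np.float64(185.4), np.float64(207.9), np.float64(188.0), np.float64(206.1)] yaw -2.9 [[368.0, 242.0], [553.0, 234.0], [542.0, 26.0], [355.0, 37.0]]
```

```bash
python3 -m pendant '[[-0.24,-0.23,-0.39,0.3,0,0,-0.02],[-0.24,-0.23,-0.39,0.6,0,0,-0.04],[-0.24,-0.23,-0.39,0.8,0,0,-0.07],[-0.24,-0.23,-0.39,0.9,0,0,-0.09],[-0.24,-0.23,-0.39,0.9,0,0,-0.115]]'&& python3 -c "
from h import *
delta([414.9,186.6,150],[np.pi,0,np.radians(86.3)])"
```

```text
time: 4.95
eef_pos: [414.4, 184.6, 182.0]
tool_rot: [3.139, 0.004, 0.706]
force: [-0.2, 0.1, 0.7]
grip_width: 58.5
t 4.95 pos [414.4 184.6 182. ] rpy [3.139 0.004 0.706] w 58.5 F [-0.2  0.1  0.7]
shift [ 0.0117 -0.0086  0.2132] turn [ 0.0002  0.0007 -0.1274] | mm 32.1 deg 45.9
```

```bash
python3 -m pendant '[[-0.24,0.01,-0.01,0.2,0,0,-0.024],[-0.24,0.01,-0.01,0.2,0,0,-0.048],[-0.24,0.01,-0.01,0.2,0,0,-0.07],[-0.24,0.01,-0.01,0.2,0,0,-0.095],[-0.24,0.01,-0.01,0.2,0,0,-0.119]]'>/dev/null;  python3 -c "
from h import *
delta([414.9,186.6,150],[np.pi,0,np.radians(86.3)]); shot('top','c1',(150,130,250,250)); shot('wrist','c2')"
```

```text
t 5.45 pos [415. 186. 152.] rpy [-3.142  0.005  1.451] w 56.9 F [ 0.3 -0.2  0.2]
shift [ 0.0041 -0.0008  0.0134] turn [-0.      0.0008 -0.0088] | mm 2.1 deg 3.2
```

View pics/c2.png

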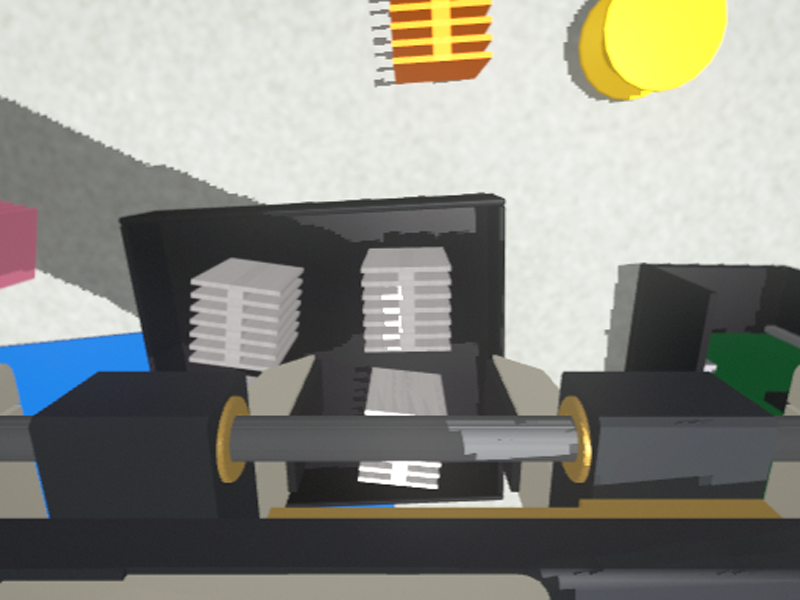

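```bash
python3 -m pendant '[[-0.24,0.004,0,0.2,0,0,-0.009],[-0.24,0.004,0,0.4,0,0,-0.009],[-0.24,0.004,0,0.6,0,0,-0.009],[-0.24,0.004,0,0.75,0,0,-0.009],[-0.24,0.004,0,0.8267,0,0,-0.009]]'; python3 -m pendant '[[0.3,0,0,0,0,0,0],[0.3,0,0,0,0,0,0],[0.3,0,0,0,0,0,0],[0.3,0,0,0,0,0,0],[0.3,0,0,0,0,0,0]]' 20;  python3 -c "
from h import *
delta([414.9,186.6,28],[np.pi,0,np.radians(86.3)])"
```

```text
time: 6.05
eef_pos: [414.3, 185.1, 26.3]
tool_rot: [-3.139, 0.006, 1.499]
force: [-0.3, -1.3, -0.1]
grip_width: 57.0
time: 6.55
eef_pos: [414.7, 185.1, 26.9]
tool_rot: [-3.14, 0.006, 1.498]
force: [0.5, 0.5, -1.1]
grip_width: 45.7
t 6.55 pos [414.7 185.1  26.9] rpy [-3.14   0.006  1.498] w 45.7 F [ 0.5  0.5 -1.1]
shift [ 0.01    0.0004 -0.0074] turn [-0.0002  0.0009 -0.0013] | mm 1.9 deg 0.6
```

```bash
python3 -m pendant '[[0.3,0,0,-0.2,0,0,0],[0.3,0,0,-0.5,0,0,0],[0.3,0,0,-0.8,0,0,0],[0.3,0,0,-0.9,0,0,0],[0.3,0,0,-0.9,0,0,0]]'; python3 -c "
from h import *
t=stw([0,277,160])[0]; print(t); delta(t,[np.pi,0,-0.0186])"
```

```text
time: 7.05
eef_pos: [416.3, 186.5, 164.3]
tool_rot: [3.138, 0.004, 1.497]
force: [-0.5, 0.3, -1.6]
grip_width: 46.2
[648.05190293 219.95208592 160.        ]
t 7.05 pos [416.3 186.5 164.3] rpy [3.138 0.004 1.497] w 46.2 F [-0.5  0.3 -1.6]
shift [0.3355 1.5242 0.0325] turn [9.000e-04 1.000e-04 2.413e-01] | mm 234.2 deg 86.9
```

```bash
python3 -m pendant '[[0.3,0.05,0.2,0,0,0,0.024],[0.3,0.1,0.4,0,0,0,0.048],[0.3,0.2,0.6,0,0,0,0.07],[0.3,0.3,0.8,0,0,0,0.095],[0.3,0.33,1,0.03,0,0,0.119]]'; python3 -c "
from h import *
t=stw([0,277,160])[0]; delta(t,[np.pi,0,-0.0186])"
```

```text
time: 7.55
eef_pos: [570.1, 226.5, 158.8]
tool_rot: [3.137, 0.001, 0.753]
force: [-0.3, 0.1, -0.9]
grip_width: 46.0
t 7.55 pos [570.1 226.5 158.8] rpy [3.137e+00 1.000e-03 7.530e-01] w 46.0 F [-0.3  0.1 -0.9]
shift [ 0.3492  0.3874 -0.0065] turn [ 8.000e-04 -1.000e-04  1.228e-01] | mm 78.2 deg 44.2
```

```bash
python3 -m pendant '[[0.3,0.1,0.1,0,0,0,0.024],[0.3,0.2,0.2,0,0,0,0.048],[0.3,0.3,0.3,0,0,0,0.07],[0.3,0.349,0.387,0,0,0,0.095],[0.3,0.349,0.387,0,0,0,0.119]]'>/dev/null; python3 -m pendant '[[0.3,0,0,0,0,0,0.004],[0.3,0,0,0,0,0,0.004],[0.3,0,0,0,0,0,0.004],[0.3,0,0,0,0,0,0.004],[0.3,0,0,0,0,0,0.004]]'>/dev/null; python3 -c "
from h import *
t=stw([0,277,160])[0]; delta(t,[np.pi,0,-0.0186]);shot('wrist','d1');shot('top','d2',(140,100,300,220));shot('scene','d3',(200,180,360,300))"
```

```text
t 8.55 pos [649.2 218.  156.4] rpy [ 3.135e+00 -1.000e-03 -1.900e-02] w 45.9 F [ 0.1  0.5 -1.8]
shift [-0.0076 -0.0127 -0.0241] turn [ 0.0011 -0.0001 -0.0001] | mm 4.2 deg 0.4
```

View pics/d1.png

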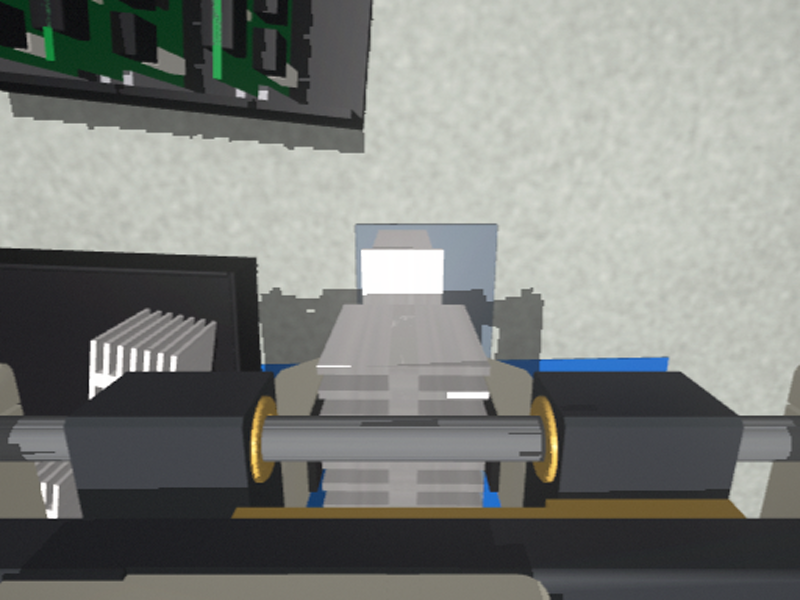

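View pics/d3.png

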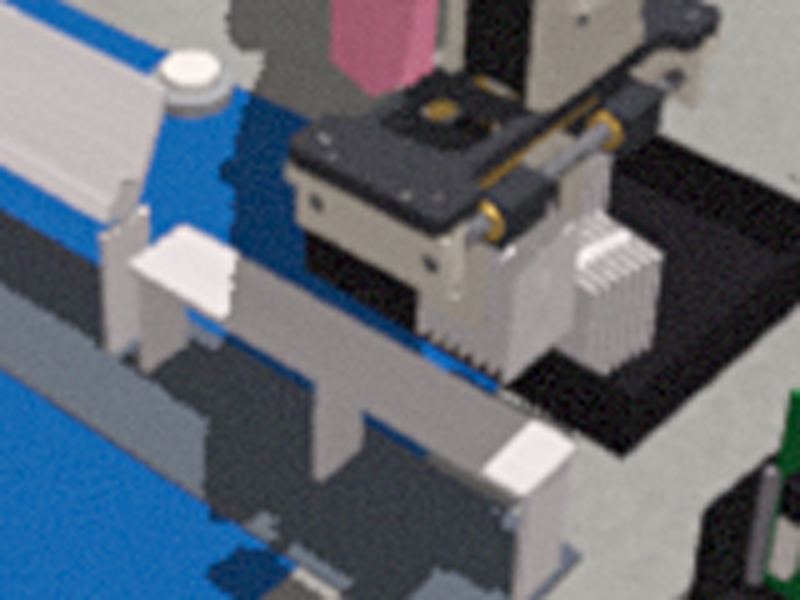

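```bash
python3 - <<'E'
from h import *
info=r.camera_info('wrist')
for p in [(361,249),(443,249),(362,292),(444,292)]: print(onz(info,np.array(p)/1.5625,75).round(1))
print(stw([[-20,307.5,75],[20,307.5,75]]).round(1))
E
```

```text
[629.1 252.1  75. ]
[669.3 251.3  75. ]
[628.6 230.3  75. ]
[669.9 229.4  75. ]
[[628.6 250.8  75. ]
 [668.6 250.1  75. ]]
```

```bash
sed -i 's/^ST=.*/ST=dict(x=643.5,y=-56.0,yaw=-0.0186,sx=0.5)/' h.py; python3 -m pendant '[[0.3,-0.003,-0.015,0.1,0.0011,0,0],[0.3,-0.003,-0.015,0.2,0.0011,0,0],[0.3,-0.003,-0.015,0.3,0.0011,0,0],[0.3,-0.003,-0.015,0.35,0.0011,0,0],[0.3,-0.003,-0.015,0.375,0.0011,0,0]]';  python3 -c "
from h import *
t=stw([0,277,99])[0]; delta(t,[np.pi,0,-0.0186])"
```

```text
time: 9.2
eef_pos: [648.4, 219.5, 98.8]
tool_rot: [3.141, 0.001, -0.02]
force: [-0.2, 0.2, -0.7]
grip_width: 46.2
t 9.2 pos [648.4 219.5  98.8] rpy [ 3.141e+00  1.000e-03 -2.000e-02] w 46.2 F [-0.2  0.2 -0.7]
shift [ 0.0018 -0.0097 -0.0014] turn [ 0.0001  0.0001 -0.0002] | mm 1.5 deg 0.1
```

Lower about 1 mm, then release slightly.

```bash
python3 -m pendant '[[0.3,0,0,0.004,0,0,0],[0.3,0,0,0.008,0,0,0],[0.3,0,0,0.008,0,0,0],[0.3,0,0,0.008,0,0,0],[0.3,0,0,0.008,0,0,0]]'; 
```

```text
time: 9.7
eef_pos: [648.5, 219.6, 97.9]
tool_rot: [3.141, 0.0, -0.02]
force: [0.1, 0.3, -0.9]
grip_width: 46.1
```

```bash
python3 -m pendant '[[0.3,0,0,0.004,0,0,0],[0.3,0,0,0.008,0,0,0],[0.3,0,0,0.01,0,0,0],[0.3,0,0,0.01,0,0,0],[0.3,0,0,0.01,0,0,0]]'; 
```

```text
time: 10.2
eef_pos: [648.6, 219.5, 97.8]
tool_rot: [3.141, -0.0, -0.02]
force: [-4.4, -2.9, 10.7]
grip_width: 46.1
```

Contact (10.7 N). Release with partial opening, then rise.

```bash
python3 -m pendant '[[0.2,0,0,0,0,0,0],[-0.1,0,0,-0.003,0,0,0],[-0.3,0,0,-0.003,0,0,0],[-0.3,0,0,-0.003,0,0,0],[-0.3,0,0,-0.003,0,0,0]]'; python3 -m pendant '[[-0.3,0,0,-0.2,0,0,0],[-0.3,0,0,-0.4,0,0,0],[-0.3,0,0,-0.6,0,0,0],[-0.3,0,0,-0.7,0,0,0],[-0.3,0,0,-0.7,0,0,0]]';  python3 -c "
from h import *
t=[497.2,175.4,150]; delta(t,[np.pi,0,np.radians(78.4)]);shot('wrist','e1')
info,im,k=shot('top','e2',(150,100,250,250))
for d in r.look_for('sink1','top'): print(round(d['score'],2),np.round(d['location'],1),onz(info,d['location'],64).round(0))"
```

```text
time: 10.7
eef_pos: [648.6, 219.6, 98.1]
tool_rot: [3.141, -0.0, -0.02]
force: [-0.0, 0.5, -0.7]
grip_width: 59.1
time: 11.2
eef_pos: [649.7, 220.3, 205.4]
tool_rot: [-3.14, -0.004, -0.02]
force: [0.1, 0.2, -0.6]
grip_width: 59.7
t 11.2 pos [649.7 220.3 205.4] rpy [-3.14  -0.004 -0.02 ] w 59.7 F [ 0.1  0.2 -0.6]
shift [-1.0118  0.3196  0.3648] turn [ 0.0003 -0.0007 -0.2209] | mm 168.3 deg 79.5
0.58 [289.1 210.1] [ 440. -132.   64.]
```

View pics/e1.png

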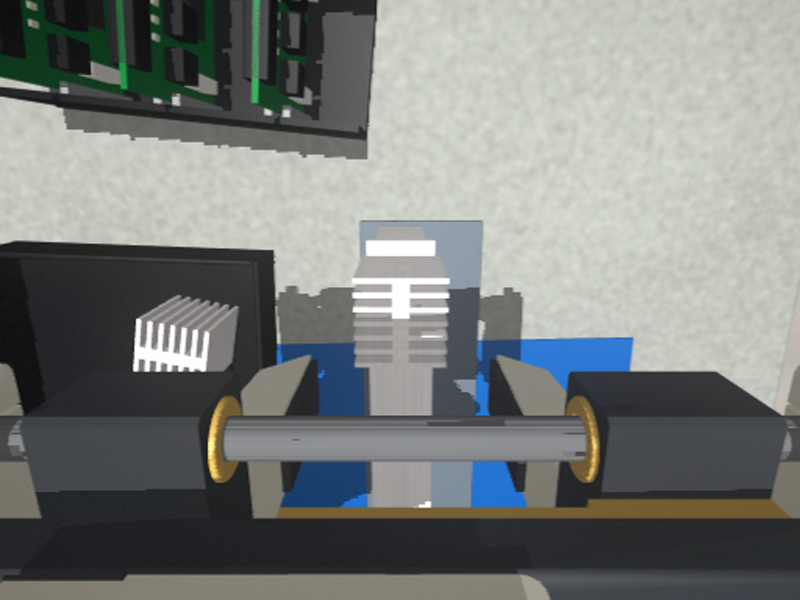

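View pics/e2.png

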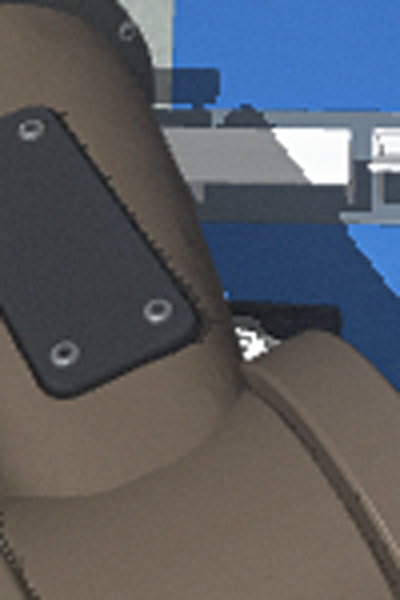

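```bash
python3 -m pendant '[[-0.24,-0.25,0.1,0,0,0,-0.024],[-0.24,-0.5,0.2,0,0,0,-0.048],[-0.24,-0.75,0.3,0.1,0,0,-0.07],[-0.24,-1,0.32,0.2,0,0,-0.095],[-0.24,-1,0.32,0.3,0,0,-0.119]]'>/dev/null;python3 -m pendant '[[-0.24,0,0,0,0,0,-0.024],[-0.24,0,0,0,0,0,-0.048],[-0.24,0,0,0,0,0,-0.072],[-0.24,0,0,0,0,0,-0.096],[-0.24,0,0,0,0,0,-0.102]]'; python3 -c "
from h import *
t=[497.2,175.4,150]; delta(t,[np.pi,0,np.radians(78.4)]);shot('wrist','f1')"
```

```text
time: 12.35
eef_pos: [490.1, 172.1, 153.2]
tool_rot: [-3.133, 0.007, 1.375]
force: [1.0, -0.8, -0.8]
grip_width: 57.2
t 12.35 pos [490.1 172.1 153.2] rpy [-3.133  0.007  1.375] w 57.2 F [ 1.  -0.8 -0.8]
shift [0.0308 0.0425 0.0207] turn [-0.0013  0.0011  0.0011] | mm 8.5 deg 0.7
```

View pics/f1.png

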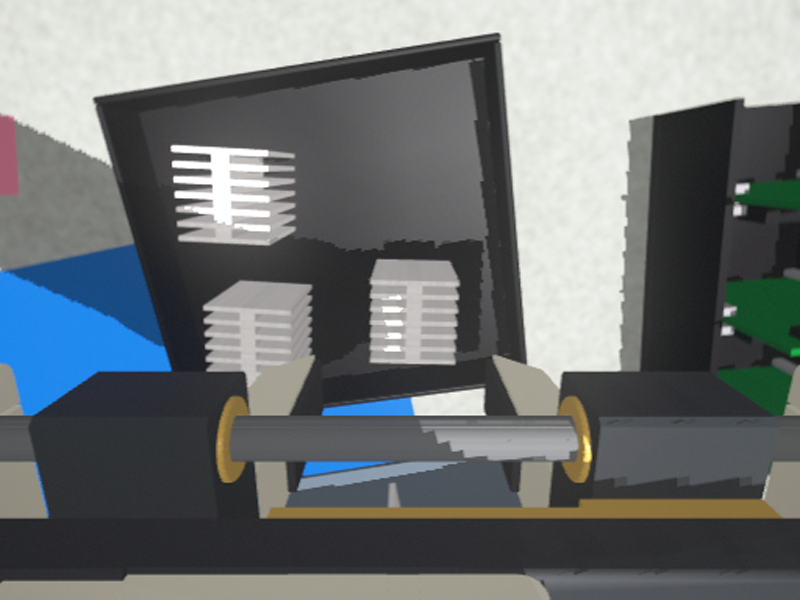

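```bash
python3 - <<'E'
from h import *
info=r.camera_info('wrist')
for p in [(414,325),(369,284),(459,281),(457,364),(370,363)]: print(onz(info,np.array(p)/1.5625,64).round(1))
E
```

```text
[498.2 176.4  64. ]
[471.8 157.7  64. ]
[479.2 203.7  64. ]
[524.5 195.1  64. ]
[514.9 148.9  64. ]
```

```bash
python3 -m pendant '[[-0.24,0.034,0.046,0.1,-0.0013,0.001,0.001],[-0.24,0.034,0.046,0.3,-0.0013,0.001,0.001],[-0.24,0.034,0.046,0.55,-0.0013,0.001,0.001],[-0.24,0.034,0.046,0.75,-0.0013,0.001,0.001],[-0.24,0.034,0.046,0.83,-0.0013,0.001,0.001]]'; python3 -m pendant '[[0.3,0,0,0,0,0,0],[0.3,0,0,0,0,0,0],[0.3,0,0,0,0,0,0],[0.3,0,0,0,0,0,0],[0.3,0,0,0,0,0,0]]' 20; python3 -m pendant '[[0.3,0,0,-0.2,0,0,0],[0.3,0,0,-0.5,0,0,0],[0.3,0,0,-0.8,0,0,0],[0.3,0,0,-0.9,0,0,0],[0.3,0,0,-0.9,0,0,0]]'; python3 -c "
from h import *
t=stw([0,219,160])[0]; print(t); delta(t,[np.pi,0,-0.0186])"
```

```text
time: 12.9
eef_pos: [494.3, 173.9, 25.2]
tool_rot: [-3.137, 0.003, 1.368]
force: [0.2, 0.0, -0.0]
grip_width: 57.0
time: 13.4
eef_pos: [494.9, 174.0, 26.0]
tool_rot: [-3.138, 0.003, 1.368]
force: [-0.1, -0.4, -1.8]
grip_width: 45.6
time: 13.9
eef_pos: [496.8, 174.9, 163.5]
tool_rot: [3.141, 0.001, 1.367]
force: [0.1, 0.6, -0.9]
grip_width: 46.0
[647.57316513 162.96211847 160.        ]
t 13.9 pos [496.8 174.9 163.5] rpy [3.141e+00 1.000e-03 1.367e+00] w 46.0 F [ 0.1  0.6 -0.9]
shift [0.1254 1.0003 0.0241] turn [ 2.000e-04 -0.000e+00  2.206e-01] | mm 151.3 deg 79.4
```

```bash
python3 -m pendant '[[0.3,0.05,0.25,0,0,0,0.024],[0.3,0.1,0.5,0,0,0,0.048],[0.3,0.12,0.75,0,0,0,0.07],[0.3,0.125,1,0.02,0,0,0.095],[0.3,0.125,1,0.02,0,0,0.119]]'>/dev/null; python3 -m pendant '[[0.3,0,0,0,0,0,0.024],[0.3,0,0,0,0,0,0.048],[0.3,0,0,0,0,0,0.072],[0.3,0,0,0,0,0,0.096],[0.3,0,0,0,0,0,0.102]]'; python3 -c "
from h import *
t=stw([0,219,160])[0]; delta(t,[np.pi,0,-0.0186])"
```

```text
time: 14.9
eef_pos: [650.0, 158.9, 154.4]
tool_rot: [3.136, 0.003, -0.03]
force: [-0.3, -0.2, -0.8]
grip_width: 45.9
t 14.9 pos [650.  158.9 154.4] rpy [ 3.136e+00  3.000e-03 -3.000e-02] w 45.9 F [-0.3 -0.2 -0.8]
shift [-0.0172 -0.0264 -0.0373] turn [ 0.0009  0.0005 -0.0018] | mm 7.3 deg 0.7
```

```bash
python3 -m pendant '[[0.3,-0.016,-0.04,0.0,0.0009,0,-0.0018],[0.3,-0.016,-0.04,0.15,0.0009,0,-0.0018],[0.3,-0.016,-0.04,0.3,0.0009,0,-0.0018],[0.3,-0.016,-0.04,0.35,0.0009,0,-0.0018],[0.3,-0.016,-0.04,0.365,0.0009,0,-0.0018]]'; python3 -c "
from h import *
t=stw([0,219,97])[0]; delta(t,[np.pi,0,-0.0186]);shot('wrist','g1')"
```

```text
time: 15.4
eef_pos: [646.4, 164.4, 97.7]
tool_rot: [3.141, 0.006, -0.017]
force: [-0.6, 0.7, -0.6]
grip_width: 46.1
t 15.4 pos [646.4 164.4  97.7] rpy [ 3.141  0.006 -0.017] w 46.1 F [-0.6  0.7 -0.6]
shift [0.0083 0.0094 0.0045] turn [0.0001 0.001  0.0002] | mm 2.0 deg 0.4
```

View pics/g1.png

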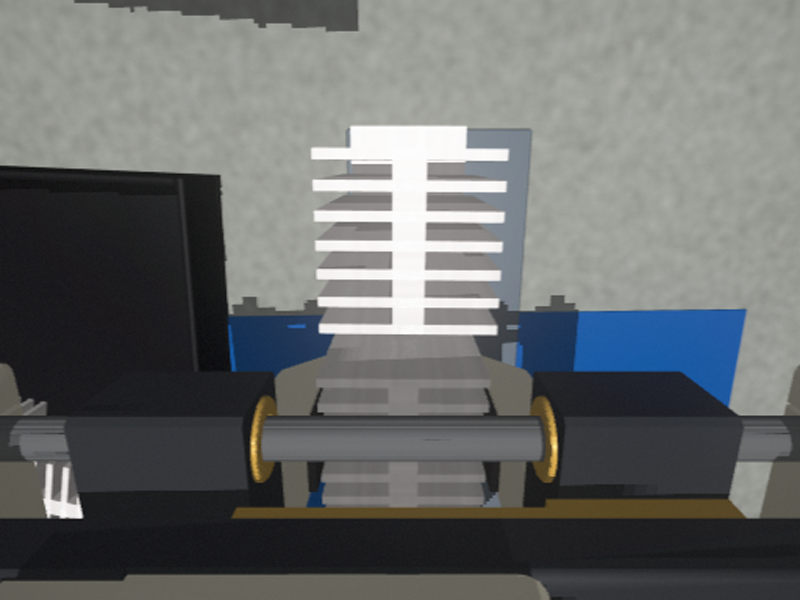

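```bash
python3 -m pendant '[[0.3,0.008,0,0,0,0.001,0],[0.3,0.008,0,0.004,0,0.001,0],[0.3,0.008,0,0.01,0,0.001,0],[0.3,0.008,0,0.012,0,0.001,0],[0.3,0.008,0,0.012,0,0.001,0]]'
```

```text
time: 15.95
eef_pos: [648.3, 164.6, 97.0]
tool_rot: [3.141, -0.002, -0.017]
force: [-0.3, -0.7, -0.3]
grip_width: 45.9
```

```bash
python3 -m pendant '[[0.3,-0.005,0,0.005,0,0,0],[0.3,-0.005,0,0.01,0,0,0],[0.3,-0.005,0,0.01,0,0,0],[0.3,-0.005,0,0.01,0,0,0],[0.3,-0.005,0,0.01,0,0,0]]'
```

```text
time: 16.45
eef_pos: [647.6, 164.6, 96.3]
tool_rot: [3.141, -0.002, -0.018]
force: [-2.5, -1.1, 4.7]
grip_width: 46.0
```

```bash
python3 -m pendant '[[0.2,0,0,0,0,0,0],[-0.1,0,0,-0.003,0,0,0],[-0.3,0,0,-0.003,0,0,0],[-0.3,0,0,-0.003,0,0,0],[-0.3,0,0,-0.003,0,0,0]]'; python3 -m pendant '[[-0.3,0,0,-0.2,0,0,0],[-0.3,0,0,-0.4,0,0,0],[-0.3,0,0,-0.6,0,0,0],[-0.3,0,0,-0.7,0,0,0],[-0.3,0,0,-0.7,0,0,0]]';  python3 -c "
from h import *
t=[415.1,95.2,150]; delta(t,[np.pi,0,np.radians(77)]);shot('wrist','e3')"
```

```text
time: 16.95
eef_pos: [647.6, 164.6, 96.7]
tool_rot: [3.141, -0.002, -0.017]
force: [-0.1, -0.2, -0.7]
grip_width: 59.6
time: 17.45
eef_pos: [648.5, 165.2, 203.9]
tool_rot: [-3.141, -0.006, -0.018]
force: [0.0, -0.2, 0.2]
grip_width: 59.7
t 17.45 pos [648.5 165.2 203.9] rpy [-3.141 -0.006 -0.018] w 59.7 F [ 0.  -0.2  0.2]
shift [-1.5497  0.4944  0.3493] turn [ 0.0005 -0.0009 -0.2167] | mm 249.6 deg 78.0
```

View pics/e3.png

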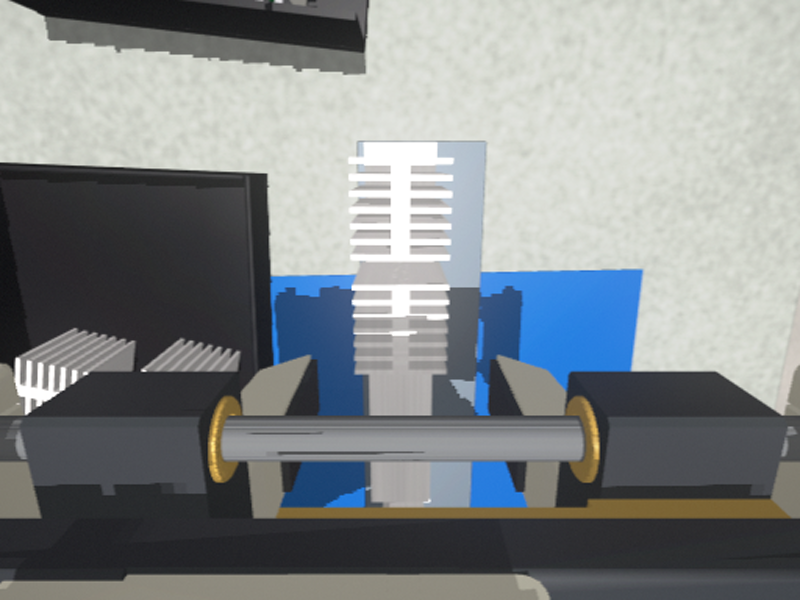

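Two are in place, centred on the shelf. Next, the lower-left sink in the bin.

```bash
python3 -m pendant '[[-0.24,-0.25,0.1,0,0,0,-0.024],[-0.24,-0.5,0.2,0,0,0,-0.048],[-0.24,-0.75,0.3,0,0,0,-0.07],[-0.24,-1,0.4,0,0,0,-0.095],[-0.24,-1,0.49,0,0,0,-0.119]]'>/dev/null;python3 -c "
from h import *
t=[415.1,95.2,150]; delta(t,[np.pi,0,np.radians(77)])"
```

```text
t 18.0 pos [490.4  93.1 199.3] rpy [3.141e+00 3.000e-03 7.310e-01] w 56.7 F [0.6 0.3 1.2]
shift [-0.3632 -0.3462  0.3297] turn [-0.0001  0.0006 -0.0975] | mm 90.1 deg 35.1
```

```bash
python3 -m pendant '[[-0.24,-0.15,-0.15,0.1,0,0,-0.024],[-0.24,-0.3,-0.3,0.2,0,0,-0.048],[-0.24,-0.363,-0.346,0.3,0,0,-0.072],[-0.24,-0.363,-0.346,0.33,0,0,-0.096],[-0.24,-0.363,-0.346,0.33,0,0,-0.0975]]'; python3 -c "
from h import *
t=[415.1,95.2,150]; delta(t,[np.pi,0,np.radians(77)]);shot('wrist','f2')"
```

```text
time: 18.5
eef_pos: [413.4, 94.4, 148.1]
tool_rot: [-3.137, 0.004, 1.347]
force: [0.5, -0.3, 0.3]
grip_width: 56.7
t 18.5 pos [413.4  94.4 148.1] rpy [-3.137  0.004  1.347] w 56.7 F [ 0.5 -0.3  0.3]
shift [ 0.0076  0.01   -0.0126] turn [-0.0008  0.0007  0.0005] | mm 2.7 deg 0.4
```

View pics/f2.png

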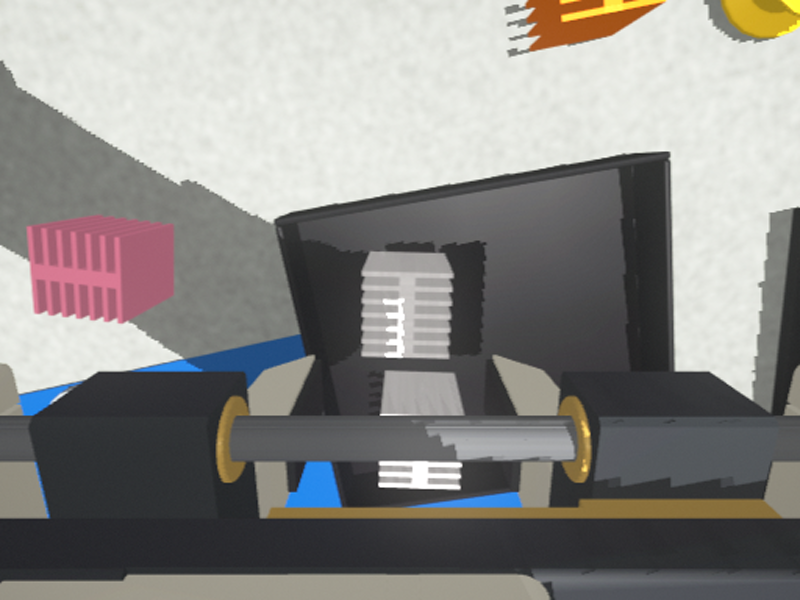

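```bash
python3 -m pendant '[[-0.24,0.01,0.01,0.1,-0.0008,0,0],[-0.24,0.01,0.014,0.3,-0.0008,0,0],[-0.24,0.01,0.014,0.55,-0.0008,0,0],[-0.24,0.01,0.014,0.72,-0.0008,0,0],[-0.24,0.01,0.014,0.8,-0.0008,0,0]]'; python3 -m pendant '[[0.3,0,0,0,0,0,0],[0.3,0,0,0,0,0,0],[0.3,0,0,0,0,0,0],[0.3,0,0,0,0,0,0],[0.3,0,0,0,0,0,0]]' 20; python3 -m pendant '[[0.3,0,0,-0.2,0,0,0],[0.3,0,0,-0.5,0,0,0],[0.3,0,0,-0.8,0,0,0],[0.3,0,0,-0.9,0,0,0],[0.3,0,0,-0.9,0,0,0]]'; python3 -c "
from h import *
t=stw([0,161,160])[0]; print(t); delta(t,[np.pi,0,-0.0186])"
```

```text
time: 19.05
eef_pos: [415.0, 95.2, 26.7]
tool_rot: [-3.14, 0.005, 1.34]
force: [-0.5, 0.7, 0.4]
grip_width: 56.9
time: 19.55
eef_pos: [415.5, 95.1, 27.4]
tool_rot: [-3.141, 0.004, 1.34]
force: [0.6, 0.5, -0.9]
grip_width: 45.8
time: 20.05
eef_pos: [417.2, 96.0, 164.7]
tool_rot: [3.137, 0.003, 1.339]
force: [-0.0, -0.8, -2.4]
grip_width: 46.2
[646.49442733 104.97215102 160.        ]
t 20.05 pos [417.2  96.  164.7] rpy [3.137e+00 3.000e-03 1.339e+00] w 46.2 F [-0.  -0.8 -2.4]
shift [0.4102 1.4734 0.0367] turn [ 9.00e-04 -1.00e-04  2.16e-01] | mm 229.5 deg 77.8
```

```bash
python3 -m pendant '[[0.3,0.05,0.2,0,0,0,0.024],[0.3,0.1,0.4,0,0,0,0.048],[0.3,0.2,0.6,0,0,0,0.07],[0.3,0.3,0.8,0.02,0,0,0.095],[0.3,0.4,1,0.03,0,0,0.119]]'>/dev/null;  python3 -c "
from h import *
t=stw([0,161,160])[0]; print(t); delta(t,[np.pi,0,-0.0186])"
```

```text
[646.49442733 104.97215102 160.        ]
t 20.55 pos [577.4 119.4 158.4] rpy [3.136e+00 2.000e-03 5.920e-01] w 45.9 F [-0.9 -0.1 -1.9]
shift [ 0.3284  0.3371 -0.0099] turn [0.0009 0.0001 0.0972] | mm 70.6 deg 35.0
```

```bash
python3 -m pendant '[[0.3,0.1,0.1,0,0,0,0.024],[0.3,0.2,0.2,0,0,0,0.048],[0.3,0.32,0.33,0,0,0,0.07],[0.3,0.328,0.337,0,0.0009,0,0.0972],[0.3,0.328,0.337,0,0.0009,0,0.0972]]'>/dev/null;  python3 -c "
from h import *
t=stw([0,161,99])[0]; print(t); delta(t,[np.pi,0,-0.0186])"
```

```text
[646.49442733 104.97215102  99.        ]
t 21.05 pos [646.1 104.3 156.1] rpy [ 3.14e+00  3.00e-03 -2.20e-02] w 45.6 F [ 0.5 -0.1 -2.4]
shift [ 0.0041 -0.0049  0.3805] turn [ 0.0003  0.0005 -0.0006] | mm 57.1 deg 0.3
```

```bash
python3 -m pendant '[[0.3,0.004,-0.005,0.0,0.0003,0.0005,-0.0006],[0.3,0.004,-0.005,0.15,0.0003,0.0005,-0.0006],[0.3,0.004,-0.005,0.3,0.0003,0.0005,-0.0006],[0.3,0.004,-0.005,0.35,0.0003,0.0005,-0.0006],[0.3,0.004,-0.005,0.375,0.0003,0.0005,-0.0006]]'; python3 -m pendant '[[0.3,0,0,0,0,0,0],[0.3,0,0,0.004,0,0,0],[0.3,0,0,0.004,0,0,0],[0.3,0,0,0.008,0,0,0],[0.3,0,0,0.008,0,0,0]]';python3 -c "
from h import *
t=stw([0,161,99])[0]; print(t); delta(t,[np.pi,0,-0.0186])"
```

```text
time: 21.55
eef_pos: [645.4, 105.0, 98.7]
tool_rot: [3.141, 0.002, -0.016]
force: [0.4, -0.6, -1.2]
grip_width: 46.0
time: 22.05
eef_pos: [645.7, 105.0, 98.0]
tool_rot: [3.141, 0.001, -0.016]
force: [-0.1, -0.2, -0.0]
grip_width: 45.7
[646.49442733 104.97215102  99.        ]
t 22.05 pos [645.7 105.   98. ] rpy [ 3.141e+00  1.000e-03 -1.600e-02] w 45.7 F [-0.1 -0.2 -0. ]
shift [ 0.0052  0.0001 -0.0064] turn [0.     0.0002 0.0004] | mm 1.2 deg 0.2
```

```bash
python3 -m pendant '[[0.3,0.006,0,0.003,0,0,0],[0.3,0.006,0,0.006,0,0,0],[0.3,0.006,0,0.008,0,0,0],[0.3,0.006,0,0.008,0,0,0],[0.3,0.006,0,0.008,0,0,0]]'; python3 -m pendant '[[0.2,0,0,0,0,0,0],[-0.1,0,0,-0.003,0,0,0],[-0.3,0,0,-0.003,0,0,0],[-0.3,0,0,-0.003,0,0,0],[-0.3,0,0,-0.003,0,0,0]]'; python3 -m pendant '[[-0.3,0,0,-0.2,0,0,0],[-0.3,0,0,-0.4,0,0,0],[-0.3,0,0,-0.6,0,0,0],[-0.3,0,0,-0.7,0,0,0],[-0.3,0,0,-0.7,0,0,0]]';  python3 -c "
from h import *
t=[494,85.8,150]; delta(t,[np.pi,0,np.radians(76.5)]);shot('wrist','e4')"
```

```text
time: 22.55
eef_pos: [646.6, 105.0, 98.0]
tool_rot: [3.141, 0.001, -0.016]
force: [-4.5, -1.7, 9.0]
grip_width: 45.9
time: 23.05
eef_pos: [646.6, 105.1, 98.3]
tool_rot: [3.141, 0.001, -0.016]
force: [-0.8, 0.6, 0.8]
grip_width: 59.7
time: 23.55
eef_pos: [648.0, 105.5, 205.5]
tool_rot: [-3.141, -0.003, -0.016]
force: [-0.3, 0.2, 0.3]
grip_width: 59.7
t 23.55 pos [648.  105.5 205.5] rpy [-3.141e+00 -3.000e-03 -1.600e-02] w 59.7 F [-0.3  0.2  0.3]
shift [-1.0253  0.1481  0.367 ] turn [ 2.000e-04 -5.000e-04 -2.151e-01] | mm 164.9 deg 77.4
```

View pics/e4.png

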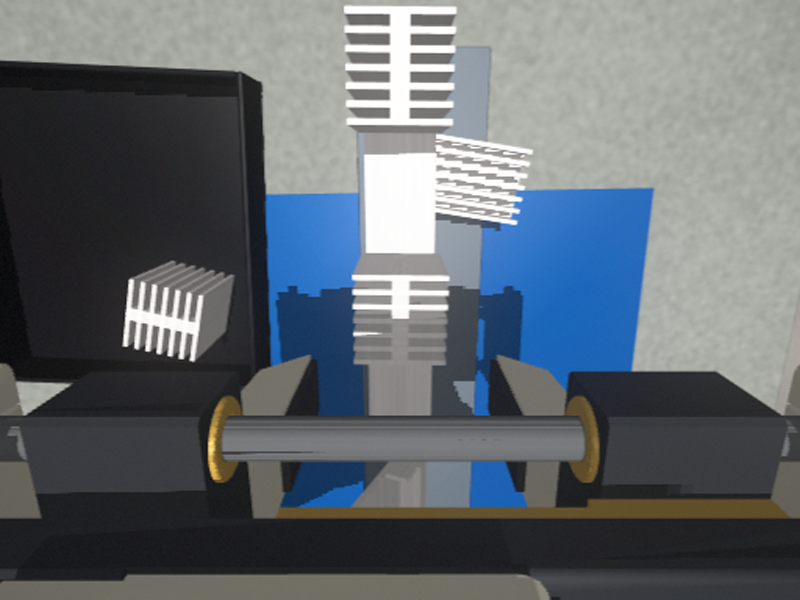

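```bash
python3 - <<'E'
from h import *
shot('scene','h1',(200,180,400,330))
im=np.load('pics/e4.npy'); c=im[70:160,260:360,::-1]
cv2.imwrite('pics/e4c.png',cv2.resize(c,None,fx=6,fy=6,interpolation=cv2.INTER_CUBIC))
print(r.camera_info('wrist'))
E
```

```text
{'fx': 314.8773556540804, 'fy': 314.8773556540804, 'cx': 257.90268312515553, 'cy': 194.4454933121168, 'xyz': array([647.55486699, 180.63559734, 360.69508781]), 'rotation': array([ 2.85891957e+00,  2.05098430e-03, -1.62202477e-02])}
```

View pics/h1.png

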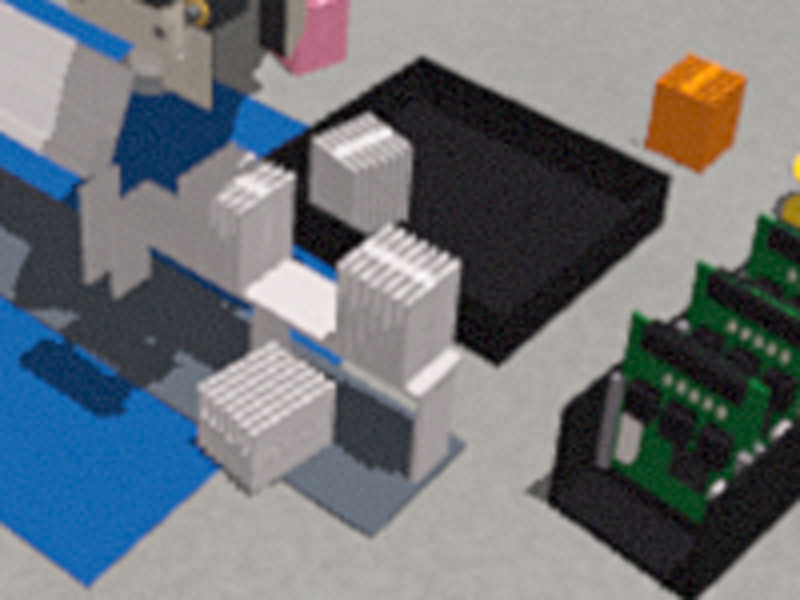

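View pics/e4c.png

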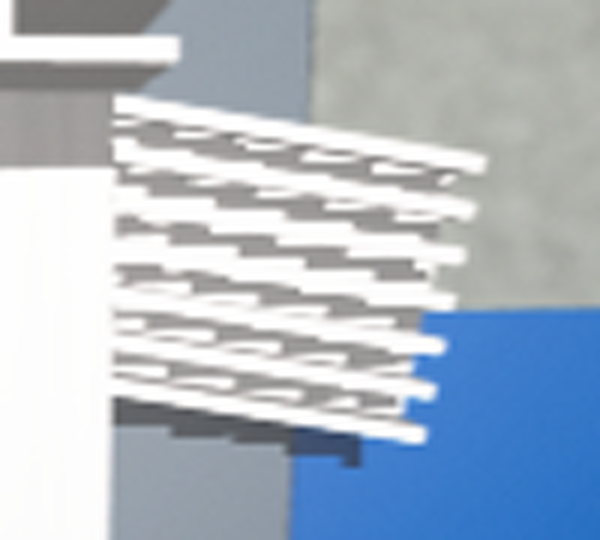

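```bash
python3 - <<'E'
from h import *
info=r.camera_info('wrist')
for z in (46,50):
  for p in [(487,160),(420,436),(115,98),(112,385),(440,318)]: print(z,onz(info,np.array(p)/6+[260,70],z).round(1))
# scene cam corners of block: crop zoom 4
si=r.camera_info('scene')
for z in (46,50):
  for p in [(198,378),(270,340),(335,378),(262,435)]: print('s',z,onz(si,np.array(p)/4+[200,180],z).round(1))
for p in [(200,440),(252,492),(332,435)]: print('bottom',onz(si,np.array(p)/4+[200,180],0).round(1),onz(si,np.array(p)/4+[200,180],4).round(1))
E
```

```text
46 [726.4 185.1  46. ]
46 [717.9 141.7  46. ]
46 [667.3 195.5  46. ]
46 [666.9 150.8  46. ]
46 [720.2 160.7  46. ]
50 [725.4 185.1  50. ]
50 [717.  142.2  50. ]
50 [667.  195.3  50. ]
50 [666.7 151.2  50. ]
50 [719.3 161.   50. ]
s 46 [711.  134.7  46. ]
s 46 [661.2 146.   46. ]
s 46 [661.4 192.8  46. ]
s 46 [721.1 188.9  46. ]
s 50 [714.1 137.4  50. ]
s 50 [664.6 148.7  50. ]
s 50 [664.8 195.2  50. ]
s 50 [724.1 191.3  50. ]
bottom [712.3 137.    0. ] [715.2 139.6   4. ]
bottom [722.8 184.1   0. ] [725.6 186.4   4. ]
bottom [660.3 192.1   0. ] [663.5 194.3   4. ]
```

```bash
cat >> h.py <<'E'
def tilt(yaw_deg,t_deg,psi_deg=90):
    q=R.from_euler('z',yaw_deg,degrees=True)*R.from_euler('y',t_deg,degrees=True)*R.from_euler('z',psi_deg,degrees=True)*R.from_euler('x',np.pi)
    return q, q.as_euler('xyz')
E
python3 - <<'E'
from h import *
print(r.sense()['qpos'].round(3))
q,e=tilt(-11,35); z=q.apply([0,0,1]); G=np.array([700.4,167.7,30]); tip=G+19*z
print('tip',tip.round(1),'rpy',e.round(3)); pre=tip-120*z; print('pre',pre.round(1))
delta(pre,e)
q,e=tilt(-11,15); print(e); delta([780,140,230],e)
E
```

```text
[ 0.019  0.541 -0.409  1.496  0.226  1.154 -0.446]
tip [689.7 169.8  14.4] rpy [-2.531  0.     1.379]
pre [757.3 156.6 112.7]
t 23.65 pos [646.4 104.8 202.3] rpy [ 3.141e+00  2.000e-03 -1.600e-02] w 59.9 F [ 0.5 -0.1 -1.9]
shift [ 0.7347 -0.3579  0.5955] turn [ 0.0806 -0.0673 -0.2147] | mm 151.7 deg 86.0
[-2.87979327e+00  2.22044605e-16  1.37881011e+00]
t 23.65 pos [646.4 104.8 202.3] rpy [ 3.141e+00  2.000e-03 -1.600e-02] w 59.9 F [ 0.5 -0.1 -1.9]
shift [ 0.8865 -0.2488 -0.1865] turn [ 0.0346 -0.0287 -0.2207] | mm 140.9 deg 81.1
```

```bash
python3 -m pendant '[[-0.3,0.2,-0.05,-0.1,0.004,-0.003,-0.024],[-0.3,0.4,-0.1,-0.18,0.008,-0.006,-0.047],[-0.3,0.6,-0.2,-0.18,0.011,-0.009,-0.07],[-0.3,0.8,-0.24,-0.18,0.015,-0.012,-0.092],[-0.3,0.88,-0.24,-0.18,0.018,-0.015,-0.115]]'; python3 -c "
from h import *
q,e=tilt(-11,15); print(e); delta([780,140,230],e)"
```

```text
time: 24.15
eef_pos: [779.9, 138.9, 225.1]
tool_rot: [-3.001, 0.052, 0.717]
force: [-0.7, -0.1, 0.4]
grip_width: 59.6
[-2.87979327e+00  2.22044605e-16  1.37881011e+00]
t 24.15 pos [779.9 138.9 225.1] rpy [-3.001  0.052  0.717] w 59.6 F [-0.7 -0.1  0.4]
shift [ 0.0038 -0.0094 -0.0316] turn [ 0.0159 -0.0133 -0.1049] | mm 5.0 deg 38.5
```

```bash
python3 -m pendant '[[-0.3,0,0,-0.03,0.004,-0.003,-0.024],[-0.3,0,0,-0.03,0.008,-0.006,-0.047],[-0.3,0,0,-0.03,0.012,-0.01,-0.07],[-0.3,0,0,-0.03,0.0159,-0.0133,-0.092],[-0.3,0,0,-0.03,0.0159,-0.0133,-0.105]]'; python3 -c "
from h import *
q,e=tilt(-11,35);  delta([757.3,156.6,112.7],e); print(r.sense()['qpos'].round(3))
delta([757.3,156.6,160],e)"
```

```text
time: 24.65
eef_pos: [780.0, 138.8, 225.0]
tool_rot: [-2.874, 0.001, 1.386]
force: [0.0, 0.4, -0.8]
grip_width: 60.2
t 24.65 pos [780.  138.8 225. ] rpy [-2.874e+00  1.000e-03  1.386e+00] w 60.2 F [ 0.   0.4 -0.8]
shift [0.0898 0.0337 0.7672] turn [0.0547 0.0007 0.001 ] | mm 116.0 deg 19.7
[-0.033  1.009 -0.628  0.604  0.376  1.847  0.989]
t 24.65 pos [780.  138.8 225. ] rpy [-2.874e+00  1.000e-03  1.386e+00] w 60.2 F [ 0.   0.4 -0.8]
shift [ 0.0893 -0.0496  0.4631] turn [0.0547 0.0007 0.001 ] | mm 71.1 deg 19.7
```

```bash
python3 -m pendant '[[-0.3,0.09,-0.02,0.1,0.01,0,0.001],[-0.3,0.09,-0.05,0.25,0.025,0,0.001],[-0.3,0.09,-0.05,0.4,0.04,0,0.001],[-0.3,0.09,-0.05,0.46,0.05,0,0.001],[-0.3,0.09,-0.05,0.46,0.0547,0,0.001]]'; python3 -c "
from h import *
q,e=tilt(-11,35);  delta([757.3,156.6,112.7],e); print(r.sense()['qpos'].round(3));shot('wrist','k1')"
```

```text
time: 25.15
eef_pos: [730.5, 155.9, 144.9]
tool_rot: [-2.56, -0.01, 1.369]
force: [-0.5, 0.6, -0.7]
grip_width: 59.7
t 25.15 pos [730.5 155.9 144.9] rpy [-2.56  -0.01   1.369] w 59.7 F [-0.5  0.6 -0.7]
shift [0.0381 0.2636 0.084 ] turn [ 0.0047 -0.0022 -0.0004] | mm 41.9 deg 1.9
[-0.187  1.15   0.042  0.529 -0.266  2.001  1.168]
```

View pics/k1.png

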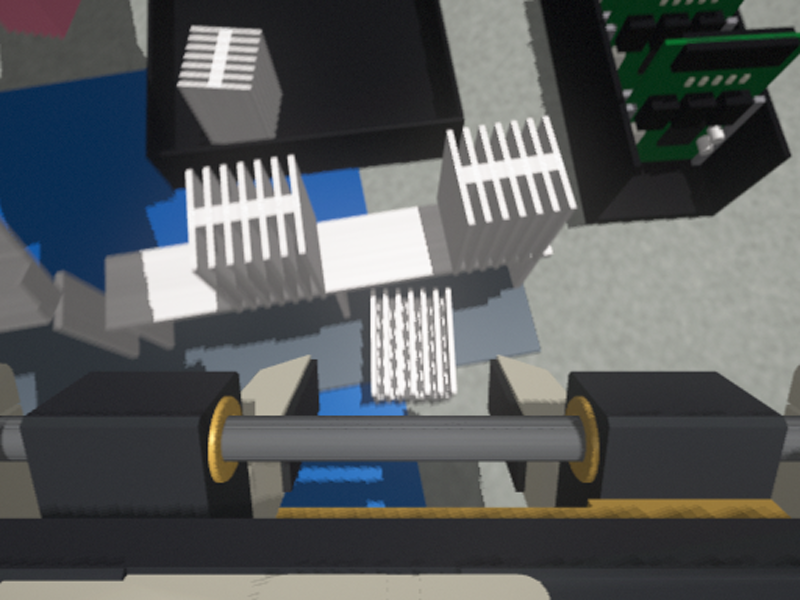

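```bash
python3 - <<'E'
from h import *
info=r.camera_info('wrist')
for z in (46,50):
  print(z,[onz(info,np.array(p)/1.5625,z).round(1)[:2].tolist() for p in [(371,290),(453,289),(456,397),(371,398)]])
for t in (20,22):
  q,e=tilt(-11,t); z=q.apply([0,0,1]); G=np.array([702,167.4,30]); tip=G+19*z
  pre=tip-90*z; print(tip.round(1),e.round(3),pre.round(1)); delta(pre,e)
E
```

```text
46 [[659.1, 149.7], [668.3, 196.6], [729.1, 183.5], [720.2, 138.1]]
50 [[660.5, 149.7], [669.6, 195.9], [729.5, 183.0], [720.7, 138.3]]
[695.6 168.6  12.1] [-2.793  0.     1.379] [725.8 162.8  96.7]
t 25.2 pos [730.1 152.6 143.4] rpy [-2.558 -0.006  1.363] w 59.2 F [-1.3 -2.3 -1.6]
shift [0.0584 0.1369 0.283 ] turn [-0.0373 -0.0019 -0.0018] | mm 48.0 deg 13.5
[695.  168.8  12.4] [-2.758  0.     1.379] [728.1 162.3  95.8]
t 25.2 pos [730.1 152.6 143.4] rpy [-2.558 -0.006  1.363] w 59.2 F [-1.3 -2.3 -1.6]
shift [0.0586 0.153  0.2795] turn [-0.0318 -0.002  -0.0018] | mm 48.6 deg 11.5
```

```bash
python3 -m pendant '[[-0.3,0.02,0.02,-0.05,-0.018,0,0],[-0.3,0.05,0.05,0,-0.0373,-0.0019,-0.0018],[-0.3,0.05,0.14,0.05,-0.0373,-0.0019,-0.0018],[-0.3,0.05,0.14,0.1,-0.0373,-0.0019,-0.0018],[-0.3,0.05,0.14,0.1,-0.0373,-0.0019,-0.0018]]'; python3 -c "
from h import *
for t in (20,):
  q,e=tilt(-11,t); z=q.apply([0,0,1]); G=np.array([702,165.8,30]); tip=G+19*z
  delta(tip-60*z,e);  delta(tip,e)
print(r.sense()['qpos'].round(3))
"
```

```text
time: 25.7
eef_pos: [740.4, 158.3, 117.7]
tool_rot: [-2.79, 0.001, 1.379]
force: [-0.5, -0.1, -0.1]
grip_width: 60.0
t 25.7 pos [740.4 158.3 117.7] rpy [-2.790e+00  1.000e-03  1.379e+00] w 60.0 F [-0.5 -0.1 -0.1]
shift [ 0.0009 -0.0438  0.3655] turn [-0.0004  0.0002  0.    ] | mm 55.2 deg 0.2
t 25.7 pos [740.4 158.3 117.7] rpy [-2.790e+00  1.000e-03  1.379e+00] w 60.0 F [-0.5 -0.1 -0.1]
shift [ 0.0013 -0.0427  0.7655] turn [-0.0004  0.0002  0.    ] | mm 115.0 deg 0.2
[-0.235  0.98   0.053  0.871 -0.174  1.619  1.202]
```

```bash
python3 -m pendant '[[-0.3,0.001,-0.043,0.1,0,0,0],[-0.3,0.001,-0.043,0.25,0,0,0],[-0.3,0.001,-0.043,0.45,0,0,0],[-0.3,0.001,-0.043,0.65,0,0,0],[-0.3,0.001,-0.043,0.75,0,0,0]]'; python3 -m pendant '[[0.3,0,0,0,0,0,0],[0.3,0,0,0,0,0,0],[0.3,0,0,0,0,0,0],[0.3,0,0,0,0,0,0],[0.3,0,0,0,0,0,0]]' 25; python3 -c "
from h import *
delta([0,0,0],[0,0,0]);shot('wrist','k2')"
```

```text
time: 26.2
eef_pos: [695.8, 166.7, 11.5]
tool_rot: [-2.787, 0.002, 1.379]
force: [0.9, 0.6, 0.5]
grip_width: 59.9
time: 26.7
eef_pos: [696.6, 166.6, 12.2]
tool_rot: [-2.788, 0.001, 1.379]
force: [0.3, 0.5, -1.5]
grip_width: 45.7
t 26.7 pos [696.6 166.6  12.2] rpy [-2.788e+00  1.000e-03  1.379e+00] w 45.7 F [ 0.3  0.5 -1.5]
shift [-1.975  -4.0495  1.5828] turn [ 0.3502  0.2887 -0.0518] | mm 716.3 deg 164.5
```

View pics/k2.png

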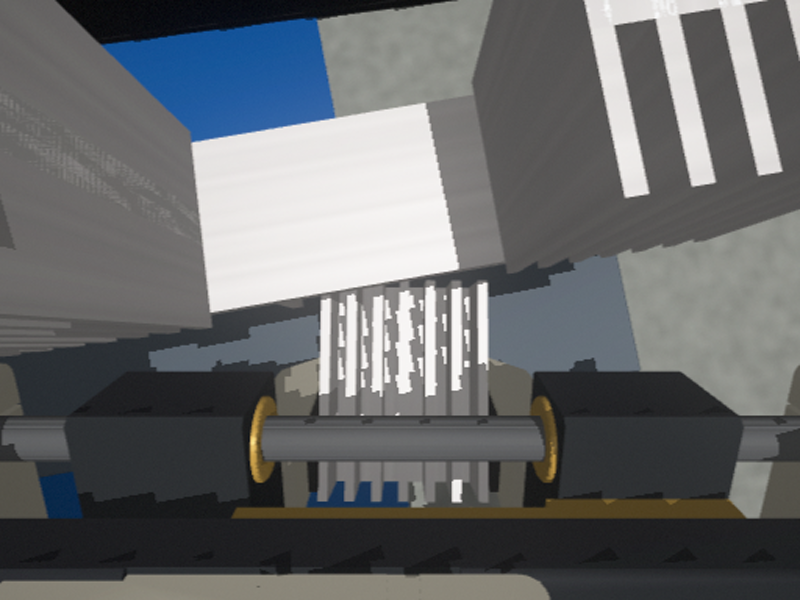

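```bash
python3 -m pendant '[[0.3,0,-0.007,-0.019,0,0,0],[0.3,0,-0.007,-0.019,0,0,0],[0.3,0,0.08,-0.05,0,0,0],[0.3,0,0.15,-0.076,0,0,0],[0.3,0,0.15,-0.076,0,0,0]]'; python3 -m pendant '[[0.3,0,0,-0.1,0,0,0],[0.3,0,0,-0.3,0,0,0],[0.3,0,0,-0.5,0,0,0],[0.3,0,0,-0.7,0,0,0],[0.3,0,0,-0.8,0,0,0]]'; python3 -c "
from h import *
delta([0,0,0],[0,0,0]);shot('wrist','k3');print(r.sense()['qpos'].round(3))"
```

```text
time: 27.25
eef_pos: [722.0, 161.1, 14.9]
tool_rot: [-2.789, 0.002, 1.378]
force: [-0.2, -0.3, -1.2]
grip_width: 46.0
time: 27.75
eef_pos: [763.8, 153.5, 130.7]
tool_rot: [-2.793, 0.001, 1.378]
force: [0.9, 0.5, -0.3]
grip_width: 45.7
t 27.75 pos [763.8 153.5 130.7] rpy [-2.793e+00  1.000e-03  1.378e+00] w 45.7 F [ 0.9  0.5 -0.3]
shift [-1.9778 -4.2145  2.462 ] turn [ 0.3507  0.2889 -0.051 ] | mm 790.0 deg 164.6
[-0.224  1.024  0.063  0.743 -0.18   1.7    1.201]
```

View pics/k3.png

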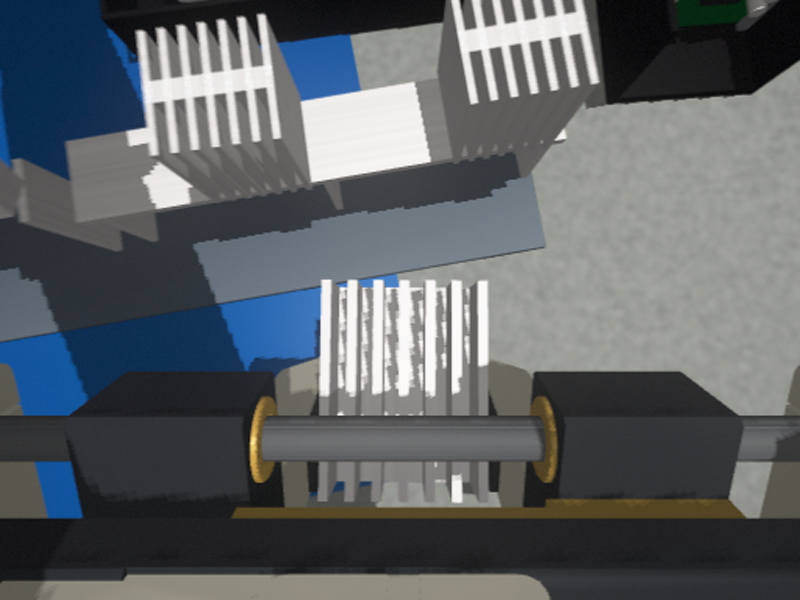

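```bash
python3 - <<'E'
import numpy as np
D=[(.435,1.574,1.134,207.6,-589.1,226.1),(.98,.871,1.619,740.4,158.3,117.7),(1.024,.743,1.7,763.8,153.5,130.7),(1.15,.529,2.001,730.5,155.9,144.9),(.541,1.496,1.154,646.4,104.8,202.3)]
A=[];b=[]
for a,c,d,x,y,z in D:
    r=np.hypot(x,y); A+= [[0,np.sin(a),np.sin(a+c),np.sin(a+c+d)],[1,np.cos(a),np.cos(a+c),np.cos(a+c+d)]]; b+=[r,z]
s,res,_,_=np.linalg.lstsq(np.array(A),np.array(b),rcond=None); print(s,(np.array(A)@s-b).round(1))
z0,l1,l2,L=s
def ik(r,z,t): # t positive points back ; elbow up
    t=np.radians(t); wr=r+L*np.sin(t); wz=z+L*np.cos(t)-z0
    d=np.hypot(wr,wz); 
    if d>l1+l2: return None
    q4=np.pi-np.arccos((l1*l1+l2*l2-d*d)/(2*l1*l2)); al=np.arctan2(wr,wz)-np.arctan2(l2*np.sin(q4),l1+l2*np.cos(q4))
    return np.round([al,q4,np.pi+t-al-q4],2)
for r in (350,400,450,500,550,600):
    for t in (50,60,65,-20,-25,-30,-40): print(r,t,ik(r,15 if t>0 else 35,t))
E
```

```text
[282.94294215 561.5065092  429.43730077 377.47808672] [ 0.3  6.4  0.1  1.9  1.1  2.8 -1.1 -3.  -0.7 -8.1]
350 50 [0.89 1.76 1.36]
350 60 [1.01 1.64 1.54]
350 65 [1.07 1.59 1.62]
350 -20 [ 0.32  2.72 -0.24]
350 -25 [ 0.37  2.8  -0.47]
350 -30 [ 0.49  2.89 -0.76]
350 -40 [nan nan nan]
400 50 [0.94 1.62 1.46]
400 60 [1.05 1.5  1.64]
400 65 [1.11 1.44 1.72]
400 -20 [ 0.34  2.61 -0.16]
400 -25 [ 0.38  2.69 -0.36]
400 -30 [ 0.44  2.77 -0.59]
400 -40 [ 0.78  2.95 -1.29]
450 50 [0.99 1.47 1.55]
450 60 [1.11 1.34 1.74]
450 65 [1.17 1.28 1.83]
450 -20 [ 0.38  2.5  -0.08]
450 -25 [ 0.4   2.57 -0.27]
450 -30 [ 0.44  2.65 -0.47]
450 -40 [ 0.64  2.8  -1.  ]
500 50 [1.05 1.31 1.65]
500 60 [1.17 1.17 1.85]
500 65 [1.23 1.09 1.95]
500 -20 [ 0.42  2.39 -0.01]
500 -25 [ 0.43  2.46 -0.19]
500 -30 [ 0.46  2.54 -0.38]
500 -40 [ 0.59  2.68 -0.82]
550 50 [1.12 1.13 1.76]
550 60 [1.25 0.96 1.98]
550 65 [1.32 0.88 2.08]
550 -20 [0.47 2.27 0.05]
550 -25 [ 0.47  2.35 -0.11]
550 -30 [ 0.49  2.42 -0.29]
550 -40 [ 0.58  2.56 -0.7 ]
600 50 [1.2  0.92 1.89]
600 60 [1.35 0.71 2.13]
600 65 [1.43 0.59 2.25]
600 -20 [0.51 2.16 0.12]
600 -25 [ 0.51  2.23 -0.04]
600 -30 [ 0.52  2.31 -0.21]
600 -40 [ 0.59  2.45 -0.59]<stdin>:12: RuntimeWarning: invalid value encountered in arccos
```

```bash
python3 - <<'E'
import numpy as np
z0,l1,l2,L=282.9,561.5,429.4,377.5
def ik(r,z,t):
    t=np.radians(t); wr=r+L*np.sin(t); wz=z+L*np.cos(t)-z0
    d=np.hypot(wr,wz)
    if d>l1+l2: return None
    q4=np.pi-np.arccos((l1*l1+l2*l2-d*d)/(2*l1*l2)); al=np.arctan2(wr,wz)-np.arctan2(l2*np.sin(q4),l1+l2*np.cos(q4))
    return np.round([al,q4,np.pi+t-al-q4],2)
print('cards')
for r in (610,640,680): print(r,ik(r,172,-25),ik(r,230,-25))
print('neg tilt far')
for r in (650,700,750,800,850):
    print(r,[(t,ik(r,35,t)) for t in (-20,-30,-40,-50)])
E
```

```text
cards
610 [0.27 2.1  0.33] [0.2  2.03 0.48]
640 [0.32 2.03 0.35] [0.24 1.96 0.5 ]
680 [0.37 1.94 0.39] [0.31 1.88 0.52]
neg tilt far
650 [(-20, array([0.56, 2.04, 0.19])), (-30, array([ 0.56,  2.19, -0.13])), (-40, array([ 0.61,  2.33, -0.49])), (-50, array([ 0.71,  2.44, -0.89]))]
700 [(-20, array([0.62, 1.91, 0.26])), (-30, array([ 0.6 ,  2.07, -0.06])), (-40, array([ 0.63,  2.21, -0.4 ])), (-50, array([ 0.72,  2.33, -0.78]))]
750 [(-20, array([0.67, 1.79, 0.34])), (-30, array([0.65, 1.95, 0.02])), (-40, array([ 0.67,  2.09, -0.32])), (-50, array([ 0.74,  2.21, -0.68]))]
800 [(-20, array([0.73, 1.65, 0.41])), (-30, array([0.7 , 1.82, 0.09])), (-40, array([ 0.71,  1.97, -0.24])), (-50, array([ 0.76,  2.09, -0.58]))]
850 [(-20, array([0.8 , 1.51, 0.49])), (-30, array([0.76, 1.69, 0.17])), (-40, array([ 0.76,  1.84, -0.15])), (-50, array([ 0.79,  1.96, -0.49]))]
```

```bash
python3 -c "
from h import *
q,e=tilt(-11,20); delta([700,130,250],e)
q,e=tilt(-25,20); delta([520,0,250],e)
"
```

```text
t 27.8 pos [764.6 153.4 132.1] rpy [-2.794 -0.     1.378] w 46.4 F [-0.2 -0.1  0.3]
shift [-0.2355 -0.6369 -0.6056] turn [ 0.0003 -0.     -0.0001] | mm 136.5 deg 0.1
t 27.8 pos [764.6 153.4 132.1] rpy [-2.794 -0.     1.378] w 46.4 F [-0.2 -0.1  0.3]
shift [-1.3159 -1.5884 -0.2613] turn [0.0003 0.0132 0.0365] | mm 311.9 deg 14.0
```

```bash
python3 -m pendant '[[0.3,0,-0.1,-0.3,0,0,0],[0.3,0,-0.2,-0.6,0,0,0],[0.3,-0.1,-0.4,-0.7,0,0,0],[0.3,-0.2,-0.6,-0.7,0,0,0],[0.3,-0.3,-0.8,-0.7,0,0,0]]'; python3 -c "
from h import *
q,e=tilt(-25,20); delta([520,0,250],e)
"
```

```text
time: 28.3
eef_pos: [678.9, 123.9, 271.6]
tool_rot: [-2.795, -0.0, 1.379]
force: [0.5, 0.0, -0.4]
grip_width: 45.8
t 28.3 pos [678.9 123.9 271.6] rpy [-2.795 -0.     1.379] w 45.8 F [ 0.5  0.  -0.4]
shift [-1.0132 -0.7807  0.4349] turn [0.0004 0.0132 0.0365] | mm 202.6 deg 14.0
```

```bash
python3 -m pendant '[[0.3,-0.25,-0.2,0.1,0,0.003,0.009],[0.3,-0.5,-0.4,0.2,0,0.006,0.018],[0.3,-0.75,-0.6,0.3,0,0.01,0.027],[0.3,-1,-0.78,0.43,0,0.0132,0.0365],[0.3,-1,-0.78,0.43,0,0.0132,0.0365]]'; python3 -c "
from h import *
q,e=tilt(-38,20); z=q.apply([0,0,1]); G=np.array([315,-246,30]); print((G+19*z).round(1)); delta(G+19*z+[0,0,120],e)
"
```

```text
time: 28.8
eef_pos: [513.2, -3.8, 249.3]
tool_rot: [-2.789, 0.006, 1.125]
force: [0.1, -0.0, -0.4]
grip_width: 45.8
[ 309.9 -242.    12.1]
t 28.8 pos [513.2  -3.8 249.3] rpy [-2.789  0.006  1.125] w 45.8 F [ 0.1 -0.  -0.4]
shift [-2.0121 -0.2319  0.9299] turn [-0.0004  0.0128  0.0322] | mm 334.3 deg 12.5
```

```bash
python3 -m pendant '[[0.3,-0.25,-0.03,0,0,0.003,0.008],[0.3,-0.5,-0.06,0.1,0,0.006,0.016],[0.3,-0.75,-0.1,0.2,0,0.01,0.024],[0.3,-1,-0.12,0.3,0,0.0128,0.0322],[0.3,-1,-0.12,0.4,0,0.0128,0.0322]]'; python3 -c "
from h import *
q,e=tilt(-38,20); z=q.apply([0,0,1]); G=np.array([315,-246,30]); delta(G+19*z+[0,0,100],e)
"
```

```text
time: 29.3
eef_pos: [410.8, -128.1, 199.6]
tool_rot: [-2.791, 0.003, 0.898]
force: [0.0, 1.1, -1.9]
grip_width: 45.8
t 29.3 pos [ 410.8 -128.1  199.6] rpy [-2.791  0.003  0.898] w 45.8 F [ 0.   1.1 -1.9]
shift [-1.0117  0.1516  0.5691] turn [-0.0002 -0.     -0.0016] | mm 175.6 deg 0.6
```

```bash
python3 -m pendant '[[0.3,-0.3,0.05,0.15,0,0,0],[0.3,-0.6,0.1,0.3,0,0,0],[0.3,-0.9,0.14,0.45,0,0,0],[0.3,-1,0.15,0.5,0,0,-0.0016],[0.3,-1,0.15,0.5,0,0,-0.0016]]'; python3 -c "
from h import *
q,e=tilt(-38,20); z=q.apply([0,0,1]); G=np.array([315,-246,30]); delta(G+19*z,e)
shot('wrist','k4'); print(r.sense()['qpos'].round(2))
"
```

```text
time: 29.8
eef_pos: [309.9, -244.0, 120.7]
tool_rot: [-2.788, 0.002, 0.903]
force: [0.6, 0.4, -1.1]
grip_width: 45.5
t 29.8 pos [ 309.9 -244.   120.7] rpy [-2.788e+00  2.000e-03  9.030e-01] w 45.5 F [ 0.6  0.4 -1.1]
shift [0.0118 0.243  0.6816] turn [-0.0007  0.     -0.0008] | mm 108.6 deg 0.4
[ 0.37  0.43  0.26  1.98 -0.13  1.1   1.61]
```

View pics/k4.png

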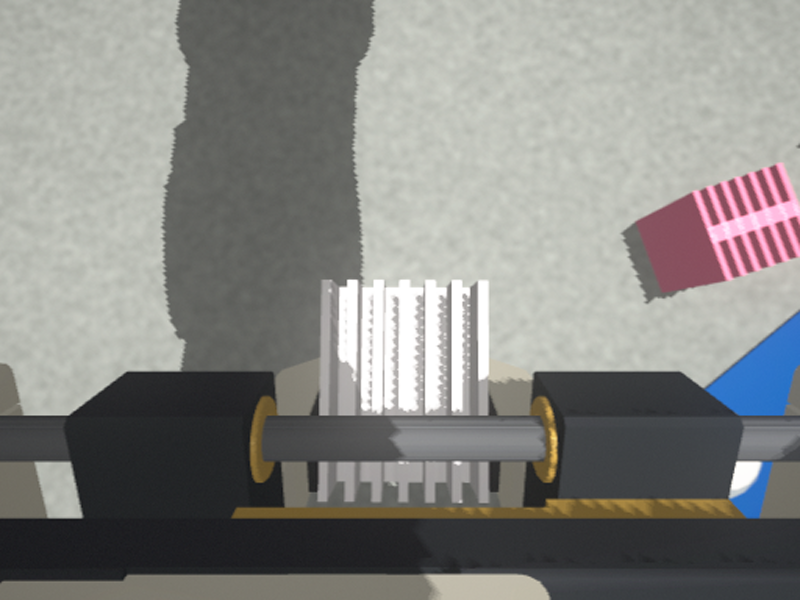

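```bash
python3 -m pendant '[[0.3,0.01,0.06,0.17,0,0,0],[0.3,0.01,0.12,0.34,0,0,0],[0.3,0.01,0.18,0.52,0,0,0],[0.3,0.01,0.235,0.66,0,0,0],[0.3,0.01,0.238,0.67,0,0,0]]'; python3 -m pendant '[[0.3,0,0.002,0.005,0,0,0],[0.3,0,0.004,0.011,0,0,0],[0.3,0,0.004,0.011,0,0,0],[0.3,0,0.004,0.011,0,0,0],[0.3,0,0.004,0.011,0,0,0]]'
```

```text
time: 30.35
eef_pos: [311.8, -238.9, 13.2]
tool_rot: [-2.786, -0.0, 0.907]
force: [0.0, 0.5, -1.9]
grip_width: 46.0
time: 30.85
eef_pos: [312.1, -239.1, 12.0]
tool_rot: [-2.787, -0.0, 0.907]
force: [-0.8, 0.6, -1.4]
grip_width: 45.8
```

```bash
python3 -m pendant '[[0.3,0,0.003,0.009,0,0,0],[0.3,0,0.005,0.014,0,0,0],[0.3,0,0.005,0.014,0,0,0],[0.3,0,0.005,0.014,0,0,0],[0.3,0,0.005,0.014,0,0,0]]'; python3 -m pendant '[[0.3,0,0.003,0.007,0,0,0],[0.3,0,0.004,0.012,0,0,0],[0.3,0,0.004,0.012,0,0,0],[0.3,0,0.004,0.012,0,0,0],[0.3,0,0.004,0.012,0,0,0]]'
```

```text
time: 31.35
eef_pos: [312.1, -239.1, 9.7]
tool_rot: [-2.787, -0.0, 0.907]
force: [-0.0, 0.0, -1.8]
grip_width: 46.2
time: 31.85
eef_pos: [312.1, -239.1, 7.8]
tool_rot: [-2.787, -0.0, 0.907]
force: [-0.1, 0.6, -1.3]
grip_width: 46.1
```

```bash
python3 -m pendant '[[0.3,0,0.002,0.005,0,0,0],[0.3,0,0.003,0.01,0,0,0],[0.3,0,0.003,0.01,0,0,0],[0.3,0,0.003,0.01,0,0,0],[0.3,0,0.003,0.01,0,0,0]]'
```

```text
time: 32.35
eef_pos: [312.1, -239.1, 7.4]
tool_rot: [-2.787, -0.001, 0.907]
force: [0.3, -0.2, 16.7]
grip_width: 45.5
```

```bash
python3 -m pendant '[[0.2,0,0,0,0,0,0],[-0.1,0,0,-0.003,0,0,0],[-0.3,0,0,-0.003,0,0,0],[-0.3,0,0,-0.003,0,0,0],[-0.3,0,0,-0.003,0,0,0]]'; python3 -m pendant '[[-0.3,0,0.02,-0.2,0,0,0],[-0.3,0,0.05,-0.4,0,0,0],[-0.3,0,0.15,-0.6,0,0,0],[-0.3,0,0.4,-0.75,0.02,0,0],[-0.3,0,0.5,-0.75,0.04,0,0]]'; python3 - <<'E'
from h import *
q0,_=tilt(-38.2,20); tip=np.array([312.1,-239.1,7.4]); G=tip-19*q0.apply([0,0,1]); print('G',G)
ax=R.from_euler('z',-38.2,degrees=True).apply([1,0,0]); c=G-7.5*ax; print('c',c)
q,e=tilt(-38.2,62); z=q.apply([0,0,1]); G2=c+8*ax; G2[2]=25; t2=G2+19*z; print('tip',t2,'pre',t2-90*z)
delta(t2-90*z,e); delta(t2,e)
print(r.sense()['qpos'].round(2))
shot('wrist','k5')
E
```

```text
time: 32.85
eef_pos: [312.1, -239.1, 7.7]
tool_rot: [-2.787, -0.001, 0.906]
force: [0.0, 0.0, -0.4]
grip_width: 59.6
time: 33.35
eef_pos: [401.4, -308.7, 90.3]
tool_rot: [-2.539, -0.002, 0.907]
force: [0.8, 0.1, -0.6]
grip_width: 59.6
G [ 317.20679886 -243.11865443   25.25415979]
c [ 311.31287216 -238.48059147   25.25415979]
tip [ 304.41618871 -233.05343675   16.08004031] pre [ 366.86452941 -282.19543512   58.33248096]
t 33.35 pos [ 401.4 -308.7   90.3] rpy [-2.539e+00 -2.000e-03  9.070e-01] w 59.6 F [ 0.8  0.1 -0.6]
shift [-0.0031 -0.1181  0.3401] turn [0.0763 0.0002 0.0005] | mm 54.0 deg 27.5
t 33.35 pos [ 401.4 -308.7   90.3] rpy [-2.539e+00 -2.000e-03  9.070e-01] w 59.6 F [ 0.8  0.1 -0.6]
shift [-0.0019 -0.395   0.8724] turn [0.0763 0.0002 0.0005] | mm 143.6 deg 27.5
[ 0.43  0.78  0.25  1.52 -0.17  1.47  1.65]
```

View pics/k5.png

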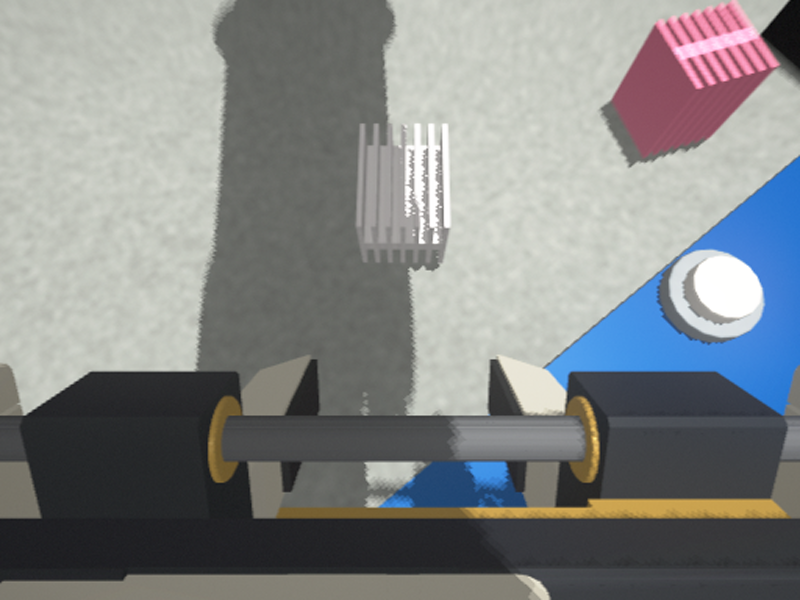

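```bash
python3 -m pendant '[[-0.3,0,-0.02,0.06,0.02,0,0],[-0.3,0,-0.05,0.12,0.04,0,0],[-0.3,0,-0.08,0.2,0.06,0,0],[-0.3,0,-0.118,0.3,0.076,0,0],[-0.3,0,-0.118,0.34,0.0763,0,0]]'; python3 - <<'E'
from h import *
q,e=tilt(-38.2,62); z=q.apply([0,0,1]); t2=np.array([304.4,-233,16])
delta(t2-90*z,e); delta(t2,e)
print(r.sense()['qpos'].round(2))
E
```

```text
time: 33.9
eef_pos: [364.5, -280.2, 46.9]
tool_rot: [-2.031, 0.001, 0.908]
force: [-0.1, 0.6, 0.3]
grip_width: 59.7
t 33.9 pos [ 364.5 -280.2   46.9] rpy [-2.031e+00  1.000e-03  9.080e-01] w 59.7 F [-0.1  0.6  0.3]
shift [-0.0005 -0.0587 -0.0517] turn [-0.0045  0.0007  0.0001] | mm 11.7 deg 1.6
t 33.9 pos [ 364.5 -280.2   46.9] rpy [-2.031e+00  1.000e-03  9.080e-01] w 59.7 F [-0.1  0.6  0.3]
shift [ 0.002  -0.0416  0.5481] turn [-0.0045  0.0007  0.0001] | mm 82.4 deg 1.6
[ 0.47  1.11  0.23  1.3  -0.17  1.86  1.66]
```

```bash
python3 -m pendant '[[-0.3,0,-0.05,0,-0.004,0,0],[-0.3,0.002,-0.042,0.14,-0.0045,0,0],[-0.3,0.002,-0.042,0.28,-0.0045,0,0],[-0.3,0.002,-0.042,0.42,-0.0045,0,0],[-0.3,0.002,-0.042,0.548,-0.0045,0,0]]'; python3 - <<'E'
from h import *
q,e=tilt(-38.2,62); z=q.apply([0,0,1]); t2=np.array([304.4,-233,16])
delta(t2,e)
print(r.sense()['qpos'].round(2)); shot('wrist','k6')
E
```

```text
time: 34.4
eef_pos: [304.3, -232.8, 16.4]
tool_rot: [-2.064, 0.001, 0.908]
force: [-0.6, -0.2, 0.0]
grip_width: 59.4
t 34.4 pos [ 304.3 -232.8   16.4] rpy [-2.064e+00  1.000e-03  9.080e-01] w 59.4 F [-0.6 -0.2  0. ]
shift [-0.0003  0.0029 -0.0001] turn [0.0008 0.0007 0.0001] | mm 0.4 deg 0.4
[ 0.45  1.05  0.21  1.56 -0.18  1.64  1.67]
```

View pics/k6.png

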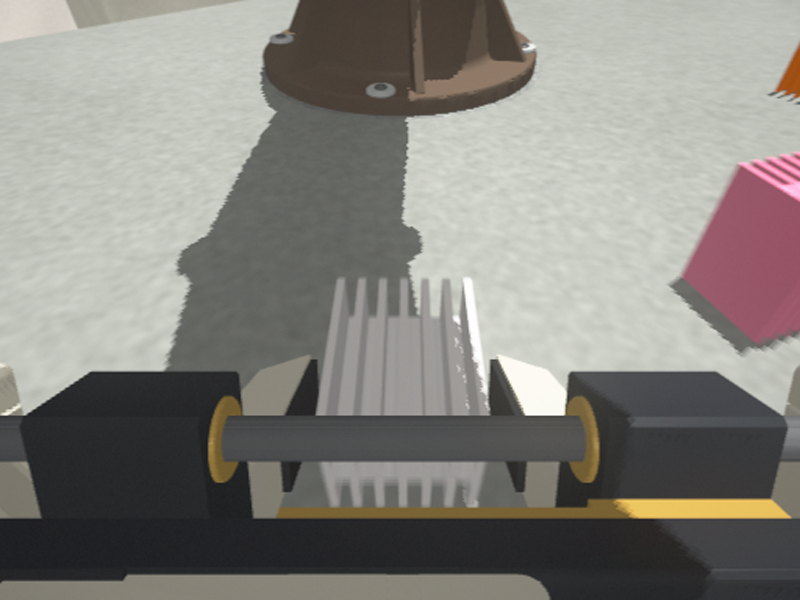

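```bash
python3 -m pendant '[[0.3,0,0,0,0,0,0],[0.3,0,0,0,0,0,0],[0.3,0,0,0,0,0,0],[0.3,0,0,0,0,0,0],[0.3,0,0,0,0,0,0]]' 25; python3 -m pendant '[[0.3,0,-0.1,-0.1,0,0,0],[0.3,0,-0.3,-0.2,-0.01,0,0],[0.3,0,-0.5,-0.3,-0.02,0,0],[0.3,0,-0.7,-0.45,-0.04,0,0],[0.3,0,-0.8,-0.5,-0.06,0,0]]';python3 - <<'E'
from h import *
print(r.sense()['qpos'].round(2))
for az,rr in ((-35,660),):
  q,e=tilt(az,-20); p=[rr*np.cos(np.radians(az)),rr*np.sin(np.radians(az)),150]; print(p); delta(p,e)
q,e=tilt(-36,20); delta([430,-320,160],e)
E
```

```text
time: 34.95
eef_pos: [302.9, -231.7, 16.5]
tool_rot: [-2.062, 0.001, 0.908]
force: [2.4, -1.7, 6.5]
grip_width: 46.0
time: 35.45
eef_pos: [312.5, -239.2, 159.6]
tool_rot: [-2.449, 0.001, 0.908]
force: [0.4, 0.1, -1.5]
grip_width: 45.9
[ 0.4   0.6   0.26  1.73 -0.14  1.52  1.63]
[np.float64(540.6403492307346), np.float64(-378.5604479916904), 150]
t 35.45 pos [ 312.5 -239.2  159.6] rpy [-2.449e+00  1.000e-03  9.080e-01] w 45.9 F [ 0.4  0.1 -1.5]
shift [ 0.2043  1.4028 -1.0819] turn [-0.1658 -0.0013 -0.0086] | mm 267.5 deg 59.8
t 35.45 pos [ 312.5 -239.2  159.6] rpy [-2.449e+00  1.000e-03  9.080e-01] w 45.9 F [ 0.4  0.1 -1.5]
shift [ 0.0578  0.7282 -0.6083] turn [-0.0547 -0.0026 -0.0049] | mm 142.6 deg 19.8
```

```bash
python3 -m pendant '[[0.3,0.03,0.2,-0.2,-0.022,0,0],[0.3,0.06,0.4,-0.4,-0.044,0,0],[0.3,0.1,0.6,-0.6,-0.066,0,0],[0.3,0.15,0.8,-0.8,-0.088,0,0],[0.3,0.2,1,-0.9,-0.11,0,0]]';python3 - <<'E'
from h import *
print(r.sense()['qpos'].round(2))
q,e=tilt(-33.6,-20); delta([545,-362,150],e)
E
```

```text
time: 35.95
eef_pos: [493.6, -342.3, 170.5]
tool_rot: [3.132, 0.0, 0.907]
force: [0.1, 0.2, -1.9]
grip_width: 46.0
[ 0.32  0.44  0.27  1.73 -0.14  0.98  1.55]
t 35.95 pos [ 493.6 -342.3  170.5] rpy [3.132 0.    0.907] w 46.0 F [ 0.1  0.2 -1.9]
shift [0.1076 0.3495 0.1401] turn [-0.054   0.0022 -0.0122] | mm 58.7 deg 19.9
```

```bash
python3 -m pendant '[[0.3,0.03,0.1,0.05,-0.02,0,-0.004],[0.3,0.06,0.2,0.1,-0.04,0.001,-0.008],[0.3,0.1,0.3,0.14,-0.054,0.0022,-0.0122],[0.3,0.1076,0.35,0.14,-0.054,0.0022,-0.0122],[0.3,0.1076,0.35,0.14,-0.054,0.0022,-0.0122]]';python3 - <<'E'
from h import *
print(r.sense()['qpos'].round(2))
q,e=tilt(-33.6,-20); delta([545,-362,150],e);shot('wrist','k7')
c=[i for i in [0]]
im=r.read_camera('scene'); p=proj(r.camera_info('scene'),[545,-362,130])[0]; print(p); u,v=p.astype(int)
cv2.imwrite('pics/k8.png',cv2.resize(im[max(0,v-60):v+60,max(0,u-80):u+80,::-1],None,fx=5,fy=5,interpolation=cv2.INTER_CUBIC))
E
```

```text
time: 36.45
eef_pos: [545.7, -362.5, 150.5]
tool_rot: [2.794, 0.0, 0.984]
force: [-0.1, 0.1, -0.9]
grip_width: 46.1
[ 0.31  0.39  0.23  1.94 -0.13  0.48  1.6 ]
t 36.45 pos [ 545.7 -362.5  150.5] rpy [2.794 0.    0.984] w 46.1 F [-0.1  0.1 -0.9]
shift [ 0.0003 -0.0067  0.001 ] turn [-0.0002  0.     -0.0001] | mm 1.0 deg 0.1
[161.79324295 148.85073043]
```

View pics/k8.png

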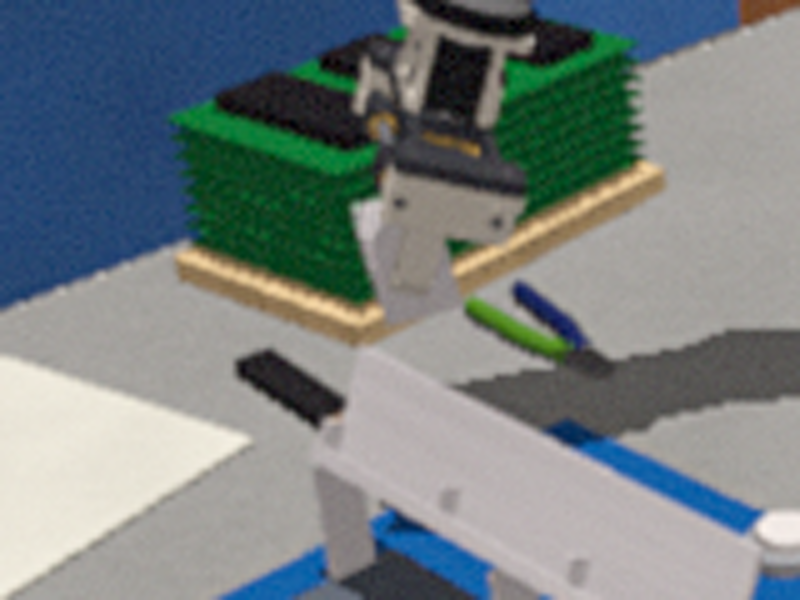

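View pics/k7.png

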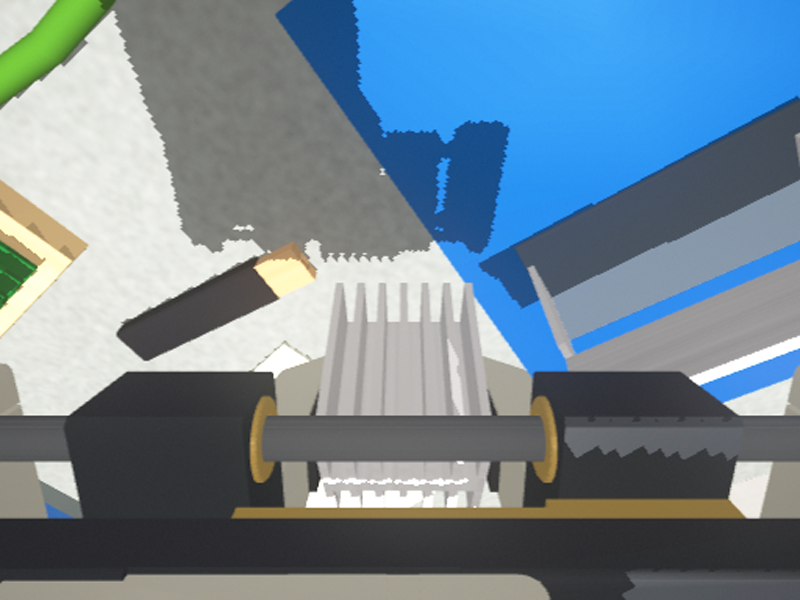

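```bash
python3 - <<'E'
from h import *
info=r.camera_info('wrist')
for p in [(316,272),(255,265),(290,245),(530,300),(575,355)]: print(onz(info,np.array(p)/1.5625,12).round(0))
s=r.sense(); q=rot(s['tool_rot']); z=q.apply([0,0,1]); G=s['eef_pos']-19*z; print('G',G.round(1))
# block: held axis direction: at pick, axis horizontal with t=62
a=q.apply(tilt(-38.2,61.8)[0].inv().apply(R.from_euler('z',-38.2,degrees=True).apply([1,0,0]))); print('axis',a.round(3)); c=G-8*a; print('c',c.round(1),'foot',(c-30*a).round(1))
y=q.apply([0,1,0]); 
print('foot corner lowest', min((c-30*a+sg*23*np.cross(a,q.apply([1,0,0])))[2] for sg in(1,-1)), 'stand end', stw([led(.5,-262.5,0,65)]).round(0))
E
```

```text
[ 550. -431.   12.]
[ 525. -459.   12.]
[ 526. -432.   12.]
[ 644. -328.   12.]
[ 706. -322.   12.]
G [ 540.2 -359.3  168.5]
axis [ 0.119 -0.079  0.99 ]
c [ 539.3 -358.6  160.6] foot [ 535.7 -356.3  130.9]
foot corner lowest 127.60235760101102 stand end [[ 612. -318.  144.]]
```

```bash
python3 - <<'E'
from h import *
q,e=tilt(-33.6,-15); delta([505,-338,150],e); delta([505,-338,40],e)
E
```

```text
t 36.55 pos [ 545.6 -362.9  150.6] rpy [2.793 0.    0.984] w 45.8 F [ 0.2  0.6 -1.5]
shift [-0.012  -0.2998 -0.1043] turn [ 0.0138  0.0001 -0.0001] | mm 47.7 deg 5.0
t 36.55 pos [ 545.6 -362.9  150.6] rpy [2.793 0.    0.984] w 45.8 F [ 0.2  0.6 -1.5]
shift [-0.0118 -0.5502  0.5849] turn [ 0.0138  0.0001 -0.0001] | mm 120.5 deg 5.0
```

```bash
python3 -m pendant '[[0.3,-0.01,-0.2,-0.1,0.007,0,0],[0.3,-0.012,-0.35,0,0.0138,0,0],[0.3,-0.012,-0.4,0.15,0.0138,0,0],[0.3,-0.012,-0.48,0.35,0.0138,0,0],[0.3,-0.012,-0.56,0.58,0.0138,0,0]]';python3 - <<'E'
from h import *
print(r.sense()['qpos'].round(2))
q,e=tilt(-33.6,-15); delta([505,-338,28],e); delta([505,-338,23],e)
E
```

```text
time: 37.05
eef_pos: [504.3, -337.6, 39.4]
tool_rot: [2.879, 0.0, 0.983]
force: [0.5, 0.6, -1.2]
grip_width: 45.6
[ 0.37  0.52  0.16  2.06 -0.19  0.31  1.65]
t 37.05 pos [ 504.3 -337.6   39.4] rpy [2.879 0.    0.983] w 45.6 F [ 0.5  0.6 -1.2]
shift [ 0.0004 -0.0148  0.0744] turn [ 0.0001  0.0001 -0.0002] | mm 11.4 deg 0.1
t 37.05 pos [ 504.3 -337.6   39.4] rpy [2.879 0.    0.983] w 45.6 F [ 0.5  0.6 -1.2]
shift [ 0.0004 -0.0235  0.1066] turn [ 0.0001  0.0001 -0.0002] | mm 16.4 deg 0.1
```

```bash
python3 -m pendant '[[0.3,0,-0.007,0.03,0,0,0],[0.3,0,-0.015,0.06,0,0,0],[0.3,0,-0.017,0.074,0,0,0],[0.3,0,-0.02,0.085,0,0,0],[0.3,0,-0.022,0.095,0,0,0]]'; python3 -m pendant '[[0.3,0,-0.002,0.007,0,0,0],[0.3,0,-0.003,0.013,0,0,0],[0.3,0,-0.005,0.018,0,0,0],[0.3,0,-0.005,0.02,0,0,0],[0.3,0,-0.005,0.02,0,0,0]]' 12
```

```text
time: 37.55
eef_pos: [505.5, -338.3, 25.9]
tool_rot: [2.877, -0.0, 0.983]
force: [0.2, 0.2, -1.7]
grip_width: 45.7
time: 38.05
eef_pos: [505.7, -338.4, 23.1]
tool_rot: [2.877, -0.0, 0.983]
force: [-1.0, 0.7, 3.6]
grip_width: 46.0
```

```bash
python3 -m pendant '[[0.3,0,-0.002,0.007,0,0,0],[0.3,0,-0.003,0.013,0,0,0],[0.3,0,-0.005,0.02,0,0,0],[0.3,0,-0.006,0.025,0,0,0],[0.3,0,-0.006,0.025,0,0,0]]' 4; python3 - <<'E'
from h import *
im=r.read_camera('scene'); v,u=165,145
cv2.imwrite('pics/k9.png',cv2.resize(im[v-40:v+50,u-20:u+100,::-1],None,fx=6,fy=6,interpolation=cv2.INTER_CUBIC))
E
```

```text
time: 38.55
eef_pos: [506.1, -338.5, 19.5]
tool_rot: [2.876, -0.0, 0.983]
force: [-0.6, 1.5, 3.2]
grip_width: 45.9
```

View pics/k9.png

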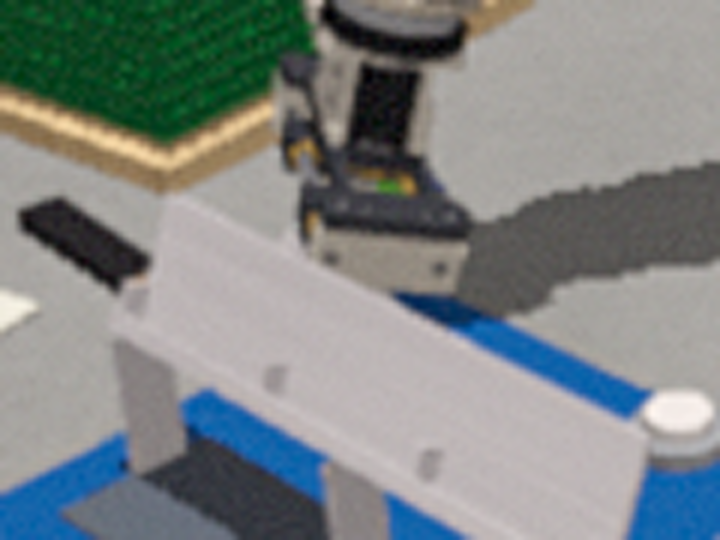

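```bash
python3 -m pendant '[[0.2,0,0,0,0,0,0],[0,0,0,0,0,0,0],[-0.2,0,0,0,0,0,0],[-0.3,0,0,0,0,0,0],[-0.3,0,0,0,0,0,0]]' 20; python3 -m pendant '[[-0.3,0,0,-0.2,0,0,0],[-0.3,0,0,-0.4,0,0,0],[-0.3,0,0,-0.6,0,0,0],[-0.3,0,0,-0.8,0.02,0,0],[-0.3,0,0,-0.9,0.04,0,0]]'; python3 - <<'E'
from h import *
delta([505,-338,150],[np.pi,0,0.98]);info,im,k=shot('wrist','m1'); print(info)
E
```

```text
time: 39.1
eef_pos: [506.0, -338.5, 19.4]
tool_rot: [2.876, -0.0, 0.983]
force: [0.2, -0.4, -0.3]
grip_width: 59.4
time: 39.6
eef_pos: [475.8, -318.4, 150.3]
tool_rot: [3.119, -0.001, 0.983]
force: [1.3, -0.8, -1.5]
grip_width: 59.3
t 39.6 pos [ 475.8 -318.4  150.3] rpy [ 3.119e+00 -1.000e-03  9.830e-01] w 59.3 F [ 1.3 -0.8 -1.5]
shift [-0.0007  0.2343  0.0077] turn [ 0.0037 -0.0001  0.0005] | mm 35.2 deg 1.3
{'fx': 314.8773556540804, 'fy': 314.8773556540804, 'cx': 257.90268312515553, 'cy': 194.4454933121168, 'xyz': array([ 410.1943093 , -274.11571926,  307.03424411]), 'rotation': array([2.83727771e+00, 2.50178569e-04, 9.83108286e-01])}
```

View pics/m1.png

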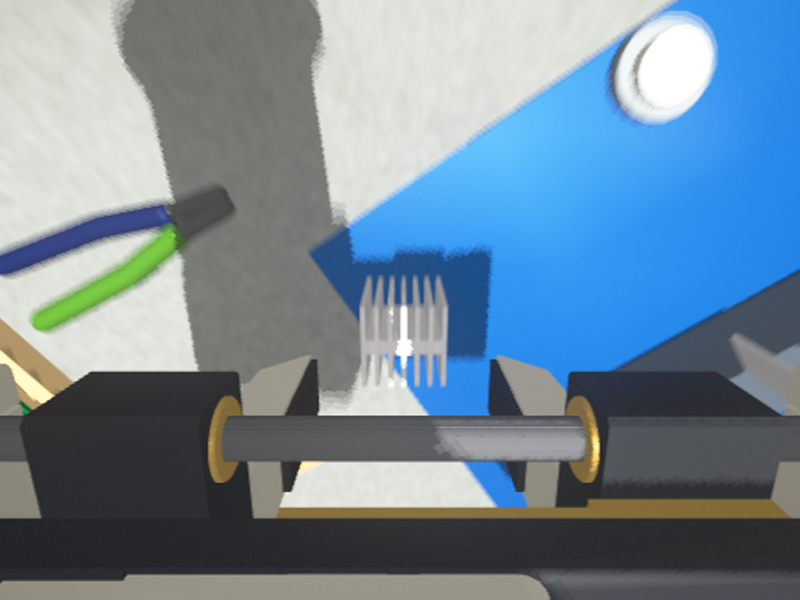

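```bash
python3 - <<'E'
from h import *
info=r.camera_info('wrist')
P=[onz(info,np.array(p)/1.5625,60).round(1) for p in [(362,306),(446,306),(446,386),(362,387)]]; print(P); c=np.mean(P,0); print(c)
c[2]=24; delta(c,[np.pi,0,0.983])
E
```

```text
[array([ 465.6, -336.7,   60. ]), array([ 490.4, -299.4,   60. ]), array([ 530.1, -324.4,   60. ]), array([ 504.6, -364. ,   60. ])]
[ 497.675 -331.125   60.   ]
t 39.65 pos [ 477.7 -319.1  153.2] rpy [ 3.127e+00 -1.000e-03  9.840e-01] w 59.7 F [ 6.6 -3.5  3.1]
shift [0.0057 0.1432 0.8632] turn [ 0.0023 -0.0002  0.0001] | mm 131.2 deg 0.8
```

```bash
python3 -m pendant '[[-0.3,0.005,0.143,0.1,0.0023,0,0],[-0.3,0.005,0.143,0.3,0.0023,0,0],[-0.3,0.005,0.143,0.55,0.0023,0,0],[-0.3,0.005,0.143,0.75,0.0023,0,0],[-0.3,0.005,0.143,0.86,0.0023,0,0]]'; python3 -m pendant '[[0.3,0,0,0,0,0,0],[0.3,0,0,0,0,0,0],[0.3,0,0,0,0,0,0],[0.3,0,0,0,0,0,0],[0.3,0,0,0,0,0,0]]' 20; python3 -m pendant '[[0.3,0,0,-0.2,0,0,0],[0.3,0,0,-0.5,0,0,0],[0.3,0,0,-0.8,0,0,0],[0.3,0,0,-1,0,0,0],[0.3,0,0,-1,0,0,0]]'; python3 -c "
from h import *
t=stw([0,219,200])[0]; print(t); delta(t,[np.pi,0,-0.0186])
t=[560,-80,200]; print(t); delta(t,[np.pi,0,-0.0186])"
```

```text
time: 40.15
eef_pos: [496.3, -330.4, 21.5]
tool_rot: [-3.138, -0.001, 0.984]
force: [0.1, -0.1, 0.4]
grip_width: 59.4
time: 40.65
eef_pos: [496.8, -330.6, 22.4]
tool_rot: [-3.14, -0.001, 0.984]
force: [0.4, -0.2, -1.3]
grip_width: 45.8
time: 41.15
eef_pos: [499.3, -332.5, 177.7]
tool_rot: [3.134, -0.002, 0.984]
force: [0.6, 0.8, -0.8]
grip_width: 45.7
[647.57316513 162.96211847 200.        ]
t 41.15 pos [ 499.3 -332.5  177.7] rpy [ 3.134e+00 -2.000e-03  9.840e-01] w 45.7 F [ 0.6  0.8 -0.8]
shift [ 3.2983 -1.0051 -0.1493] turn [ 0.0009 -0.0009  0.1595] | mm 517.7 deg 57.4
[560, -80, 200]
t 41.15 pos [ 499.3 -332.5  177.7] rpy [ 3.134e+00 -2.000e-03  9.840e-01] w 45.7 F [ 0.6  0.8 -0.8]
shift [ 1.6263 -0.5941 -0.1496] turn [ 0.0009 -0.0009  0.1595] | mm 260.7 deg 57.4
```

```bash
python3 -m pendant '[[0.3,0.3,-0.1,-0.1,0,0,0.023],[0.3,0.55,-0.2,-0.15,0,0,0.046],[0.3,0.8,-0.3,-0.15,0,0,0.07],[0.3,1,-0.4,-0.15,0,0,0.093],[0.3,1,-0.6,-0.15,0,0,0.116]]'; python3 -c "
from h import *
t=stw([0,219,200])[0]; print(t); delta(t,[np.pi,0,-0.0186])"
```

```text
time: 41.65
eef_pos: [509.9, -153.1, 199.2]
tool_rot: [3.138, -0.008, 0.255]
force: [0.1, -0.4, -0.8]
grip_width: 45.7
[647.57316513 162.96211847 200.        ]
t 41.65 pos [ 509.9 -153.1  199.2] rpy [ 3.138 -0.008  0.255] w 45.7 F [ 0.1 -0.4 -0.8]
shift [ 1.4203e+00 -1.8065e+00 -3.0000e-04] turn [ 0.0004 -0.0013  0.0436] | mm 344.7 deg 15.7
```

```bash
python3 -m pendant '[[0.3,0.25,-0.25,0,0,-0.001,0.02],[0.3,0.5,-0.5,0,0,-0.0013,0.0436],[0.3,0.7,-0.75,0,0,-0.0013,0.0436],[0.3,0.9,-0.95,0,0,-0.0013,0.0436],[0.3,0.95,-1,0,0,-0.0013,0.0436]]'; python3 -c "
from h import *
t=stw([0,219,160])[0]; print(t); delta(t,[np.pi,0,-0.0186])"
```

```text
time: 42.15
eef_pos: [611.3, 35.9, 198.6]
tool_rot: [-3.141, -0.0, -0.01]
force: [-0.0, 0.4, -1.6]
grip_width: 45.8
[647.57316513 162.96211847 160.        ]
t 42.15 pos [611.3  35.9 198.6] rpy [-3.141 -0.    -0.01 ] w 45.8 F [-0.   0.4 -1.6]
shift [ 0.2331 -0.8495  0.258 ] turn [-0.0001 -0.0001  0.0013] | mm 137.7 deg 0.5
```

```bash
python3 -m pendant '[[0.3,0.08,-0.3,0,0,0,0.0013],[0.3,0.16,-0.6,0,0,0,0.0013],[0.3,0.233,-0.85,0,0,0,0.0013],[0.3,0.233,-0.85,0.05,0,0,0.0013],[0.3,0.233,-0.85,0.05,0,0,0.0013]]'; python3 -c "
from h import *
t=stw([0,219,99])[0]; print(t); delta(t,[np.pi,0,-0.0186]); shot('wrist','n1')"
```

```text
time: 42.65
eef_pos: [646.4, 163.8, 189.2]
tool_rot: [3.141, 0.003, -0.016]
force: [-0.5, -2.1, -2.2]
grip_width: 45.8
[647.57316513 162.96211847  99.        ]
t 42.65 pos [646.4 163.8 189.2] rpy [ 3.141e+00  3.000e-03 -1.600e-02] w 45.8 F [-0.5 -2.1 -2.2]
shift [0.0094 0.0049 0.6011] turn [0.0001 0.0004 0.0004] | mm 90.2 deg 0.2
```

View pics/n1.png

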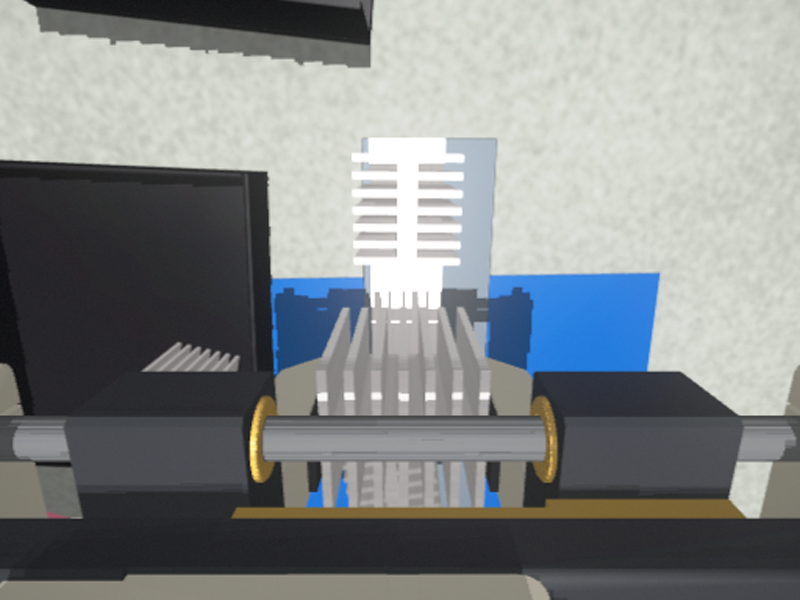

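```bash
python3 -m pendant '[[0.3,0.009,0.005,0.15,0,0,0.0004],[0.3,0.009,0.005,0.3,0,0,0.0004],[0.3,0.009,0.005,0.45,0,0,0.0004],[0.3,0.009,0.005,0.55,0,0,0.0004],[0.3,0.009,0.005,0.59,0,0,0.0004]]'; python3 -m pendant '[[0.3,0,0,0,0,0,0],[0.3,0,0,0.004,0,0,0],[0.3,0,0,0.007,0,0,0],[0.3,0,0,0.01,0,0,0],[0.3,0,0,0.01,0,0,0]]';python3 -c "
from h import *
t=stw([0,219,98])[0]; print(t); delta(t,[np.pi,0,-0.0186])"
```

```text
time: 43.2
eef_pos: [647.1, 159.4, 100.2]
tool_rot: [3.14, 0.004, -0.023]
force: [0.5, 0.4, -1.1]
grip_width: 45.9
time: 43.7
eef_pos: [647.4, 159.6, 99.2]
tool_rot: [3.14, 0.003, -0.023]
force: [0.1, -0.2, -1.7]
grip_width: 45.6
[647.57316513 162.96211847  98.        ]
t 43.7 pos [647.4 159.6  99.2] rpy [ 3.14e+00  3.00e-03 -2.30e-02] w 45.6 F [ 0.1 -0.2 -1.7]
shift [ 0.0009 -0.0225  0.0081] turn [ 0.0003  0.0005 -0.0007] | mm 3.6 deg 0.3
```

```bash
python3 -m pendant '[[0.3,0,-0.02,0,0,0,0],[0.3,0,-0.02,0.004,0,0,0],[0.3,0,-0.02,0.008,0,0,0],[0.3,0,-0.02,0.01,0,0,0],[0.3,0,-0.02,0.01,0,0,0]]'; python3 -m pendant '[[0.3,0,0,0.003,0,0,0],[0.3,0,0,0.006,0,0,0],[0.3,0,0,0.008,0,0,0],[0.3,0,0,0.008,0,0,0],[0.3,0,0,0.008,0,0,0]]'
```

```text
time: 44.2
eef_pos: [647.3, 162.5, 97.6]
tool_rot: [3.14, 0.003, -0.023]
force: [0.1, 0.3, -1.0]
grip_width: 46.3
time: 44.7
eef_pos: [647.4, 162.4, 96.7]
tool_rot: [3.14, 0.003, -0.023]
force: [-2.0, -0.0, 3.6]
grip_width: 45.6
```

Contact. Release and go on to the last sink.

```bash
python3 -m pendant '[[0.2,0,0,0,0,0,0],[-0.1,0,0,-0.003,0,0,0],[-0.3,0,0,-0.003,0,0,0],[-0.3,0,0,-0.003,0,0,0],[-0.3,0,0,-0.003,0,0,0]]'; python3 -m pendant '[[-0.3,0,0,-0.2,0,0,0],[-0.3,0,0,-0.4,0,0,0],[-0.3,0,0,-0.6,0,0,0],[-0.3,0,0,-0.7,0,0,0],[-0.3,0,0,-0.7,0,0,0]]';  python3 -c "
from h import *
t=[494,85.8,150]; delta(t,[np.pi,0,np.radians(76.5)]);shot('wrist','e5')"
```

```text
time: 45.2
eef_pos: [647.4, 162.4, 97.0]
tool_rot: [3.14, 0.003, -0.023]
force: [0.1, 0.4, 0.0]
grip_width: 59.8
time: 45.7
eef_pos: [649.0, 162.8, 204.2]
tool_rot: [3.141, -0.001, -0.023]
force: [0.7, -0.3, -0.2]
grip_width: 59.6
t 45.7 pos [649.  162.8 204.2] rpy [ 3.141e+00 -1.000e-03 -2.300e-02] w 59.6 F [ 0.7 -0.3 -0.2]
shift [-1.0216  0.5367  0.3608] turn [ 1.000e-04 -0.000e+00 -2.162e-01] | mm 181.4 deg 77.8
```

View pics/e5.png

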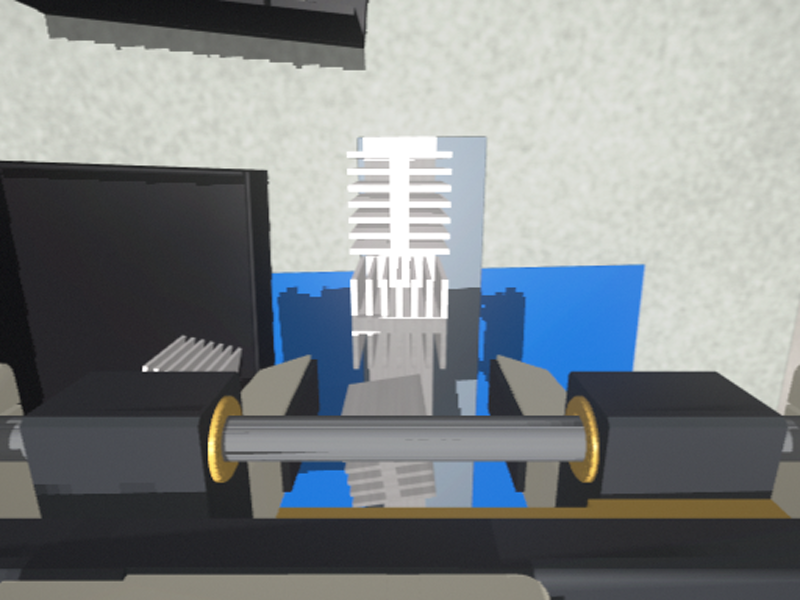

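```bash
python3 -m pendant '[[-0.3,0,0.15,0,0,0,0],[-0.3,0,0.3,0,0,0,0],[-0.3,0,0.45,0,0,0,0],[-0.3,0,0.45,0,0,0,0],[-0.3,0,0.45,0,0,0,0]]'>/dev/null;  python3 -c "
from h import *
delta([0,0,0],[np.pi,0,0]);print(shot('wrist','e6')[0])"
```

```text
t 46.25 pos [645.8  95.  200.8] rpy [ 3.14   0.004 -0.024] w 59.5 F [ 0.2  0.4 -0.1]
shift [-4.2834  0.7338  1.3572] turn [ 0.0002  0.0007 -0.0038] | mm 682.9 deg 1.4
{'fx': 314.8773556540804, 'fy': 314.8773556540804, 'cx': 257.90268312515553, 'cy': 194.4454933121168, 'xyz': array([647.86991451, 170.94991712, 359.08475049]), 'rotation': array([ 2.85799899,  0.00432193, -0.0239432 ])}
```

View pics/e6.png

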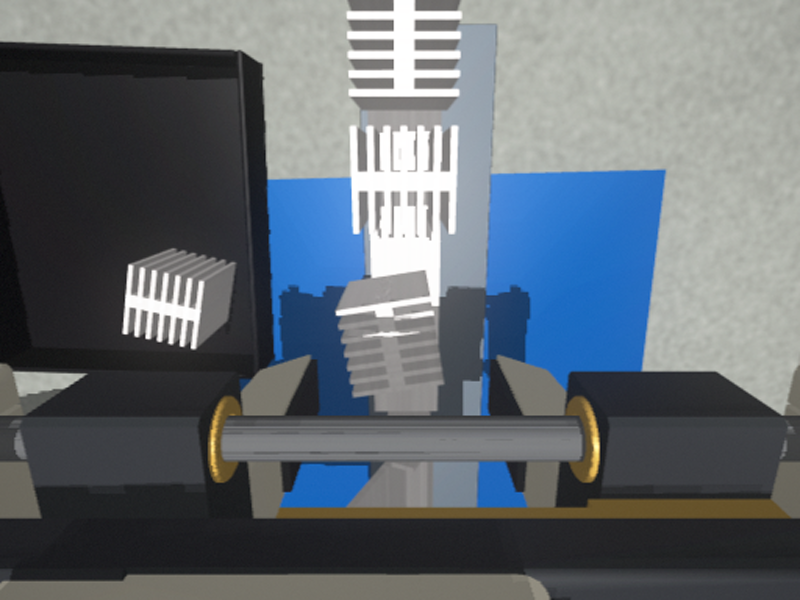

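```bash
python3 - <<'E'
from h import *
info=r.camera_info('wrist')
P=np.array([onz(info,np.array(p)/1.5625,135) for p in [(337,316),(435,299),(443,382),(353,398)]]); print(P.round(1)); c=P.mean(0); print(c)
d=P[1]-P[0]+P[2]-P[3]; a=np.arctan2(d[1],d[0]); print(np.degrees(a), np.linalg.norm(P[1]-P[0]),np.linalg.norm(P[2]-P[1]))
P2=np.array([onz(info,np.array(p)/1.5625,135) for p in [(350,128),(458,126),(456,234),(353,234)]]); print('B',P2.mean(0).round(1),P2.round(0)[:,:2].tolist())
c[2]=98; delta(c,[np.pi,0,a])
E
```

```text
[[613.7 101.4 135. ]
 [660.6 108.8 135. ]
 [664.4  65.8 135. ]
 [619.2  58.  135. ]]
[639.5040086   83.50591317 135.        ]
9.435980770386326 47.50005010004784 43.15503222087548
B [647.2 162.9 135. ] [[624.0, 186.0], [671.0, 186.0], [670.0, 139.0], [623.0, 140.0]]
t 46.3 pos [645.8  96.2 201. ] rpy [ 3.14   0.004 -0.022] w 59.8 F [0.4 0.3 0.5]
shift [-0.0377  0.0845  0.6867] turn [ 0.0001  0.0006 -0.0298] | mm 103.9 deg 10.7
```

```bash
python3 -m pendant '[[-0.3,-0.038,0.085,0.1,0,0,-0.015],[-0.3,-0.038,0.085,0.25,0,0,-0.0298],[-0.3,-0.038,0.085,0.4,0,0,-0.0298],[-0.3,-0.038,0.085,0.58,0,0,-0.0298],[-0.3,-0.038,0.085,0.68,0,0,-0.0298]]';python3 -m pendant '[[0.3,0,0,0,0,0,0],[0.3,0,0,0,0,0,0],[0.3,0,0,0,0,0,0],[0.3,0,0,0,0,0,0],[0.3,0,0,0,0,0,0]]' 20; python3 -m pendant '[[0.3,0,0,-0.05,0,0,0],[0.3,0,0,-0.1,0,0,0],[0.3,0,0,-0.1,0,0,0],[0.3,0,0,-0.1,0,0,0],[0.3,0,0,-0.1,0,0,0]]'; python3 -c "
from h import *
t=stw([0,161,102])[0]; delta(t,[np.pi,0,-0.0186])"
```

```text
time: 46.8
eef_pos: [638.0, 85.0, 96.2]
tool_rot: [-3.141, 0.007, 0.167]
force: [0.2, -0.1, 0.7]
grip_width: 59.7
time: 47.3
eef_pos: [638.4, 85.1, 97.0]
tool_rot: [-3.141, 0.006, 0.167]
force: [0.2, -0.1, -2.6]
grip_width: 45.9
time: 47.8
eef_pos: [638.3, 85.1, 111.9]
tool_rot: [-3.141, 0.006, 0.167]
force: [-1.1, 0.7, -1.2]
grip_width: 46.6
t 47.8 pos [638.3  85.1 111.9] rpy [-3.141  0.006  0.167] w 46.6 F [-1.1  0.7 -1.2]
shift [ 0.0764 -0.1218  0.0656] turn [0.     0.001  0.0295] | mm 23.7 deg 10.6
```

```bash
python3 -m pendant '[[0.3,0.03,-0.05,0,0,0,0.01],[0.3,0.06,-0.1,0,0,0.001,0.02],[0.3,0.076,-0.13,0,0,0.001,0.0295],[0.3,0.076,-0.13,0.04,0,0.001,0.0295],[0.3,0.076,-0.13,0.085,0,0.001,0.0295]]';python3 -m pendant '[[0.3,0,0,0,0,0,0],[0.3,0,0,0.005,0,0,0],[0.3,0,0,0.01,0,0,0],[0.3,0,0,0.01,0,0,0],[0.3,0,0,0.01,0,0,0]]'; python3 -c "
from h import *
t=stw([0,161,97])[0]; delta(t,[np.pi,0,-0.0186])"
```

```text
time: 48.3
eef_pos: [646.1, 106.0, 98.4]
tool_rot: [3.141, 0.0, -0.017]
force: [0.1, -0.4, -2.0]
grip_width: 46.5
time: 48.8
eef_pos: [646.2, 105.9, 97.1]
tool_rot: [3.141, 0.0, -0.017]
force: [0.1, -0.8, -1.7]
grip_width: 46.3
t 48.8 pos [646.2 105.9  97.1] rpy [ 3.141  0.    -0.017] w 46.3 F [ 0.1 -0.8 -1.7]
shift [0.0023 0.0063 0.0008] turn [0.0001 0.     0.0003] | mm 1.0 deg 0.1
```

```bash
python3 -m pendant '[[0.3,0.002,0,0.003,0,0,0],[0.3,0.002,0,0.006,0,0,0],[0.3,0.002,0,0.01,0,0,0],[0.3,0.002,0,0.01,0,0,0],[0.3,0.002,0,0.01,0,0,0]]'
```

```text
time: 49.3
eef_pos: [646.7, 105.9, 96.4]
tool_rot: [3.142, -0.001, -0.017]
force: [-1.8, -0.5, 6.3]
grip_width: 46.5
```

```bash
python3 -m pendant '[[0.2,0,0,0,0,0,0],[-0.1,0,0,-0.003,0,0,0],[-0.3,0,0,-0.003,0,0,0],[-0.3,0,0,-0.003,0,0,0],[-0.3,0,0,-0.003,0,0,0]]'; python3 -m pendant '[[-0.3,0,0,-0.2,0,0,0],[-0.3,0,0,-0.4,0,0,0],[-0.3,0,0,-0.6,0,0,0],[-0.3,0,0,-0.7,0,0,0],[-0.3,0,0,-0.7,0,0,0]]';  python3 -c "
from h import *
t=[494,85.8,150]; delta(t,[np.pi,0,np.radians(76.5)]);shot('wrist','e7')"
```

```text
time: 49.8
eef_pos: [646.7, 106.0, 96.9]
tool_rot: [3.142, -0.001, -0.017]
force: [-0.0, -1.0, -0.2]
grip_width: 59.7
time: 50.3
eef_pos: [648.1, 106.0, 204.5]
tool_rot: [-3.141, -0.005, -0.017]
force: [1.0, -0.4, 0.1]
grip_width: 59.7
t 50.3 pos [648.1 106.  204.5] rpy [-3.141 -0.005 -0.017] w 59.7 F [ 1.  -0.4  0.1]
shift [-1.027   0.1521  0.358 ] turn [ 0.0004 -0.0008 -0.2152] | mm 164.7 deg 77.5
```

View pics/e7.png

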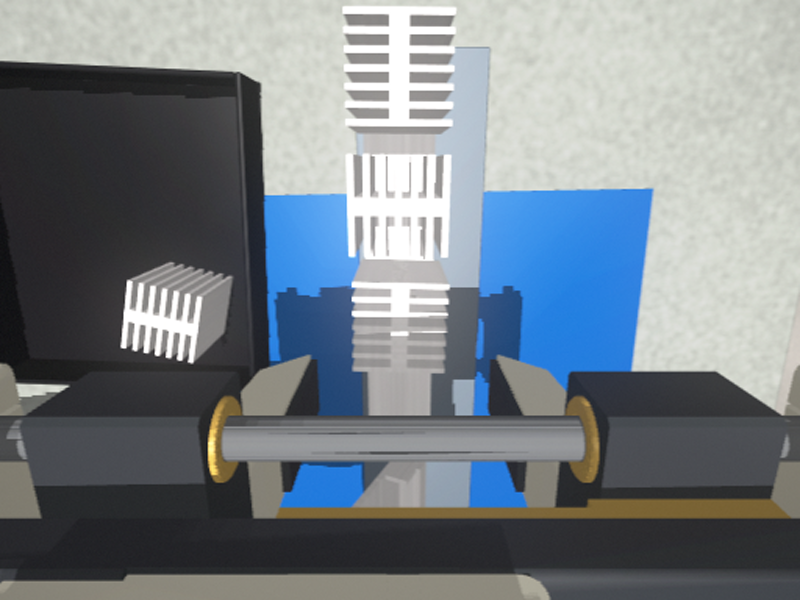

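Three sinks sit centred again. Now the last one (at px 175,305, in the bin).

```bash
python3 -m pendant '[[-0.24,-0.25,0.05,0,0,0,-0.024],[-0.24,-0.5,0.1,0,0,0,-0.048],[-0.24,-0.75,0.13,0.1,0,0,-0.07],[-0.24,-1,0.15,0.2,0,0,-0.095],[-0.24,-1,0.15,0.3,0,0,-0.119]]'>/dev/null;python3 -m pendant '[[-0.24,0,0,0,0,0,-0.024],[-0.24,0,0,0,0,0,-0.048],[-0.24,0,0,0,0,0,-0.072],[-0.24,0,0,0,0,0,-0.096],[-0.24,0,0,0,0,0,-0.098]]'; python3 -c "
from h import *
t=[494,85.8,27]; delta(t,[np.pi,0,np.radians(76.5)]);shot('wrist','f3')"
```

```text
time: 51.35
eef_pos: [489.8, 85.2, 154.0]
tool_rot: [-3.136, 0.002, 1.349]
force: [-0.4, -0.6, 0.2]
grip_width: 57.2
t 51.35 pos [489.8  85.2 154. ] rpy [-3.136e+00  2.000e-03  1.349e+00] w 57.2 F [-0.4 -0.6  0.2]
shift [0.0116 0.0307 0.8468] turn [-0.0008  0.0003  0.0023] | mm 127.1 deg 0.9
```

View pics/f3.png

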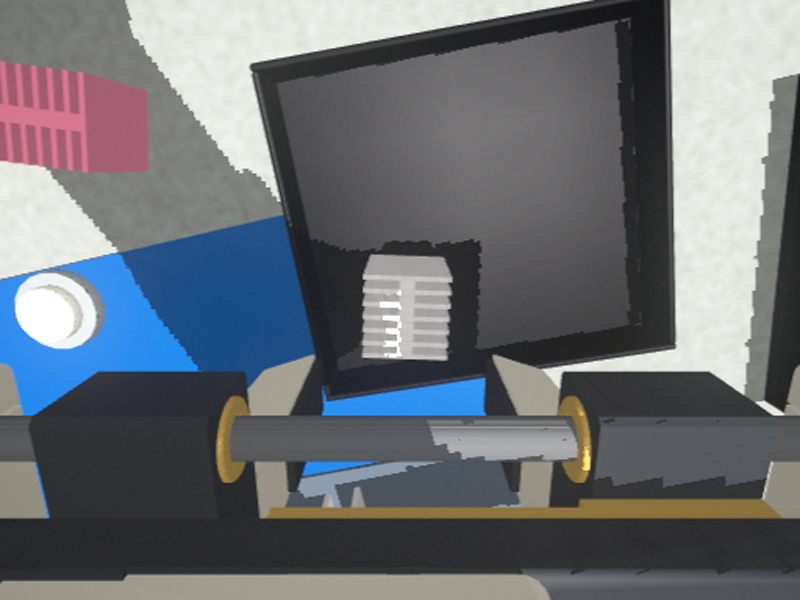

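```bash
python3 -m pendant '[[-0.24,0.011,0.045,0.1,-0.0008,0,0.001],[-0.24,0.011,0.045,0.3,-0.0008,0,0.001],[-0.24,0.011,0.045,0.55,-0.0008,0,0.001],[-0.24,0.011,0.045,0.75,-0.0008,0,0.001],[-0.24,0.011,0.045,0.84,-0.0008,0,0.001]]'; python3 -m pendant '[[0.3,0,0,0,0,0,0],[0.3,0,0,0,0,0,0],[0.3,0,0,0,0,0,0],[0.3,0,0,0,0,0,0],[0.3,0,0,0,0,0,0]]' 20; python3 -m pendant '[[0.3,0,0,-0.2,0,0,0],[0.3,0,0,-0.5,0,0,0],[0.3,0,0,-0.8,0,0,0],[0.3,0,0,-0.9,0,0,0],[0.3,0,0,-0.9,0,0,0]]'; python3 -c "
from h import *
t=stw([0,102,160])[0]; print(t); delta(t,[np.pi,0,-0.0186])"
```

```text
time: 51.9
eef_pos: [494.2, 84.7, 25.2]
tool_rot: [-3.138, 0.004, 1.336]
force: [-1.2, -0.7, -0.7]
grip_width: 57.3
time: 52.4
eef_pos: [494.6, 84.8, 25.9]
tool_rot: [-3.139, 0.003, 1.335]
force: [0.6, -1.3, -1.3]
grip_width: 46.1
time: 52.9
eef_pos: [496.8, 85.6, 163.8]
tool_rot: [3.139, 0.0, 1.335]
force: [1.1, -0.1, -2.3]
grip_width: 46.0
[645.39709061  45.98235655 160.        ]
t 52.9 pos [496.8  85.6 163.8] rpy [3.139 0.    1.335] w 46.0 F [ 1.1 -0.1 -2.3]
shift [-0.0251  1.0247  0.0278] turn [ 3.000e-04 -2.000e-04  2.154e-01] | mm 153.8 deg 77.5
```

```bash
python3 -m pendant '[[0.3,0,0.25,-0.2,0,0,0.024],[0.3,0,0.5,-0.2,0,0,0.048],[0.3,0,0.75,-0.2,0,0,0.07],[0.3,-0.025,1.0,-0.2,0,0,0.095],[0.3,-0.025,1.0,-0.2,0,0,0.119]]'>/dev/null; python3 -m pendant '[[0.3,0,0,0,0,0,0.024],[0.3,0,0,0,0,0,0.048],[0.3,0,0,0,0,0,0.072],[0.3,0,0,0,0,0,0.096],[0.3,0,0,0,0,0,0.098]]'; python3 -c "
from h import *
t=stw([0,102,99])[0]; delta(t,[np.pi,0,-0.0186])"
```

```text
time: 53.9
eef_pos: [643.8, 44.1, 189.9]
tool_rot: [3.137, -0.0, -0.033]
force: [0.1, -0.5, -2.1]
grip_width: 46.0
t 53.9 pos [643.8  44.1 189.9] rpy [ 3.137 -0.    -0.033] w 46.0 F [ 0.1 -0.5 -2.1]
shift [ 0.0101 -0.0158  0.6057] turn [ 0.0007  0.     -0.0023] | mm 90.9 deg 0.9
```

```bash
python3 -m pendant '[[0.3,0.01,-0.015,0.12,0.0007,0,-0.0023],[0.3,0.01,-0.015,0.25,0.0007,0,-0.0023],[0.3,0.01,-0.015,0.4,0.0007,0,-0.0023],[0.3,0.01,-0.015,0.53,0.0007,0,-0.0023],[0.3,0.01,-0.015,0.595,0.0007,0,-0.0023]]';python3 -m pendant '[[0.3,0,0,0,0,0,0],[0.3,0,0,0.005,0,0,0],[0.3,0,0,0.01,0,0,0],[0.3,0,0,0.01,0,0,0],[0.3,0,0,0.01,0,0,0]]'; python3 -c "
from h import *
t=stw([0,102,97])[0]; delta(t,[np.pi,0,-0.0186])"
```

```text
time: 54.4
eef_pos: [643.7, 45.8, 97.8]
tool_rot: [3.141, 0.004, -0.016]
force: [-0.8, -0.7, -1.2]
grip_width: 45.9
time: 54.9
eef_pos: [644.1, 45.8, 97.0]
tool_rot: [3.141, 0.003, -0.016]
force: [0.8, 0.5, -1.4]
grip_width: 45.5
t 54.9 pos [644.1  45.8  97. ] rpy [ 3.141e+00  3.000e-03 -1.600e-02] w 45.5 F [ 0.8  0.5 -1.4]
shift [ 0.0083 -0.0015 -0.0002] turn [0.0001 0.0004 0.0005] | mm 1.3 deg 0.2
```

```bash
python3 -m pendant '[[0.3,0.009,0,0.003,0,0,0],[0.3,0.009,0,0.006,0,0,0],[0.3,0.009,0,0.01,0,0,0],[0.3,0.009,0,0.01,0,0,0],[0.3,0.009,0,0.01,0,0,0]]'
```

```text
time: 55.4
eef_pos: [645.7, 45.8, 95.7]
tool_rot: [3.141, 0.002, -0.016]
force: [1.0, 0.9, 0.4]
grip_width: 46.0
```

```bash
python3 -m pendant '[[0.3,0,0,0.002,0,0,0],[0.3,0,0,0.004,0,0,0],[0.3,0,0,0.005,0,0,0],[0.3,0,0,0.005,0,0,0],[0.3,0,0,0.005,0,0,0]]'
```

```text
time: 55.9
eef_pos: [645.7, 45.7, 95.6]
tool_rot: [3.141, 0.002, -0.016]
force: [-2.3, 0.2, 7.7]
grip_width: 46.3
```

```bash
python3 -m pendant '[[0.2,0,0,0,0,0,0],[-0.1,0,0,-0.003,0,0,0],[-0.3,0,0,-0.003,0,0,0],[-0.3,0,0,-0.003,0,0,0],[-0.3,0,0,-0.003,0,0,0]]'; python3 -m pendant '[[-0.3,0,0,-0.2,0,0,0],[-0.3,0,0,-0.4,0,0,0],[-0.3,0,0,-0.6,0,0,0],[-0.3,0,0,-0.8,0,0,0],[-0.3,0,0,-0.9,0,0,0]]';  python3 -c "
from h import *
delta([530,320,330],[np.pi,0,0]);shot('wrist','e8')"
```

```text
time: 56.4
eef_pos: [645.7, 45.7, 95.9]
tool_rot: [3.141, 0.002, -0.016]
force: [0.3, -0.3, 0.3]
grip_width: 59.7
time: 56.9
eef_pos: [647.0, 45.6, 233.9]
tool_rot: [-3.141, -0.001, -0.016]
force: [-0.2, 0.2, 1.3]
grip_width: 59.7
t 56.9 pos [647.   45.6 233.9] rpy [-3.141e+00 -1.000e-03 -1.600e-02] w 59.7 F [-0.2  0.2  1.3]
shift [-0.8082 -1.8171 -0.6417] turn [-0.     -0.0002 -0.0025] | mm 313.5 deg 0.9
```

View pics/e8.png

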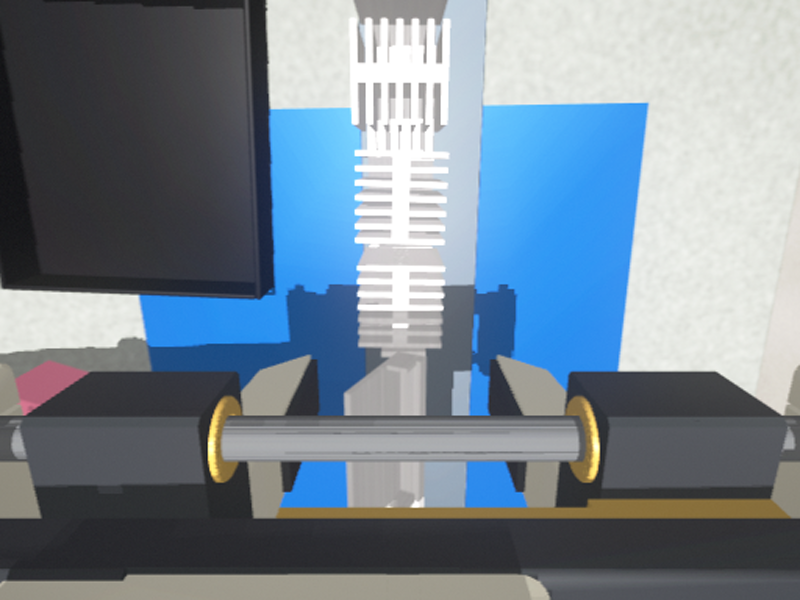

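All four sinks are lined up on the shelf. Now to the rack.

```bash
python3 -m pendant '[[-0.3,-0.1,-0.25,-0.3,0,0,0],[-0.3,-0.3,-0.5,-0.5,0,0,0],[-0.3,-0.5,-0.75,-0.6,0,0,0],[-0.3,-0.7,-1,-0.6,0,0,0],[-0.3,-0.8,-1,-0.6,0,0,0]]'>/dev/null; python3 -m pendant '[[-0.3,0,-0.3,0,0,0,0],[-0.3,0,-0.6,0,0,0,0],[-0.3,0,-0.8,0,0,0,0],[-0.3,0,-0.8,0,0,0,0],[-0.3,0,-0.8,0,0,0,0]]';  python3 -c "
from h import *
delta([530,320,330],[np.pi,0,0]);info,im,k=shot('wrist','p1');print(info)
for d in r.look_for('card1','wrist'): print(round(d['score'],2),np.array(d['location'])*k,onz(info,d['location'],118).round(0))"
```

```text
time: 57.95
eef_pos: [528.6, 322.7, 324.6]
tool_rot: [-3.14, -0.003, -0.009]
force: [-0.6, -1.0, 0.0]
grip_width: 59.1
t 57.95 pos [528.6 322.7 324.6] rpy [-3.14e+00 -3.00e-03 -9.00e-03] w 59.1 F [-0.6 -1.   0. ]
shift [ 0.0093  0.0182 -0.0361] turn [-0.0002 -0.0004 -0.0014] | mm 6.2 deg 0.5
{'fx': 314.8773556540804, 'fy': 314.8773556540804, 'cx': 257.90268312515553, 'cy': 194.4454933121168, 'xyz': array([528.56444484, 398.2253788 , 483.15720732]), 'rotation': array([ 2.86116133e+00, -2.53073068e-03, -8.83438298e-03])}
0.7 [323.28125 188.125  ] [472. 381. 118.]
0.66 [398.75    198.28125] [526. 373. 118.]
0.64 [473.90625 203.59375] [581. 369. 118.]
```

View pics/p1.png

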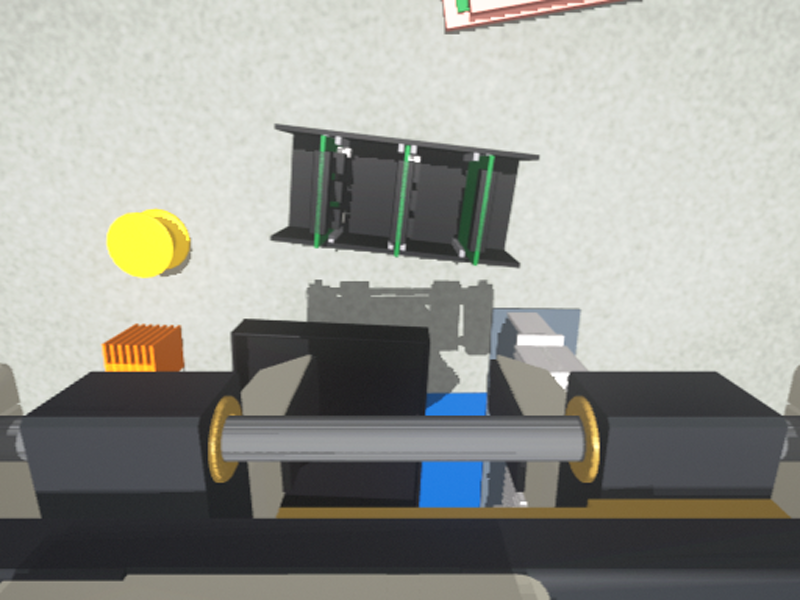

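```bash
python3 - <<'E'
import numpy as np,cv2
im=np.load('pics/p1.npy'); c=im[70:180,165:350,::-1]
c=np.clip(c.astype(float)*1.5+20,0,255).astype('uint8')
cv2.imwrite('pics/p1c.png',cv2.resize(c,None,fx=4.3,fy=4.3,interpolation=cv2.INTER_CUBIC))
E
```

```text
(no output)
```

View pics/p1c.png

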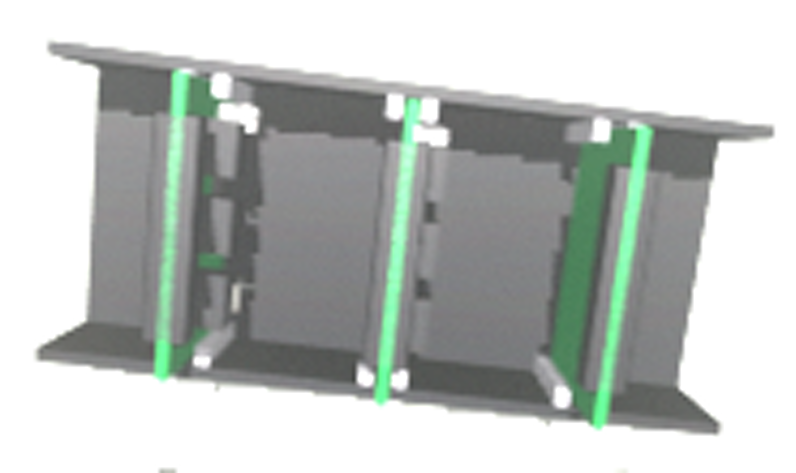

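```bash
python3 - <<'E'
from h import *
info={'fx': 314.8773556540804, 'fy': 314.8773556540804, 'cx': 257.90268312515553, 'cy': 194.4454933121168, 'xyz': np.array([528.56444484, 398.2253788 , 483.15720732]), 'rotation': np.array([ 2.86116133e+00, -2.53073068e-03, -8.83438298e-03])}
for n,a,b in [(1,(180,72),(162,377)),(2,(411,100),(382,402)),(3,(642,127),(600,426))]:
    A,B=[onz(info,np.array(p)/4.3+[165,70],118) for p in (a,b)]
    d=A-B; print(n,A.round(1),B.round(1),'mid',((A+B)/2).round(1),'len',np.hypot(d[0],d[1]).round(1),'yaw',np.degrees(np.arctan2(-d[0],d[1])).round(2))
E
```

```text
1 [473.6 416.7 118. ] [464.5 338.3 118. ] mid [469.  377.5 118. ] len 78.9 yaw -6.62
2 [532.5 409.3 118. ] [524.1 330.9 118. ] mid [528.3 370.1 118. ] len 78.9 yaw -6.13
3 [592.2 402.2 118. ] [583.9 323.7 118. ] mid [588.  362.9 118. ] len 78.9 yaw -6.06
```

```bash
python3 -c "
from h import *
delta([588,362.9,150],[np.pi,0,np.radians(-6.1)])"
```

```text
t 58.05 pos [529.4 320.9 325.3] rpy [-3.14e+00 -3.00e-03 -1.20e-02] w 59.3 F [ 0.1 -0.5 -0.3]
shift [ 0.3834 -0.2822  1.1708] turn [-0.0003 -0.0005  0.015 ] | mm 189.6 deg 5.4
```

```bash
python3 -m pendant '[[0.35,0.2,-0.15,0.1,0,0,0.01],[0.35,0.383,-0.282,0.3,0,0,0.015],[0.35,0.383,-0.282,0.6,0,0,0.015],[0.35,0.383,-0.282,0.85,0,0,0.015],[0.35,0.383,-0.282,1,0,0,0.015]]'; python3 -c "
from h import *
delta([588,362.9,97],[np.pi,0,np.radians(-6.1)]);print(shot('wrist','q1')[0])"
```

```text
time: 58.55
eef_pos: [587.3, 360.2, 172.3]
tool_rot: [3.141, -0.001, -0.109]
force: [-1.0, 0.0, 0.4]
grip_width: 30.3
t 58.55 pos [587.3 360.2 172.3] rpy [ 3.141e+00 -1.000e-03 -1.090e-01] w 30.3 F [-1.   0.   0.4]
shift [ 0.0026 -0.0191  0.5019] turn [ 0.0001 -0.0001 -0.0003] | mm 75.3 deg 0.1
{'fx': 314.8773556540804, 'fy': 314.8773556540804, 'cx': 257.90268312515553, 'cy': 194.4454933121168, 'xyz': array([594.93946114, 435.59219874, 330.6621323 ]), 'rotation': array([ 2.85871276e+00, -7.01737907e-04, -1.08711313e-01])}
```

View pics/q1.png

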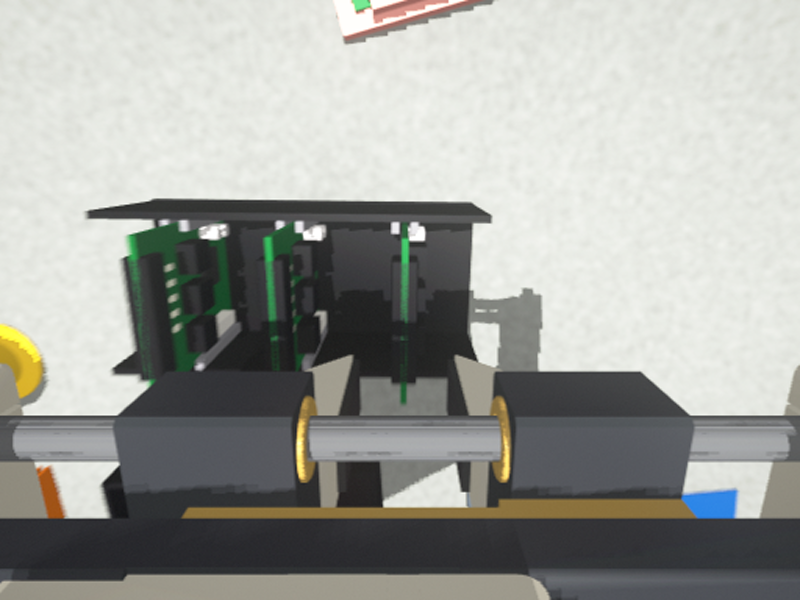

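```bash
python3 -m pendant '[[0.35,0.003,-0.018,0.1,0,0,0],[0.35,0.003,-0.018,0.22,0,0,0],[0.35,0.003,-0.018,0.34,0,0,0],[0.35,0.003,-0.018,0.44,0,0,0],[0.35,0.003,-0.018,0.49,0,0,0]]';python3 -m pendant '[[0.35,0,0,0,0,0,0],[0.6,0,0,0,0,0,0],[0.9,0,0,0,0,0,0],[0.9,0,0,0,0,0,0],[0.9,0,0,0,0,0,0]]' 20; python3 -c "
from h import *
delta([588,362.9,97],[np.pi,0,np.radians(-6.1)]);print(shot('wrist','q2')[0])"
```

```text
time: 59.1
eef_pos: [586.6, 360.9, 95.3]
tool_rot: [3.137, 0.003, -0.11]
force: [0.3, 0.2, 0.1]
grip_width: 29.9
time: 59.6
eef_pos: [587.2, 361.2, 96.2]
tool_rot: [3.138, 0.001, -0.11]
force: [0.1, -0.9, 3.4]
grip_width: 11.5
t 59.6 pos [587.2 361.2  96.2] rpy [ 3.138e+00  1.000e-03 -1.100e-01] w 11.5 F [ 0.1 -0.9  3.4]
shift [ 0.0039 -0.012  -0.0052] turn [ 0.0005  0.0002 -0.0005] | mm 2.0 deg 0.3
{'fx': 314.8773556540804, 'fy': 314.8773556540804, 'cx': 257.90268312515553, 'cy': 194.4454933121168, 'xyz': array([595.35182785, 436.89832465, 254.45189089]), 'rotation': array([ 2.85651531e+00,  1.29622958e-03, -1.09832164e-01])}
```

View pics/q2.png

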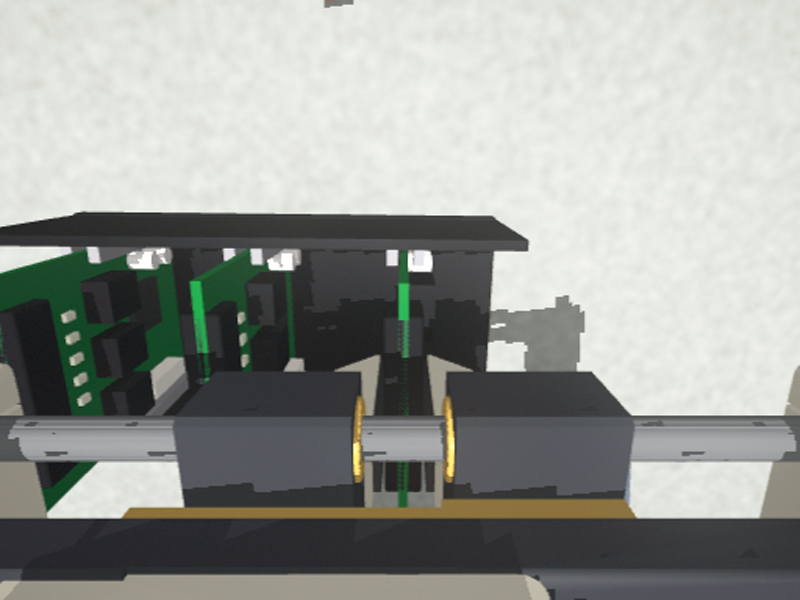

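```bash
python3 -m pendant '[[0.9,0,0,-0.05,0,0,0],[0.9,0,0,-0.15,0,0,0],[0.9,0,0,-0.25,0,0,0],[0.9,0,0,-0.35,0,0,0],[0.9,0,0,-0.45,0,0,0]]' 30;python3 -m pendant '[[0.9,0,0,-0.1,0,0,0],[0.9,0,0,-0.25,0,0,0],[0.9,0,0,-0.45,0,0,0],[0.9,0,0,-0.65,0,0,0],[0.9,0,0,-0.75,0,0,0]]'; python3 -c "
from h import *
t=stw([0,60,270])[0]
q,e=tilt(np.degrees(-0.0186),-25,0); print(e)
delta(t,[np.pi,0,-0.0186])
for nb,yb in ((1,-210),(2,-105),(3,0)):
  print(nb,stw(led(0.5,yb,5,88.2+40)).round(1),stw(led(0.5,yb,2.5,88.2+1)).round(1))"
```

```text
time: 60.15
eef_pos: [587.5, 361.5, 165.6]
tool_rot: [3.139, 0.001, -0.11]
force: [-0.3, 0.2, -1.1]
grip_width: 11.8
time: 60.65
eef_pos: [588.5, 362.0, 282.4]
tool_rot: [-3.141, -0.003, -0.11]
force: [-0.1, -0.6, -1.1]
grip_width: 11.8
[ 3.14159265 -0.43633231 -0.0186    ]
t 60.65 pos [588.5 362.  282.4] rpy [-3.141e+00 -3.000e-03 -1.100e-01] w 11.8 F [-0.1 -0.6 -1.1]
shift [0.6334 2.3315 0.0835] turn [-0.     -0.0004 -0.0145] | mm 362.6 deg 5.2
1 [[ 590.5 -265.   203.3]] [[ 604.7 -265.3  166.9]]
2 [[ 592.4 -160.1  203.3]] [[ 606.6 -160.3  166.9]]
3 [[594.4 -55.1 203.3]] [[608.6 -55.4 166.9]]
```

```bash
for i in 1; do python3 -m pendant '[[0.9,0,0.15,0,0,0,-0.005],[0.9,0,0.35,0,0,0,-0.01],[0.9,0,0.6,0,0,0,-0.0145],[0.9,0,0.85,0,0,0,-0.0145],[0.9,0,1,0,0,0,-0.0145]]'>/dev/null; python3 -m pendant '[[0.9,0,0.25,0,0,0,0],[0.9,0,0.5,0,0,0,0],[0.9,0,0.75,0,0,0,0],[0.9,0,1,0,0,0,0],[0.9,0,1,0,0,0,0]]'>/dev/null;python3 -m pendant '[[0.9,0,0.25,0,0,0,0],[0.9,0,0.5,0,0,0,0],[0.9,0,0.75,0,0,0,0],[0.9,0,1,0,0,0,0],[0.9,0,1,0,0,0,0]]'; done; python3 -c "
from h import *
q,e=tilt(np.degrees(-0.0186),-25,0)
t=stw(led(0.5,-210,6,180))[0]; print(t)
delta(t,e)"
```

```text
time: 62.15
eef_pos: [563.8, -103.2, 286.5]
tool_rot: [3.137, -0.007, -0.038]
force: [1.0, -0.7, -1.3]
grip_width: 11.7
[ 569.47291616 -264.65926847  250.67111124]
t 62.15 pos [ 563.8 -103.2  286.5] rpy [ 3.137 -0.007 -0.038] w 11.7 F [ 1.  -0.7 -1.3]
shift [0.0769 1.073  0.2443] turn [ 0.0014  0.0684 -0.0029] | mm 165.5 deg 24.6
```

```bash
python3 -m pendant '[[0.9,0.02,0.2,0,0,0.014,-0.001],[0.9,0.04,0.45,0,0.001,0.028,-0.002],[0.9,0.06,0.7,0,0.0014,0.045,-0.003],[0.9,0.077,0.9,0.05,0.0014,0.06,-0.003],[0.9,0.077,1,0.1,0.0014,0.0684,-0.003]]'; python3 -c "
from h import *
q,e=tilt(np.degrees(-0.0186),-25,0)
t=stw(led(0.5,-210,6,180))[0]
delta(t,e); print(r.sense()['qpos'].round(2))
t=stw(led(0.5,-210,6,110))[0]
delta(t,e); shot('wrist','s1')"
```

```text
time: 62.65
eef_pos: [569.0, -256.5, 273.4]
tool_rot: [3.14, -0.441, -0.021]
force: [0.2, 0.1, -1.2]
grip_width: 11.8
t 62.65 pos [ 569.  -256.5  273.4] rpy [ 3.14  -0.441 -0.021] w 11.8 F [ 0.2  0.1 -1.2]
shift [-0.0611  0.0539  0.1387] turn [ 0.0005 -0.0008 -0.0003] | mm 24.1 deg 0.4
[ 0.    0.19  0.52  1.92 -0.46  0.7   0.78]
t 62.65 pos [ 569.  -256.5  273.4] rpy [ 3.14  -0.441 -0.021] w 11.8 F [ 0.2  0.1 -1.2]
shift [-0.0635  0.0526  0.6054] turn [ 0.0005 -0.0008 -0.0003] | mm 91.6 deg 0.4
```

View pics/s1.png

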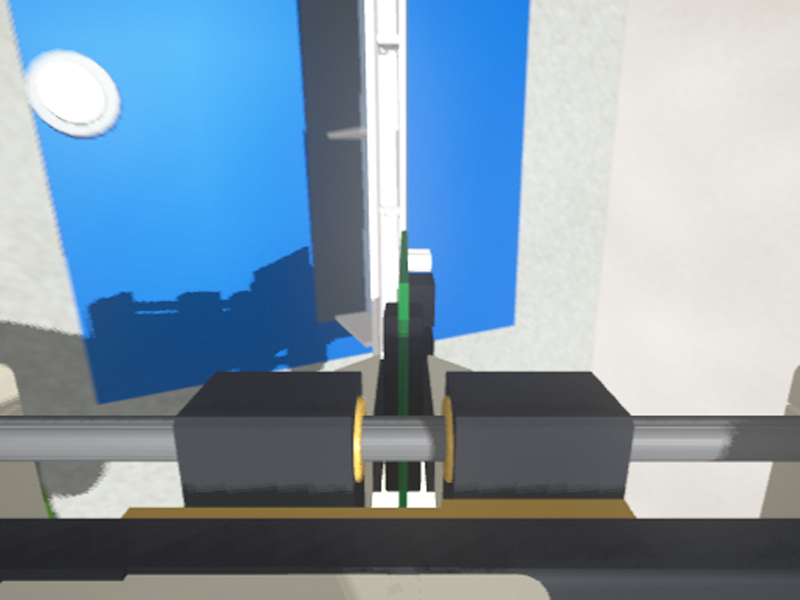

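```bash
python3 -m pendant '[[0.9,-0.03,0.03,0,0,0,0],[0.9,-0.0635,0.053,0.1,0.0005,-0.0008,0],[0.9,-0.0635,0.053,0.3,0.0005,-0.0008,0],[0.9,-0.0635,0.053,0.45,0.0005,-0.0008,0],[0.9,-0.0635,0.053,0.55,0.0005,-0.0008,0]]'; python3 -c "
from h import *
q,e=tilt(np.degrees(-0.0186),-25,0)
for a,b in ((6,110),(5,92)):
  t=stw(led(0.5,-210,a,b))[0]
  delta(t,e)
print(shot('wrist','s2')[0])"
```

```text
time: 63.2
eef_pos: [594.7, -264.4, 191.3]
tool_rot: [-3.138, -0.434, -0.021]
force: [-0.6, -0.3, -0.5]
grip_width: 11.6
t 63.2 pos [ 594.7 -264.4  191.3] rpy [-3.138 -0.434 -0.021] w 11.6 F [-0.6 -0.3 -0.5]
shift [0.0148 0.0051 0.0368] turn [-0.0004  0.0004 -0.0003] | mm 6.0 deg 0.2
t 63.2 pos [ 594.7 -264.4  191.3] rpy [-3.138 -0.434 -0.021] w 11.6 F [-0.6 -0.3 -0.5]
shift [0.0085 0.0055 0.1569] turn [-0.0004  0.0004 -0.0003] | mm 23.6 deg 0.2
{'fx': 314.8773556540804, 'fy': 314.8773556540804, 'cx': 257.90268312515553, 'cy': 194.4454933121168, 'xyz': array([ 529.45527517, -187.86858048,  335.39153552]), 'rotation': array([ 2.86319455, -0.43370009, -0.0204055 ])}
```

View pics/s2.png

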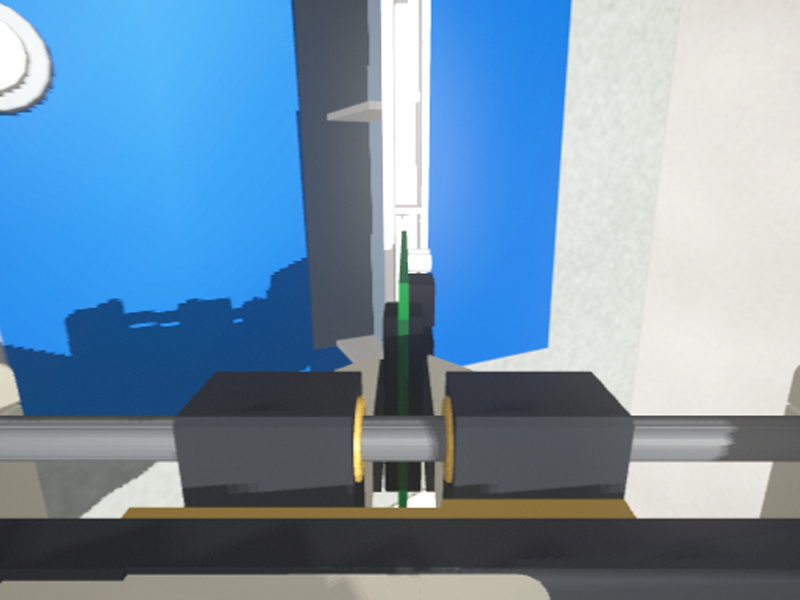

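```bash
python3 - <<'E'
from h import *
info={'fx': 314.8773556540804, 'fy': 314.8773556540804, 'cx': 257.90268312515553, 'cy': 194.4454933121168, 'xyz': np.array([ 529.45527517, -187.86858048,  335.39153552]), 'rotation': np.array([ 2.86319455, -0.43370009, -0.0204055 ])}
for y in (-120,-150,-170):
  P=[led(0.5,y,0,0),led(.5,y,0,65),led(.5,y,14,6),led(.5,y,14,0),led(.5,y,17,6)]
  print(y,(proj(info,stw(P))*1.5625).round(1).tolist())
P=[led(0.5,y,a,b) for y,a,b in ((-157.5,0,20),(-157.5,14,20))]
print('rib',(proj(info,stw(P))*1.5625).round(1).tolist())
im=np.load('pics/s2.npy')[90:190,225:295,::-1]; cv2.imwrite('pics/s2c.png',cv2.resize(im,None,fx=6,fy=6,interpolation=cv2.INTER_CUBIC))
E
```

```text
-120 [[396.3, 135.3], [393.7, 126.6], [423.2, 134.6], [422.8, 135.2], [429.0, 134.6]]
-150 [[396.6, 193.4], [394.2, 202.7], [422.6, 194.0], [422.2, 193.4], [428.3, 194.0]]
-170 [[396.7, 230.2], [394.5, 250.2], [422.3, 231.6], [421.9, 230.2], [427.8, 231.6]]
rib [[396.0, 210.8], [423.5, 210.8]]
```

View pics/s2c.png

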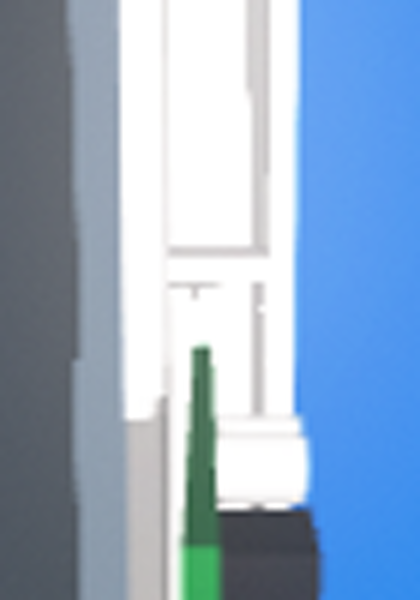

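```bash
python3 -m pendant '[[0.9,0,0.005,0.04,0,0.0004,0],[0.9,0,0.005,0.08,0,0.0004,0],[0.9,0,0.005,0.12,0,0.0004,0],[0.9,0,0.005,0.145,0,0.0004,0],[0.9,0,0.005,0.155,0,0.0004,0]]'; python3 -c "
from h import *
q,e=tilt(np.degrees(-0.0186),-25,0)
for a,b in ((3,89),):
  t=stw(led(0.5,-210,a,b))[0]
  delta(t,e)
shot('wrist','s3',(205,90,305,190))"
```

```text
time: 63.75
eef_pos: [604.5, -264.6, 168.3]
tool_rot: [-3.137, -0.434, -0.02]
force: [0.4, -0.2, -1.6]
grip_width: 11.7
t 63.75 pos [ 604.5 -264.6  168.3] rpy [-3.137 -0.434 -0.02 ] w 11.7 F [ 0.4 -0.2 -1.6]
shift [0.0003 0.005  0.0102] turn [-0.0006  0.0003 -0.0003] | mm 1.7 deg 0.2
```

View pics/s3.png

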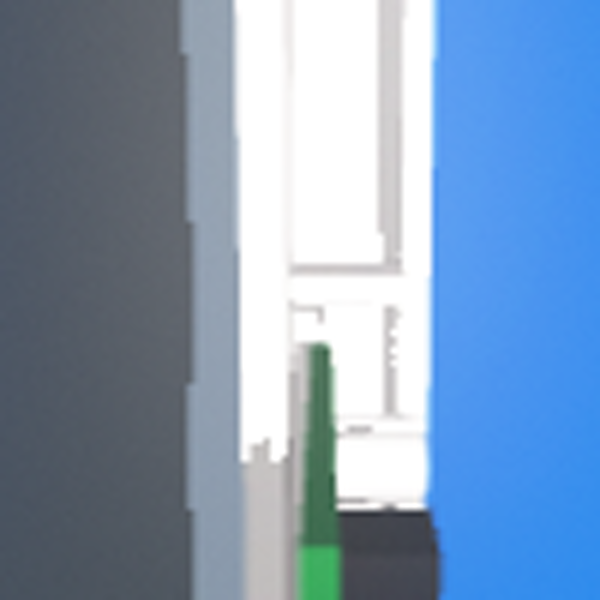

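```bash
python3 -m pendant '[[0.9,0,0,0.002,0,0,0],[0.9,0,0,0.004,0,0,0],[0.9,0,0,0.006,0,0,0],[0.9,0,0,0.008,0,0,0],[0.9,0,0,0.008,0,0,0]]' ; python3 -m pendant '[[0.9,0,0,0.002,0,0,0],[0.9,0,0,0.004,0,0,0],[0.9,0,0,0.006,0,0,0],[0.9,0,0,0.007,0,0,0],[0.9,0,0,0.007,0,0,0]]'
```

```text
time: 64.3
eef_pos: [605.0, -264.6, 167.2]
tool_rot: [-3.137, -0.434, -0.02]
force: [0.5, 0.8, -1.3]
grip_width: 11.4
time: 64.8
eef_pos: [605.5, -264.5, 166.5]
tool_rot: [-3.137, -0.435, -0.02]
force: [-2.7, 2.5, 3.4]
grip_width: 11.8
```

```bash
python3 -m pendant '[[0.9,-0.005,0,0,0,0,0],[0.75,-0.005,0,0,0,0,0],[0.72,-0.005,0,0,0,0,0],[0.7,-0.005,0,0,0,0,0],[0.65,-0.005,0,0,0,0,0]]'; python3 -m pendant '[[0.6,0,0,0,0,0,0],[0.5,0,0,0,0,0,0],[0.4,0,0,0,0,0,0],[0.4,0,0,-0.05,0,0,0],[0.4,0,0,-0.1,0,0,0]]'; python3 -c "
from h import *
shot('wrist','s4'); im=r.read_camera('scene'); p=proj(r.camera_info('scene'),[610,-265,150])[0]; print(p); u,v=p.astype(int); u=max(u,80)
cv2.imwrite('pics/s5.png',cv2.resize(im[v-50:v+70,u-80:u+80,::-1],None,fx=5,fy=5,interpolation=cv2.INTER_CUBIC))"
```

```text
time: 65.3
eef_pos: [604.8, -264.6, 166.1]
tool_rot: [-3.137, -0.435, -0.02]
force: [0.6, 0.0, -0.2]
grip_width: 15.3
time: 65.8
eef_pos: [598.2, -264.7, 180.2]
tool_rot: [-3.137, -0.434, -0.021]
force: [0.1, 0.5, 0.1]
grip_width: 27.0
[164.66097605 160.87830773]
```

View pics/s4.png

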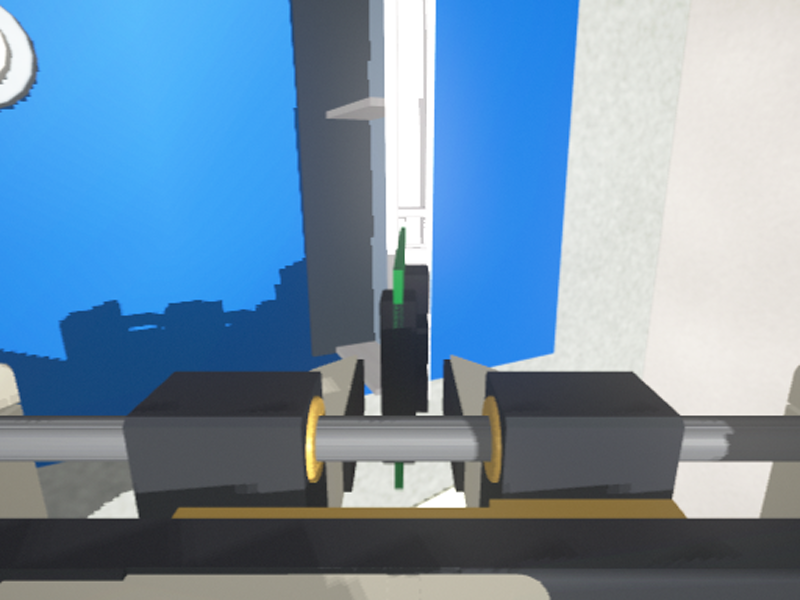

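View pics/s5.png

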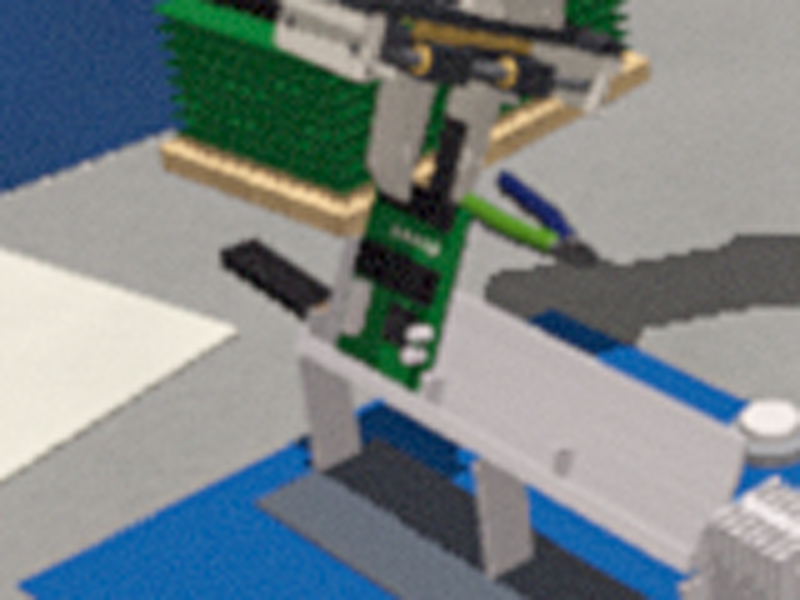

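```bash
python3 -m pendant '[[0.35,0,0,-0.2,0,0,0],[0.35,0,0,-0.45,0,0,0],[0.35,0,0,-0.7,0,0,0],[0.35,0,-0.1,-0.8,0,0,0],[0.35,0,-0.3,-0.8,0,-0.01,0]]' >/dev/null; python3 -m pendant '[[0.35,0,-0.25,0,0,-0.015,0],[0.35,0,-0.5,0,0,-0.03,0],[0.35,0,-0.75,0,0,-0.045,0],[0.35,0,-1,0,0,-0.058,0],[0.35,0,-1,0,0,-0.058,0]]'; python3 -c "
from h import *
delta([528.3,369.5,250],[np.pi,0,np.radians(-6.1)])"
```

```text
time: 66.9
eef_pos: [552.8, -65.9, 292.7]
tool_rot: [-3.137, -0.01, -0.017]
force: [1.0, -0.2, 0.3]
grip_width: 29.9
t 66.9 pos [552.8 -65.9 292.7] rpy [-3.137 -0.01  -0.017] w 29.9 F [ 1.  -0.2  0.3]
shift [-0.2157 -2.8984  0.2949] turn [-0.0007 -0.0016  0.0143] | mm 438.2 deg 5.2
```

```bash
python3 -m pendant '[[0.35,0,-0.25,0,0,-0.0016,0],[0.35,0,-0.5,0,0,-0.0016,0],[0.35,0,-0.75,0,0,-0.0016,0],[0.35,0,-1,0,0,-0.0016,0],[0.35,0,-1,0,0,-0.0016,0]]' >/dev/null;python3 -m pendant '[[0.35,0,-0.25,0,0,0,0],[0.35,0,-0.5,0,0,0,0.005],[0.35,0,-0.75,0,0,0,0.01],[0.35,0,-1,0,0,0,0.0143],[0.35,0,-1,0,0,0,0.0143]]' >/dev/null; python3 -c "
from h import *
delta([528.3,369.5,150],[np.pi,0,np.radians(-6.1)])"
```

```text
t 67.9 pos [555.  246.6 293.4] rpy [-3.132e+00  2.000e-03 -9.200e-02] w 29.4 F [0.1 0.1 0.4]
shift [-0.2505 -0.7904  0.9636] turn [-0.0015  0.0003  0.0024] | mm 190.7 deg 1.0
```

```bash
python3 -m pendant '[[0.35,-0.1,-0.27,0.1,-0.0015,0,0.0024],[0.35,-0.2,-0.54,0.25,-0.0015,0,0.0024],[0.35,-0.25,-0.79,0.5,-0.0015,0,0.0024],[0.35,-0.25,-0.79,0.7,-0.0015,0,0.0024],[0.35,-0.25,-0.79,0.82,-0.0015,0,0.0024]]' ; python3 -c "
from h import *
delta([528.3,369.5,97],[np.pi,0,np.radians(-6.1)]); shot('wrist','t1')"
```

```text
time: 68.4
eef_pos: [526.8, 369.5, 168.4]
tool_rot: [3.139, 0.004, -0.104]
force: [-0.0, -0.8, 0.4]
grip_width: 30.1
t 68.4 pos [526.8 369.5 168.4] rpy [ 3.139  0.004 -0.104] w 30.1 F [-0.  -0.8  0.4]
shift [ 0.0118 -0.0019  0.4763] turn [0.0004 0.0006 0.0004] | mm 71.5 deg 0.3
```

View pics/t1.png

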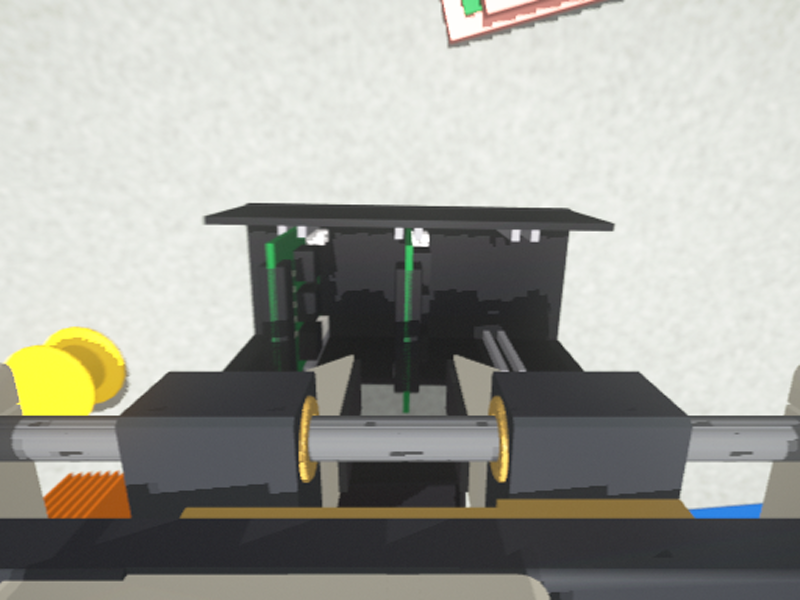

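```bash
python3 -m pendant '[[0.35,0.012,-0.002,0.1,0,0.0005,0],[0.35,0.012,-0.002,0.22,0,0.0005,0],[0.35,0.012,-0.002,0.34,0,0.0005,0],[0.35,0.012,-0.002,0.42,0,0.0005,0],[0.35,0.012,-0.002,0.465,0,0.0005,0]]';python3 -m pendant '[[0.35,0,0,0,0,0,0],[0.6,0,0,0,0,0,0],[0.9,0,0,0,0,0,0],[0.9,0,0,0,0,0,0],[0.9,0,0,0,0,0,0]]' 20; python3 -c "
from h import *
delta([528.3,369.5,97],[np.pi,0,np.radians(-6.1)])"; python3 -m pendant '[[0.9,0,0,-0.05,0,0,0],[0.9,0,0,-0.15,0,0,0],[0.9,0,0,-0.25,0,0,0],[0.9,0,0,-0.35,0,0,0],[0.9,0,0,-0.45,0,0,0]]' 30
```

```text
time: 68.95
eef_pos: [528.1, 366.8, 96.3]
tool_rot: [3.136, 0.003, -0.106]
force: [-0.7, -0.1, -0.3]
grip_width: 29.6
time: 69.45
eef_pos: [528.5, 367.1, 97.1]
tool_rot: [3.137, 0.002, -0.106]
force: [-1.0, -0.4, 4.4]
grip_width: 12.1
t 69.45 pos [528.5 367.1  97.1] rpy [ 3.137e+00  2.000e-03 -1.060e-01] w 12.1 F [-1.  -0.4  4.4]
shift [-0.0031 -0.0161  0.0005] turn [0.0007 0.0003 0.0001] | mm 2.5 deg 0.3
time: 69.95
eef_pos: [528.9, 367.5, 166.6]
tool_rot: [3.138, 0.001, -0.106]
force: [-0.3, 0.8, -1.0]
grip_width: 11.6
```

```bash
python3 -m pendant '[[0.9,0,0,-0.1,0,0,0],[0.9,0,0,-0.25,0,0,0],[0.9,0,0,-0.45,0,0,0],[0.9,0,0,-0.65,0,0,0],[0.9,0,0,-0.75,0,0,0]]'>/dev/null; python3 -m pendant '[[0.9,0,0.15,0,0,0,-0.005],[0.9,0.05,0.35,0,0,0,-0.01],[0.9,0.1,0.6,0,0,0,-0.0145],[0.9,0.15,0.85,0,0,0,-0.0145],[0.9,0.2,1,0,0,0,-0.0145]]'>/dev/null; python3 -m pendant '[[0.9,0.05,0.25,0,0,0,0],[0.9,0.1,0.5,0,0,0,0],[0.9,0.15,0.75,0,0,0,0],[0.9,0.2,1,0,0,0,0],[0.9,0.2,1,0,0,0,0]]'; python3 -c "
from h import *
q,e=tilt(np.degrees(-0.0186),-25,0)
t=stw(led(0.5,-107,5,180))[0]; print(t)
delta(t,e)"
```

```text
time: 71.45
eef_pos: [572.1, 54.3, 287.4]
tool_rot: [3.139, -0.006, -0.027]
force: [-0.4, -0.6, -1.2]
grip_width: 11.8
[ 570.48245468 -161.66022854  250.24849298]
t 71.45 pos [572.1  54.3 287.4] rpy [ 3.139 -0.006 -0.027] w 11.8 F [-0.4 -0.6 -1.2]
shift [0.0265 1.439  0.2522] turn [ 0.0008  0.0684 -0.0012] | mm 219.2 deg 24.6
```

```bash
python3 -m pendant '[[0.9,0,0.2,0,0,0.005,0],[0.9,0,0.45,0,0,0.012,0],[0.9,0,0.7,0,0,0.02,-0.001],[0.9,0,0.9,0,0,0.03,-0.001],[0.9,0,1,0,0,0.04,-0.001]]'>/dev/null; python3 -c "
from h import *
q,e=tilt(np.degrees(-0.0186),-25,0)
t=stw(led(0.5,-107,5,180))[0]
delta(t,e)"
```

```text
t 71.95 pos [567.8 -99.  289.3] rpy [ 3.137 -0.262 -0.024] w 11.8 F [-0.5 -0.1 -0.8]
shift [-0.0404  0.416   0.261 ] turn [ 0.001   0.0278 -0.0007] | mm 73.9 deg 10.0
```

```bash
python3 -m pendant '[[0.9,-0.01,0.15,0.02,0,0.01,0],[0.9,-0.03,0.3,0.1,0.001,0.02,-0.0007],[0.9,-0.04,0.416,0.2,0.001,0.0278,-0.0007],[0.9,-0.04,0.416,0.25,0.001,0.0278,-0.0007],[0.9,-0.04,0.416,0.25,0.001,0.0278,-0.0007]]'>/dev/null; python3 -c "
from h import *
q,e=tilt(np.degrees(-0.0186),-25,0)
for a,b in ((5,180),(4,108)):
  t=stw(led(0.5,-107,a,b))[0]
  delta(t,e)"
```

```text
t 72.45 pos [ 569.6 -161.1  251.6] rpy [-3.14  -0.435 -0.019] w 11.7 F [ 0.2  0.3 -1. ]
shift [0.0016 0.0035 0.0104] turn [-0.0001  0.0003 -0.0001] | mm 1.7 deg 0.1
t 72.45 pos [ 569.6 -161.1  251.6] rpy [-3.14  -0.435 -0.019] w 11.7 F [ 0.2  0.3 -1. ]
shift [-0.0042  0.004   0.4904] turn [-0.0001  0.0003 -0.0001] | mm 73.6 deg 0.1
```

```bash
python3 -m pendant '[[0.9,-0.005,0.004,0.1,0,0,0],[0.9,-0.005,0.004,0.22,0,0,0],[0.9,-0.005,0.004,0.34,0,0,0],[0.9,-0.005,0.004,0.42,0,0,0],[0.9,-0.005,0.004,0.48,0,0,0]]'>/dev/null; python3 -c "
from h import *
q,e=tilt(np.degrees(-0.0186),-25,0)
for a,b in ((3.5,91.5),):
  t=stw(led(0.5,-107,a,b))[0]
  delta(t,e)
shot('wrist','u1')"
```

```text
t 72.95 pos [ 600.3 -160.9  185.8] rpy [-3.14  -0.434 -0.018] w 11.9 F [-0.3 -0.5 -1.3]
shift [-0.0082  0.0091  0.1163] turn [-0.0004  0.0003  0.0001] | mm 17.5 deg 0.2
```

View pics/u1.png

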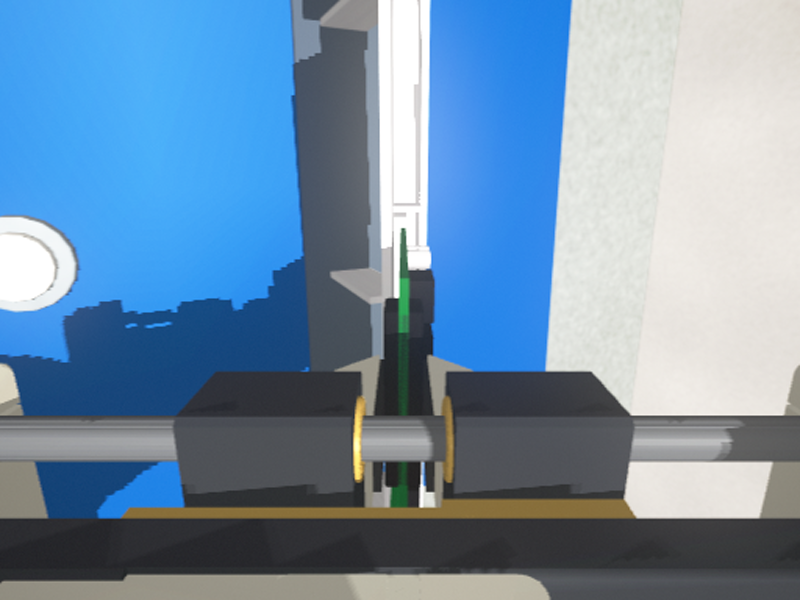

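```bash
python3 -m pendant '[[0.9,-0.006,0.007,0.03,0,0.0003,0],[0.9,-0.008,0.007,0.06,0,0.0003,0],[0.9,-0.008,0.007,0.09,0,0.0003,0],[0.9,-0.008,0.007,0.11,0,0.0003,0],[0.9,-0.008,0.007,0.116,0,0.0003,0]]'>/dev/null; python3 -c "
from h import *
q,e=tilt(np.degrees(-0.0186),-25,0)
for a,b in ((3,89.1),):
  t=stw(led(0.5,-107,a,b))[0]
  delta(t,e)
shot('wrist','u2',(205,90,305,190))"
```

```text
t 73.5 pos [ 606.3 -162.1  168.2] rpy [-3.14  -0.435 -0.018] w 11.9 F [-0.3 -0.7 -1.3]
shift [0.0016 0.0014 0.0092] turn [-0.0003  0.0002  0.0001] | mm 1.4 deg 0.1
```

View pics/u2.png

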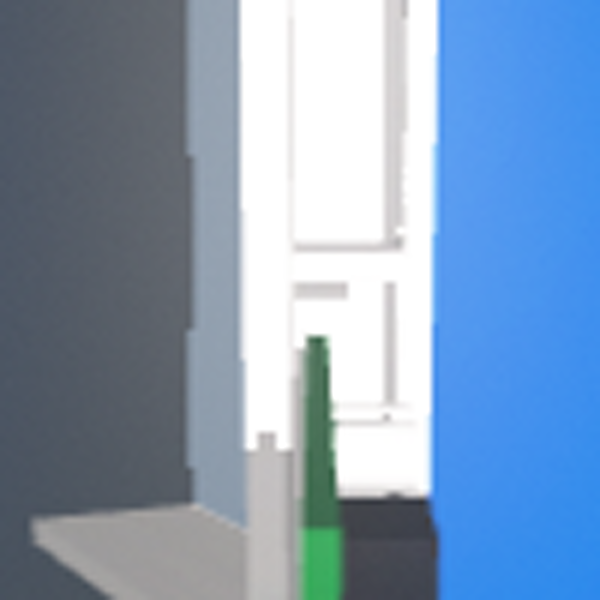

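```bash
python3 -m pendant '[[0.9,0,0,0.002,0,0,0],[0.9,0,0,0.004,0,0,0],[0.9,0,0,0.006,0,0,0],[0.9,0,0,0.008,0,0,0],[0.9,0,0,0.008,0,0,0]]' ; python3 -m pendant '[[0.9,0,0,0.002,0,0,0],[0.9,0,0,0.003,0,0,0],[0.9,0,0,0.004,0,0,0],[0.9,0,0,0.004,0,0,0],[0.9,0,0,0.004,0,0,0]]'
```

```text
time: 74.05
eef_pos: [606.9, -162.1, 167.3]
tool_rot: [-3.14, -0.435, -0.018]
force: [-0.2, -0.1, 1.0]
grip_width: 11.8
time: 74.55
eef_pos: [607.2, -162.0, 167.3]
tool_rot: [-3.139, -0.436, -0.018]
force: [-5.0, 1.0, 7.1]
grip_width: 11.9
```

Contact (about 8.5 N along the slope). Release.

```bash
python3 -m pendant '[[0.9,-0.005,0,-0.002,0,0,0],[0.75,-0.005,0,-0.002,0,0,0],[0.72,-0.005,0,-0.002,0,0,0],[0.7,-0.005,0,-0.002,0,0,0],[0.65,-0.005,0,-0.002,0,0,0]]'; python3 -m pendant '[[0.6,0,0,0,0,0,0],[0.5,0,0,0,0,0,0],[0.4,0,0,0,0,0,0],[0.4,0,0,-0.05,0,0,0],[0.4,0,0,-0.1,0,0,0]]'; python3 -c "
from h import *
shot('wrist','u4'); im=r.read_camera('scene'); p=proj(r.camera_info('scene'),[610,-200,150])[0]; print(p); u,v=p.astype(int); u=max(u,80)
cv2.imwrite('pics/u5.png',cv2.resize(im[v-50:v+70,u-80:u+80,::-1],None,fx=5,fy=5,interpolation=cv2.INTER_CUBIC))"
```

```text
time: 75.05
eef_pos: [606.4, -162.0, 167.2]
tool_rot: [-3.139, -0.436, -0.018]
force: [0.9, -0.2, -0.3]
grip_width: 15.1
time: 75.55
eef_pos: [599.8, -162.0, 181.2]
tool_rot: [-3.14, -0.436, -0.018]
force: [-0.1, -0.4, 0.1]
grip_width: 27.5
[180.16736591 168.42789243]
```

View pics/u5.png

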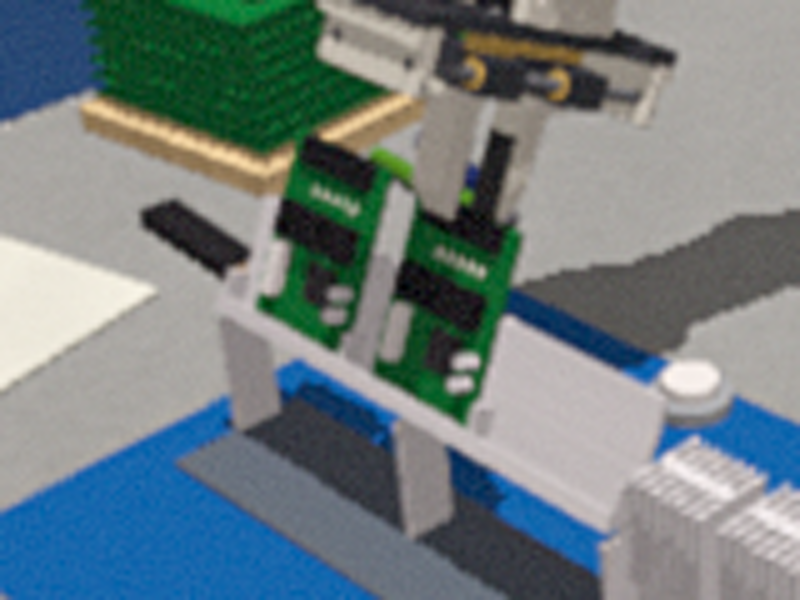

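Two boards stand well. Back for the third at (469, 377).

```bash
python3 -m pendant '[[0.35,0,0,-0.2,0,0,0],[0.35,0,0,-0.45,0,0,0],[0.35,0,0,-0.7,0,0,0],[0.35,0,-0.1,-0.8,0,0,0],[0.35,0,-0.3,-0.8,0,-0.01,0]]' >/dev/null; python3 -m pendant '[[0.35,0,-0.25,0,0,-0.015,0],[0.35,0,-0.5,0,0,-0.03,0],[0.35,0,-0.75,0,0,-0.045,0],[0.35,0,-1,0,0,-0.058,0],[0.35,0,-1,0,0,-0.058,0]]'>/dev/null; python3 -m pendant '[[0.35,-0.1,-0.25,0,0,0,0],[0.35,-0.2,-0.5,0,0,0,0],[0.35,-0.3,-0.75,0,0,0,0],[0.35,-0.35,-1,0,0,0,0],[0.35,-0.35,-1,0,0,0,0]]'; python3 -c "
from h import *
delta([469,376.5,150],[np.pi,0,np.radians(-6.3)])"
```

```text
time: 77.15
eef_pos: [501.4, 194.3, 293.2]
tool_rot: [-3.135, -0.011, -0.006]
force: [0.7, 0.2, 0.1]
grip_width: 30.1
t 77.15 pos [501.4 194.3 293.2] rpy [-3.135 -0.011 -0.006] w 30.1 F [0.7 0.2 0.1]
shift [-0.2338 -1.207   0.9596] turn [-0.0011 -0.0017  0.0165] | mm 233.9 deg 6.0
```

```bash
python3 -m pendant '[[0.35,-0.05,-0.25,0,0,-0.001,0.004],[0.35,-0.1,-0.5,0,0,-0.0017,0.008],[0.35,-0.15,-0.75,0,0,-0.0017,0.0165],[0.35,-0.2,-1,0,-0.001,-0.0017,0.0165],[0.35,-0.23,-1,0.1,-0.001,-0.0017,0.0165]]' >/dev/null; python3 -c "
from h import *
delta([469,376.5,150],[np.pi,0,np.radians(-6.3)])"
```

```text
t 77.65 pos [466.8 351.  279.7] rpy [-3.136e+00 -1.000e-03 -1.030e-01] w 29.4 F [-0.   0.2 -0.8]
shift [-0.004  -0.1662  0.8654] turn [-0.0008 -0.0002  0.0011] | mm 132.2 deg 0.5
```

```bash
python3 -m pendant '[[0.35,0,-0.166,0.1,0,0,0.001],[0.35,0,-0.166,0.3,0,0,0.001],[0.35,0,-0.166,0.5,0,0,0.001],[0.35,0,-0.166,0.65,0,0,0.001],[0.35,0,-0.166,0.75,0,0,0.001]]' >/dev/null; python3 -c "
from h import *
delta([469,376.5,97],[np.pi,0,np.radians(-6.3)]); shot('wrist','v1')"
```

```text
t 78.15 pos [469.3 375.  165.5] rpy [-3.138e+00 -1.000e-03 -1.090e-01] w 29.9 F [-0.1 -0.9  1.5]
shift [-0.0035 -0.0078  0.4567] turn [-0.0006 -0.0001  0.0001] | mm 68.5 deg 0.2
```

View pics/v1.png

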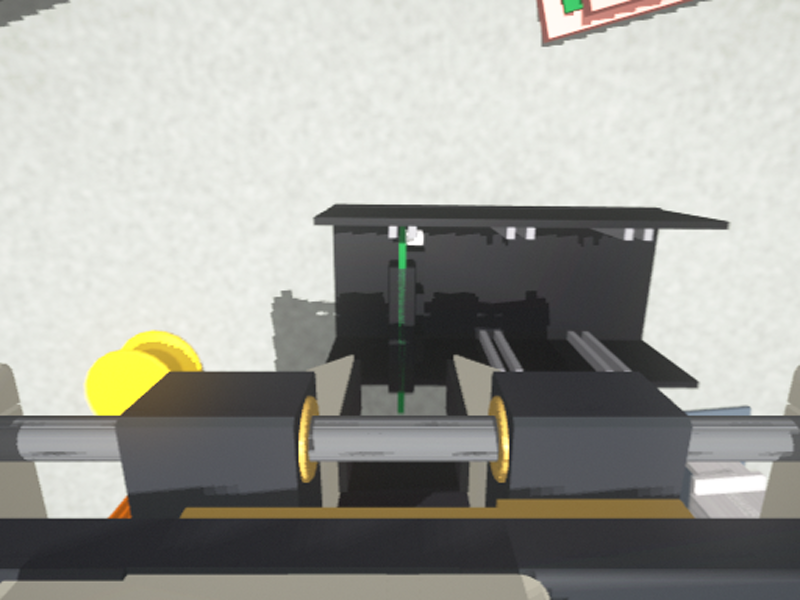

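```bash
python3 -m pendant '[[0.35,-0.005,-0.015,0.1,0,0,0],[0.35,-0.005,-0.02,0.22,0,0,0],[0.35,-0.005,-0.02,0.34,0,0,0],[0.35,-0.005,-0.02,0.42,0,0,0],[0.35,-0.005,-0.02,0.447,0,0,0]]';python3 -m pendant '[[0.35,0,0,0,0,0,0],[0.6,0,0,0,0,0,0],[0.9,0,0,0,0,0,0],[0.9,0,0,0,0,0,0],[0.9,0,0,0,0,0,0]]' 20; python3 -m pendant '[[0.9,0,0,-0.05,0,0,0],[0.9,0,0,-0.15,0,0,0],[0.9,0,0,-0.25,0,0,0],[0.9,0,0,-0.35,0,0,0],[0.9,0,0,-0.45,0,0,0]]' 30
```

```text
time: 78.7
eef_pos: [468.0, 377.0, 95.9]
tool_rot: [-3.141, 0.001, -0.11]
force: [-1.0, 0.4, 0.3]
grip_width: 30.0
time: 79.2
eef_pos: [468.4, 377.3, 96.6]
tool_rot: [-3.14, 0.001, -0.11]
force: [0.1, 0.3, 4.3]
grip_width: 11.9
time: 79.7
eef_pos: [468.3, 377.1, 165.1]
tool_rot: [-3.14, 0.001, -0.11]
force: [0.1, -0.9, -1.1]
grip_width: 11.7
```

```bash
python3 -m pendant '[[0.9,0,0,-0.1,0,0,0],[0.9,0,0,-0.25,0,0,0],[0.9,0,0,-0.45,0,0,0],[0.9,0,0,-0.65,0,0,0],[0.9,0,0,-0.78,0,0,0]]'>/dev/null; python3 -m pendant '[[0.9,0.05,0.15,0,0,0,-0.005],[0.9,0.15,0.35,0,0,0,-0.01],[0.9,0.25,0.6,0,0,0,-0.0145],[0.9,0.35,0.85,0,0,0,-0.0145],[0.9,0.45,1,0,0,0,-0.0145]]'>/dev/null; python3 -m pendant '[[0.9,0.08,0.25,0,0,0,0],[0.9,0.16,0.5,0,0,0,0],[0.9,0.25,0.75,0,0,0,0],[0.9,0.33,1,0,0,0,0],[0.9,0.35,1,0,0,0,0]]'; python3 -c "
from h import *
q,e=tilt(np.degrees(-0.0186),-25,0)
t=stw(led(0.5,0,5,180))[0]; print(t)
delta(t,e)"
```

```text
time: 81.2
eef_pos: [569.6, 58.5, 285.7]
tool_rot: [3.141, -0.003, -0.03]
force: [0.8, -0.2, -1.1]
grip_width: 11.4
[572.47253992 -54.67873687 250.24849298]
t 81.2 pos [569.6  58.5 285.7] rpy [ 3.141e+00 -3.000e-03 -3.000e-02] w 11.4 F [ 0.8 -0.2 -1.1]
shift [0.0412 0.7534 0.2369] turn [ 0.0005  0.069  -0.0018] | mm 118.6 deg 24.9
```

```bash
python3 -m pendant '[[0.9,0.01,0.2,0,0,0.014,0],[0.9,0.02,0.4,0,0,0.028,0],[0.9,0.03,0.6,0,0.0005,0.042,-0.0018],[0.9,0.04,0.753,0.05,0.0005,0.056,-0.0018],[0.9,0.04,0.753,0.1,0.0005,0.069,-0.0018]]'>/dev/null; python3 -c "
from h import *
q,e=tilt(np.degrees(-0.0186),-25,0)
for a,b in ((4,108),):
  t=stw(led(0.5,0,a,b))[0]
  delta(t,e)"
```

```text
t 81.7 pos [571.8 -58.3 271.7] rpy [-3.141 -0.441 -0.024] w 11.5 F [-0.6 -0.5 -1.9]
shift [-0.0662 -0.0253  0.6112] turn [ 0.0003 -0.0007 -0.0008] | mm 92.3 deg 0.4
```

```bash
python3 -m pendant '[[0.9,-0.03,-0.02,0,0,0,-0.0008],[0.9,-0.066,-0.025,0.15,0,-0.0007,-0.0008],[0.9,-0.066,-0.025,0.33,0,-0.0007,-0.0008],[0.9,-0.066,-0.025,0.5,0,-0.0007,-0.0008],[0.9,-0.066,-0.025,0.6,0,-0.0007,-0.0008]]'>/dev/null; python3 -c "
from h import *
q,e=tilt(np.degrees(-0.0186),-25,0)
for a,b in ((3.5,91),):
  t=stw(led(0.5,0,a,b))[0]
  delta(t,e)
shot('wrist','x1')"
```

```text
t 82.2 pos [601.8 -53.5 184.7] rpy [ 3.14  -0.433 -0.016] w 11.4 F [-0.5 -0.  -0.9]
shift [-0.0022  0.0113  0.1146] turn [0.0001 0.0005 0.0003] | mm 17.3 deg 0.2
```

View pics/x1.png

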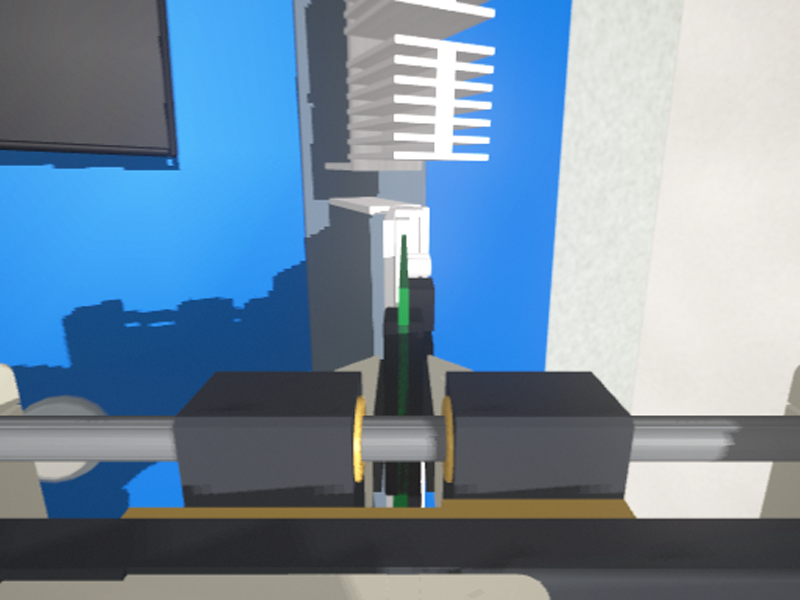

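```bash
python3 -m pendant '[[0.9,-0.002,0.01,0.03,0,0.0005,0],[0.9,-0.002,0.01,0.06,0,0.0005,0],[0.9,-0.002,0.01,0.09,0,0.0005,0],[0.9,-0.002,0.01,0.11,0,0.0005,0],[0.9,-0.002,0.01,0.115,0,0.0005,0]]'; python3 -c "
from h import *
q,e=tilt(np.degrees(-0.0186),-25,0)
for a,b in ((3,88.6),):
  t=stw(led(0.5,0,a,b))[0]
  delta(t,e)
shot('wrist','x2',(205,90,305,190))"
```

```text
time: 82.75
eef_pos: [608.7, -55.0, 167.4]
tool_rot: [3.14, -0.434, -0.016]
force: [0.8, -0.6, -0.7]
grip_width: 12.0
t 82.75 pos [608.7 -55.  167.4] rpy [ 3.14  -0.434 -0.016] w 12.0 F [ 0.8 -0.6 -0.7]
shift [0.0014 0.0021 0.0068] turn [0.0001 0.0003 0.0004] | mm 1.1 deg 0.2
```

View pics/x2.png

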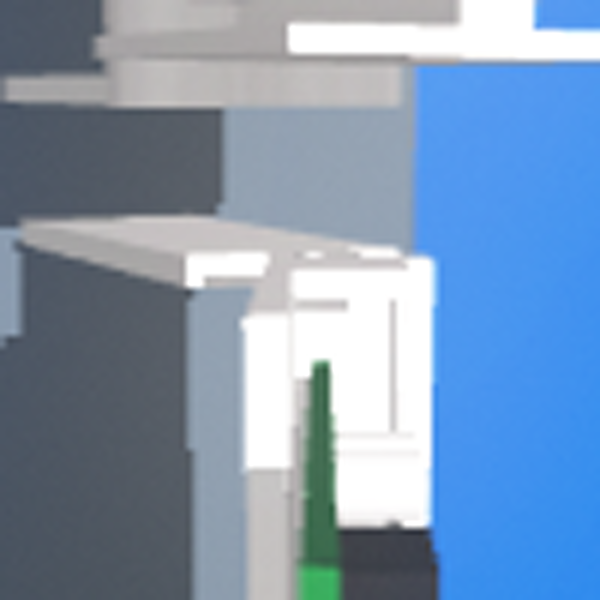

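```bash
python3 -m pendant '[[0.9,0,0,0.002,0,0,0],[0.9,0,0,0.004,0,0,0],[0.9,0,0,0.006,0,0,0],[0.9,0,0,0.007,0,0,0],[0.9,0,0,0.007,0,0,0]]' ; python3 -m pendant '[[0.9,0,0,0.002,0,0,0],[0.9,0,0,0.004,0,0,0],[0.9,0,0,0.005,0,0,0],[0.9,0,0,0.005,0,0,0],[0.9,0,0,0.005,0,0,0]]'
```

```text
time: 83.3
eef_pos: [609.1, -55.2, 166.7]
tool_rot: [3.14, -0.435, -0.016]
force: [-1.2, -0.4, 2.0]
grip_width: 11.7
time: 83.8
eef_pos: [609.6, -55.3, 166.8]
tool_rot: [3.14, -0.436, -0.016]
force: [-7.2, 0.2, 11.6]
grip_width: 11.9
```

```bash
python3 -m pendant '[[0.9,-0.005,0,-0.004,0,0,0],[0.75,-0.005,0,-0.004,0,0,0],[0.72,-0.005,0,-0.004,0,0,0],[0.7,-0.005,0,-0.004,0,0,0],[0.65,-0.005,0,-0.004,0,0,0]]'; python3 -m pendant '[[0.6,0,0,0,0,0,0],[0.5,0,0,0,0,0,0],[0.4,0,0,0,0,0,0],[0.4,0,0,-0.05,0,0,0],[0.4,0,0,-0.1,0,0,0]]'; python3 -m pendant '[[0.4,0,0,-0.2,0,0,0],[0.4,0,0,-0.45,0,0,0],[0.4,0,0,-0.7,0,0,0],[0.4,0,0,-0.8,0,0,0],[0.4,0,0,-0.8,0,0,0]]'; python3 -c "
from h import *
shot('wrist','y1'); shot('scene','y2',(90,100,350,295)); delta([455,-135,150],[np.pi,0,0])"
```

```text
time: 84.3
eef_pos: [608.7, -55.2, 167.0]
tool_rot: [3.14, -0.436, -0.016]
force: [-0.4, -0.1, -0.4]
grip_width: 15.4
time: 84.8
eef_pos: [602.0, -55.2, 180.9]
tool_rot: [3.14, -0.435, -0.017]
force: [0.4, -0.4, 0.4]
grip_width: 27.3
time: 85.3
eef_pos: [551.9, -54.3, 293.0]
tool_rot: [-3.141, -0.441, -0.017]
force: [0.0, -0.1, 0.1]
grip_width: 27.8
t 85.4 pos [551.4 -54.  290. ] rpy [ 3.141 -0.436 -0.016] w 27.7 F [-0.4  1.1 -0.2]
shift [-0.9687  0.55    0.5785] turn [ 0.0007 -0.0694 -0.0026] | mm 188.3 deg 25.0
```

View pics/y2.png

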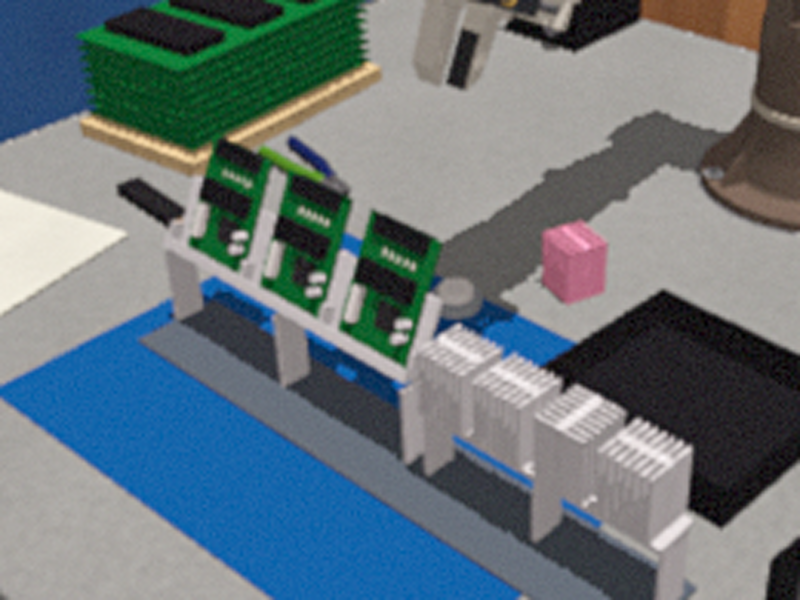

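View pics/y1.png

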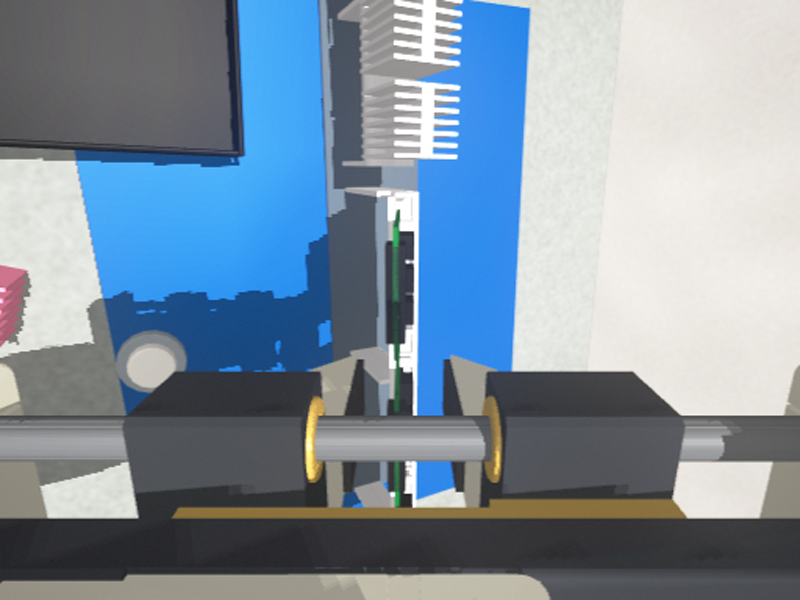

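```bash
python3 - <<'E'
from h import *
base={'fx': 314.8773556540804, 'fy': 314.8773556540804, 'cx': 257.90268312515553, 'cy': 194.4454933121168}
w1=dict(base,xyz=np.array([ 536.38044275, -191.87403523,  490.74377922]),rotation=np.array([ 2.85997731e+00, -1.12306369e-03,  1.22000868e-02]))
w2=dict(base,xyz=np.array([ 653.11551235, -145.95518002,  460.99960624]),rotation=np.array([2.85900263e+00, 2.28969346e-04, 2.42007806e-02]))
ti=r.camera_info('top')
obs=[(w1,np.array((313,95))/1.5625),(w2,np.array((173,143))/1.5625),(ti,np.array((446,340))/3.2+[150,100])]
A=np.zeros((3,3));b=np.zeros(3)
for i,uv in obs:
    d=ray(i,uv); d/=np.linalg.norm(d); M=np.eye(3)-np.outer(d,d); A+=M; b+=M@i['xyz']
p=np.linalg.solve(A,b); print(p.round(1))
for i,uv in obs: print(proj(i,p)[0]-uv, onz(i,uv,p[2]).round(1))
E
```

```text
[ 456.3 -136.2   19.2]
[-0.0259019   0.06367076] [ 456.3 -136.1   19.2]
[-0.02586697  0.16499058] [ 456.3 -136.    19.2]
[-0.10044149 -0.0290732 ] [ 456.2 -136.5   19.2]
```

```bash
python3 -m pendant '[[1,-0.2,0,0,0,-0.015,0],[1,-0.4,0.1,0.05,0,-0.03,0],[1,-0.6,0.3,0.1,0,-0.045,0],[1,-0.8,0.45,0.2,0,-0.058,0],[1,-0.97,0.55,0.3,0,-0.0694,-0.0026]]'; python3 -c "
from h import *
delta([455,-135,100],[np.pi,0,0])"
```

```text
time: 85.9
eef_pos: [435.8, -136.3, 186.0]
tool_rot: [3.137, 0.004, -0.003]
force: [0.2, 0.3, 0.7]
grip_width: 0.6
t 85.9 pos [ 435.8 -136.3  186. ] rpy [ 3.137e+00  4.000e-03 -3.000e-03] w 0.6 F [0.2 0.3 0.7]
shift [ 0.1305 -0.0114  0.573 ] turn [ 0.0007  0.0007 -0.0004] | mm 88.2 deg 0.4
```

```bash
python3 -m pendant '[[1,0.08,0,0.1,0,0.0007,0],[1,0.137,0,0.3,0,0.0007,0],[1,0.137,0,0.55,0,0.0007,0],[1,0.137,0,0.8,0,0.0007,0],[1,0.137,0,0.95,0,0.0007,0]]'; python3 -c "
from h import *
delta([456.3,-136.2,22],[np.pi,0,0]);shot('wrist','z1')"
```

```text
time: 86.4
eef_pos: [453.5, -137.0, 39.7]
tool_rot: [3.137, 0.005, -0.003]
force: [-0.4, 0.7, -0.3]
grip_width: 0.2
t 86.4 pos [ 453.5 -137.    39.7] rpy [ 3.137e+00  5.000e-03 -3.000e-03] w 0.2 F [-0.4  0.7 -0.3]
shift [ 0.0191 -0.0056  0.118 ] turn [ 0.0007  0.0008 -0.0005] | mm 17.9 deg 0.4
```

View pics/z1.png

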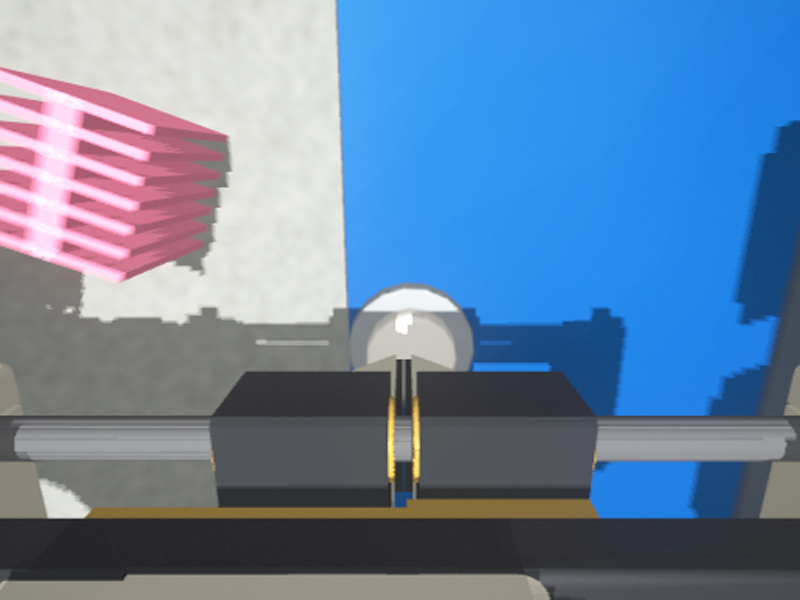

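```bash
python3 -m pendant '[[1,0.015,-0.005,0.03,0,0.0008,0],[1,0.018,-0.005,0.06,0,0.0008,0],[1,0.018,-0.005,0.09,0,0.0008,0],[1,0.018,-0.005,0.1,0,0.0008,0],[1,0.018,-0.005,0.11,0,0.0008,0]]'; python3 -m pendant '[[1,0,0,0.01,0,0,0],[1,0,0,0.02,0,0,0],[1,0,0,0.03,0,0,0],[1,0,0,0.03,0,0,0],[1,0,0,0.03,0,0,0]]'
```

```text
time: 86.95
eef_pos: [455.4, -136.0, 21.8]
tool_rot: [3.137, 0.002, -0.003]
force: [0.4, -0.6, 1.3]
grip_width: 0.1
time: 87.45
eef_pos: [455.5, -136.0, 17.4]
tool_rot: [3.137, 0.001, -0.003]
force: [-1.2, 0.7, 4.5]
grip_width: 0.8
```

```bash
python3 -m pendant '[[1,0,0,0.01,0,0,0],[1,0,0,0.02,0,0,0],[1,0,0,0.03,0,0,0],[1,0,0,0.03,0,0,0],[1,0,0,0.03,0,0,0]]'
```

```text
time: 87.95
eef_pos: [455.7, -136.1, 15.3]
tool_rot: [3.139, -0.0, -0.004]
force: [-13.5, 4.8, 54.6]
grip_width: 0.3
```

```bash
python3 -m pendant '[[1,0,0,-0.05,0,0,0],[1,0,0,-0.2,0,0,0],[1,0,0,-0.5,0,0,0],[1,0,0,-0.8,0,0,0],[1,0,0,-1,0,0,0]]'; python3 -m pendant '[[1,0,0,-0.2,0,0,0],[1,-0.2,0.2,-0.4,0,0,0],[1,-0.4,0.4,-0.5,0,0,0],[1,-0.5,0.6,-0.5,0,0,0],[1,-0.5,0.8,-0.5,0,0,0]]';python3 -c "
from h import *
shot('scene','fin1',(90,100,350,295)); shot('top','fin2',(140,90,420,290)); shot('wrist','fin3')"
```

```text
time: 88.45
eef_pos: [456.2, -136.2, 167.7]
tool_rot: [3.139, -0.002, -0.004]
force: [-0.0, -0.5, -0.0]
grip_width: 0.1
time: 88.95
eef_pos: [378.6, -256.7, 243.6]
tool_rot: [3.14, -0.004, -0.005]
force: [0.5, 1.3, -0.0]
grip_width: 0.6
```

View pics/fin1.png

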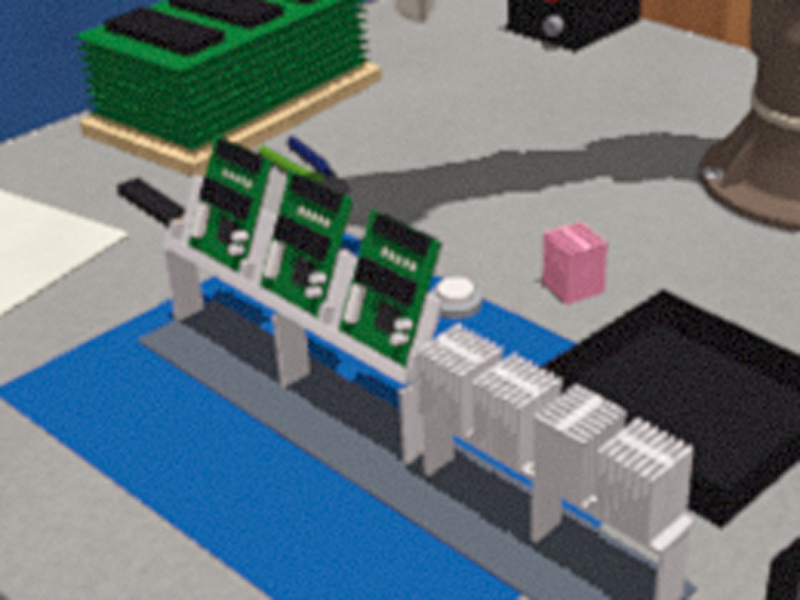

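View pics/fin2.png

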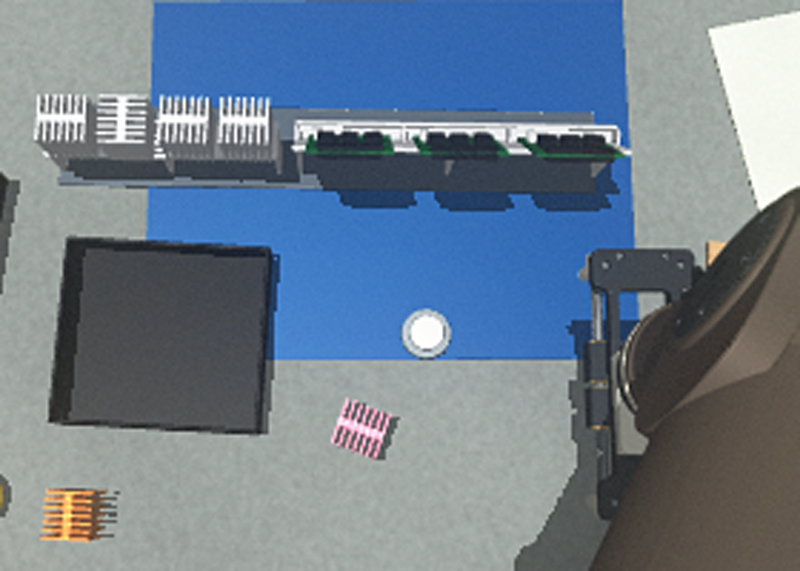

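```bash
python3 - <<'E'
from h import *
info=r.camera_info('top'); r.read_camera('top')
for d in r.look_for('sink1','top'): print(round(d['score'],2),onz(info,d['location'],135).round(0)[:2])
print(stw([[0,102,75],[0,277,75]]).round(0)[:,:2].tolist())
print(r.finish_job())
E
```

```text
0.96 [633. 201.]
0.78 [274. 181.]
0.66 [635.  36.]
0.65 [637. 106.]
0.65 [635. 156.]
0.63 [604. -89.]
0.61 [353. -51.]
[[645.0, 46.0], [649.0, 221.0]]
the job is handed in; nothing more can be done
None
```

The job is handed in at about 89 s of the 208 s allowed. All three boards are in bays 1 to 3, one per bay, leaning on the back with components out. All four bin heat sinks stand upright on the narrow shelf. The ready button was pressed last.

- **Knocked sinks:** One placed sink was found lying on its side in front of the shelf. I picked it up, laid it on the bench, stood it upright and put it back. A neighbouring sink was later found turned about 10° and shifted about 20 mm, cause unknown; my gripper may have touched it. I set that one square again.
- **Last pictures:** The scene and top views after the press show all seven parts in place and the bin empty. The pink and orange look-alikes still stand where they were. I did not check the pliers, spool and brush closely afterwards, but nothing was moved onto them.
- **Centring check that disagreed:** The final top-camera detections put the four sinks 10 to 16 mm nearer the robot than the shelf middle. Those points fall on the middle of what is visible, which includes the robot-facing sides, so I trusted the close wrist views and the gripper readings when each sink was let go. Those put every sink within about 1 mm of the middle.
- **Button:** From first touch to the stop the finger travelled about 6.5 mm, so it was fully down. The push peaked at 54.6 N on the closed fingertips, harder than needed.
- **Joint limit:** While I was fetching the fallen sink, joint 6 read 2.001 against its 2.0 limit, and I backed off at once.

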